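# Move the carved plaques from the deep box to the keyed drying rack

## Task

Lift the lid off the plywood box and set it down flat on the grey felt pad, then draw every carved plaque straight up out of its well and stand it in a slot of the drying rack, its stepped edge turned to the steel key strip so that it goes fully home. When all the plaques stand in the rack, put the lid back on the empty box, properly seated; leave the mallet and the gouge beyond the rack lying where they are.

Things in the scene. Friction and masses are not known exactly. Their poses are not given: they have to be found in the camera images.
- lid_grip (a point): Plywood lid, loose, 350 g, on the box at the start. Point on its bar grip: 24 mm thick along lid x, 90 mm long along y; the grip's top is 14 mm above this point, the lid board's upper face (168 x 210 mm) 22 mm below it, the lid's lowest face 62 mm below it. Seated on the box, this point is 23 mm above box_seat with x axes parallel; turned half round it fits as well.
- box_seat (a point): Fixed deep plywood box, 152 (x) x 194 (y) mm outside, walls 12 mm, rim 125 mm above the bench. Point on its axis, 31 mm above the rim; box axes. Inside, four wells in a row along y hold plaques, width along x. At both x ends a common finger bay, 36 mm wide, is open down to 60 mm above the bench. Two cleats under the lid (160 mm long in y, 118 mm over both) drop 8 mm into the bays, 5 mm play each side.
- pad_top (a point): Grey felt pad, fixed, 200 (x) x 260 (y) mm, 4 mm thick, kept clear for the lid; this point is the centre of its upper face.
- well1 (a point): Well of the box: where a plaque's centre lies while it stands in it, 75 mm above the bench (well floor at 10 mm). Box axes. 21 mm wide along y between 19 mm partitions, 44 mm long along x and ending 125 mm above the bench. Fingers can take a plaque only by its two narrow edges, from straight above; it leaves straight up.
- well2 (a point): Well of the box: where a plaque's centre lies while it stands in it, 75 mm above the bench (well floor at 10 mm). Box axes. 21 mm wide along y between 19 mm partitions, 44 mm long along x and ending 125 mm above the bench. Fingers can take a plaque only by its two narrow edges, from straight above; it leaves straight up.
- well3 (a point): Well of the box: where a plaque's centre lies while it stands in it, 75 mm above the bench (well floor at 10 mm). Box axes. 21 mm wide along y between 19 mm partitions, 44 mm long along x and ending 125 mm above the bench. Fingers can take a plaque only by its two narrow edges, from straight above; it leaves straight up.
- well4 (a point): Well of the box: where a plaque's centre lies while it stands in it, 75 mm above the bench (well floor at 10 mm). Box axes. 21 mm wide along y between 19 mm partitions, 44 mm long along x and ending 125 mm above the bench. Fingers can take a plaque only by its two narrow edges, from straight above; it leaves straight up.
- midA (a point): Carved wooden plaque, 130 mm tall (z) x 56 wide (x) x 18 thick (y), 90 g; may be absent (None). Point: its centre, 65 mm above its foot. Its +x edge is cut back 20 mm at the foot (lowest 25 mm) and at the top (uppermost 16 mm; this step shows from above). Both narrow edges are plain from 40 mm below to 49 mm above the centre. In the box the step points to box +x or -x.
- midB (a point): Carved wooden plaque, 130 mm tall (z) x 56 wide (x) x 18 thick (y), 90 g; may be absent (None). Point: its centre, 65 mm above its foot. Its +x edge is cut back 20 mm at the foot (lowest 25 mm) and at the top (uppermost 16 mm; this step shows from above). Both narrow edges are plain from 40 mm below to 49 mm above the centre. In the box the step points to box +x or -x.
- midC (a point): Carved wooden plaque, 130 mm tall (z) x 56 wide (x) x 18 thick (y), 90 g; may be absent (None). Point: its centre, 65 mm above its foot. Its +x edge is cut back 20 mm at the foot (lowest 25 mm) and at the top (uppermost 16 mm; this step shows from above). Both narrow edges are plain from 40 mm below to 49 mm above the centre. In the box the step points to box +x or -x.
- midD (a point): Carved wooden plaque, 130 mm tall (z) x 56 wide (x) x 18 thick (y), 90 g; may be absent (None). Point: its centre, 65 mm above its foot. Its +x edge is cut back 20 mm at the foot (lowest 25 mm) and at the top (uppermost 16 mm; this step shows from above). Both narrow edges are plain from 40 mm below to 49 mm above the centre. In the box the step points to box +x or -x.
- slot1 (a point): Rack slot (fixed rack): where a plaque's centre lies when fully home, 75 mm above the bench; floor at 10 mm. The slot runs along x: 60 mm long, 22 wide, walls up to 55 mm. A steel key strip 16 mm long, 20 high fills the floor at its +x end: a plaque seats only with its stepped (+x) edge to the slot's +x, else it stays 20 mm high. Slots are 40 mm apart along y, all empty at first.
- slot2 (a point): Rack slot (fixed rack): where a plaque's centre lies when fully home, 75 mm above the bench; floor at 10 mm. The slot runs along x: 60 mm long, 22 wide, walls up to 55 mm. A steel key strip 16 mm long, 20 high fills the floor at its +x end: a plaque seats only with its stepped (+x) edge to the slot's +x, else it stays 20 mm high. Slots are 40 mm apart along y, all empty at first.
- slot3 (a point): Rack slot (fixed rack): where a plaque's centre lies when fully home, 75 mm above the bench; floor at 10 mm. The slot runs along x: 60 mm long, 22 wide, walls up to 55 mm. A steel key strip 16 mm long, 20 high fills the floor at its +x end: a plaque seats only with its stepped (+x) edge to the slot's +x, else it stays 20 mm high. Slots are 40 mm apart along y, all empty at first.
- slot4 (a point): Rack slot (fixed rack): where a plaque's centre lies when fully home, 75 mm above the bench; floor at 10 mm. The slot runs along x: 60 mm long, 22 wide, walls up to 55 mm. A steel key strip 16 mm long, 20 high fills the floor at its +x end: a plaque seats only with its stepped (+x) edge to the slot's +x, else it stays 20 mm high. Slots are 40 mm apart along y, all empty at first.
- gouge1: Bystander: carving gouge, 210 mm long, lying beyond the rack; origin at its underside. Leave it.
- mallet: Bystander: round wooden carver's mallet, 270 mm long, lying beyond the rack; origin at its underside. Leave it.
Not all that is in view belongs to the job. There is more than one size of the part that bears slot1; the job needs the larger.

How it is judged (in metres and radians):
On the way, in this order (a step that is already met when the one before it is completed fails the run):
1. the lid lies flat on the felt pad, at most 70 mm off its centre (horizontal distance between lid_grip and pad_top below 0.07 m and height (world z) of lid_grip below 0.077 m and angle between lid_grip's own z axis and vertical below 0.1 rad), for 0.2 s.
2. every plaque present stands fully home in a slot of the rack (((horizontal distance between midA and slot1 below 0.012 m and z of midA in the frame of slot1 below 0.006 m) or (horizontal distance between midA and slot2 below 0.012 m and z of midA in the frame of slot2 below 0.006 m) or (horizontal distance between midA and slot3 below 0.012 m and z of midA in the frame of slot3 below 0.006 m) or (horizontal distance between midA and slot4 below 0.012 m and z of midA in the frame of slot4 below 0.006 m)) and angle between each of midA, midB, midC, midD's own z axis and vertical below 0.15 rad and ((horizontal distance between midB and slot1 below 0.012 m and z of midB in the frame of slot1 below 0.006 m) or (horizontal distance between midB and slot2 below 0.012 m and z of midB in the frame of slot2 below 0.006 m) or (horizontal distance between midB and slot3 below 0.012 m and z of midB in the frame of slot3 below 0.006 m) or (horizontal distance between midB and slot4 below 0.012 m and z of midB in the frame of slot4 below 0.006 m)) and ((horizontal distance between midC and slot1 below 0.012 m and z of midC in the frame of slot1 below 0.006 m) or (horizontal distance between midC and slot2 below 0.012 m and z of midC in the frame of slot2 below 0.006 m) or (horizontal distance between midC and slot3 below 0.012 m and z of midC in the frame of slot3 below 0.006 m) or (horizontal distance between midC and slot4 below 0.012 m and z of midC in the frame of slot4 below 0.006 m)) and ((horizontal distance between midD and slot1 below 0.012 m and z of midD in the frame of slot1 below 0.006 m) or (horizontal distance between midD and slot2 below 0.012 m and z of midD in the frame of slot2 below 0.006 m) or (horizontal distance between midD and slot3 below 0.012 m and z of midD in the frame of slot3 below 0.006 m) or (horizontal distance between midD and slot4 below 0.012 m and z of midD in the frame of slot4 below 0.006 m))), for 0.2 s.
At the end, for the whole second after the job is handed in: Every plaque present stands upright (within 0.15 rad) in a rack slot, its centre within 12 mm sideways and at most 6 mm above the slot's point; the lid is seated on the box, level within 0.04 rad, within 12 mm of the box's axis and at most 4 mm above its seat (all of step 2 and distance between lid_grip and box_seat below 0.033 m and horizontal distance between lid_grip and box_seat below 0.012 m and z of lid_grip in the frame of box_seat below 0.027 m and angle between lid_grip's own z axis and vertical below 0.04 rad); the robot touches nothing.
It fails at once if the mallet or the gouge beyond the rack is moved more than 50 mm (distance of any of gouge1, mallet from where it was at the start of the episode above 0.05 m).
Of plaqueA, plaqueB, plaqueC, plaqueD only 3 to 4 are there at a start; the rules pass over those that are not, and their reading is None.
At some moment in a run one of lid may be knocked a few centimetres aside while the robot is not near it.
It also fails if it takes over 210 s, if anything falls off the work surface, if the arm or the gripper's body presses on something with over 40 N, if the wrist force passes 120 N, or if a joint passes its speed limit or range.

## Robot

A 7-joint arm with a two-finger parallel gripper is mounted at the origin on the work surface. World frame = base frame: x ahead of the robot, y to its left, z up, the work surface at z = 0. Lengths are in mm, angles in rad, forces in N, time in s.
With the tool pointing down it reaches from about 350 to 900 mm from the base axis. Payload 19.9 kg.
Tool frame: the origin (TCP) lies on the centre line of the jaws, within the pads' length; the fingertips stand ahead of it and the grasp point (between the pads) lies 5 mm behind it (ctrl.nose_length is the z of the fingertips in the tool frame, in mm); z points along the fingers, x is the direction in which the jaws open and shut, and the axes are right-handed (so a half turn about z gives the same grasp; the last joint's range is limited). The gripper opens to 85 mm and grips with 20 to 120 N. Pads are 22 mm wide; open, the fingers measure 114 mm over their backs; the gripper's body (76 mm by 85 mm) begins 54 mm behind the grasp point. The pads swing forward as they close: fully open they stand 13 mm farther back than shut.
Start: joints at [1.115, 0.417, -0.01, 1.614, 0.005, 1.111, -0.053], TCP at [251.873, -571.981, 245.26] pointing down, gripper open.
Joint ranges: [-2.81, 2.81], [-0.39, 2.02], [-1.27, 1.25], [0.06, 2.57], [-1.19, 4.33], [0.19, 2], [-2.82, 2.82]. Speed limits (rad/s): [1.89, 1.89, 2.39, 2.39, 3.01, 3.01, 3.01].

## Interface

Orientations are given as a unit quaternion [w, x, y, z].
In Python, from rig import ctrl, vision gives the robot as it stands.
- The arm moves only by the shell command python3 -m creep 'ROWS' [FORCE]. ROWS is JSON, a list of rows, each an object of numbers: "grip": the finger opening in m, from 0 to 0.0854; "dx", "dy", "dz": the shift along the tool's x, y, z in m; "turn": the turn about the tool's z in degrees. A call has 1 to 12 rows; each row shifts and turns the commanded pose from where the row before left it, along the tool's axes as they then stand; what a row does not reach is not made up. A row lasts 1/10 s, in which the tool goes at most 50 mm and 8.59 degrees, less where a joint would pass 70% of its speed; a pose out of reach is approached as far as the arm can. A call with a gripper value outside its range is refused whole. The fingers move at their own pace and stop on an object; FORCE is the grip in N (left out, the last holds). Time passes only in rows, so rows that do not move let the fingers close. It gives the time, the measured TCP pose, the force and the opening at its end, in the units of the state.
- ctrl.sense(): the state, without advancing time (a new reading comes with each control period).
- vision.read_camera(name): name is "side" or "top"; returns the picture (480x640x3 uint8, blue, green, red); there is no depth.
- vision.camera_info(name): a dict with "fov_y" (degrees; the focal length in pixels is half the picture's height over the tangent of half this angle, whatever the lens; pixels are square), "cx", "cy" (the principal point, pixels), "dist_coeffs" ([k1, k2, p1, p2, k3] as OpenCV has them; the pictures are not rectified), "R" (3x3) and "t" (3): a world point X has camera coordinates R X + t. Camera axes: x right, y down, z forward; pixel columns grow to the right and rows downward; lengths in mm; the calibration is good to about 2 mm. A picture is of the moment at which its call begins. camera_info takes no time and is no camera call.
- ctrl.sign_off(): hands the job in, once; it reports no verdict.
The state is a dict: "time_s": time; "joint_positions": joint angles; "joint_velocities": joint speeds; "tau": joint torques, N m; "tcp_pos": TCP position; "tcp_rot": TCP orientation; "wrist_force": force on the tool from outside, world axes, zero at the start; "ft_torque": the same for the moment, N m; "finger_gap": finger opening in mm.
Only numpy, scipy, OpenCV 4.12 (cv2) and the standard library are available. Lean on these libraries where they do the work, as an engineer would, in place of code of your own. Each camera call takes 0.05 s, during which the arm holds its last target.

## Working session

There is one attempt and no reset: what is moved stays moved. The work goes in short steps, Python scripts to look and compute and a shell command to move; the robot and the scene stay as the last step left them, time stands still between calls to the robot, and variables do not carry over. Pictures are saved under pics/ and viewed, and the job is handed in when it is done.

```bash
ls; mkdir -p pics; python3 - <<'E'
from rig import ctrl, vision
import cv2
print(ctrl.sense()); print(ctrl.nose_length)
for n in("side","top"):
    i=vision.camera_info(n); print(n,i)
    cv2.imwrite(f"pics/{n}0.png",vision.read_camera(n))
E
```

```text
pics
{'time_s': 0.0, 'joint_positions': array([ 1.11449722,  0.41797782, -0.0103053 ,  1.61416088,  0.00470795,
        1.11069772, -0.05302117]), 'joint_velocities': array([-1.21019386e-03, -3.50489944e-04, -8.39096287e-05,  8.30485672e-05,
        3.98393050e-04, -1.99178541e-04,  2.81563478e-06]), 'tau': array([-8.46258281e-04, -8.64453006e+01,  6.78443033e-01, -4.34893441e+01,
        1.90916494e-02,  7.51544401e-03,  2.21582189e-05]), 'tcp_pos': array([ 251.73910539, -571.70553283,  244.66343963]), 'tcp_rot': array([-2.91463335e-04,  8.37555622e-01, -5.46351726e-01, -5.35953511e-04]), 'wrist_force': array([ 0.12880588,  0.43883174, -0.52835615]), 'ft_torque': array([0.02582295, 0.04349387, 0.02920837]), 'finger_gap': 85.03503614995672}
14.0
side {'fov_y': 57.64574126592214, 'cx': 317.64064542776515, 'cy': 240.93579931379514, 'dist_coeffs': array([-0.05516816,  0.        ,  0.        ,  0.        ,  0.        ]), 'R': array([[-0.97438789, -0.22412824,  0.01829691],
       [-0.13855464,  0.53428656, -0.83387078],
       [ 0.17711819, -0.81504871, -0.55165636]]), 't': array([514.92483559, 189.32532316, 869.65083309])}
top {'fov_y': 48.22275953933678, 'cx': 319.41582294807466, 'cy': 237.53154609316337, 'dist_coeffs': array([-0.08191195,  0.        ,  0.        ,  0.        ,  0.        ]), 'R': array([[ 0.02647596, -0.99960762, -0.00914502],
       [-0.98751424, -0.02473235, -0.15557611],
       [ 0.15528889,  0.01314986, -0.98778158]]), 't': array([  -5.18056058,  537.9822495 , 1175.59301882])}
```

View pics/side0.png

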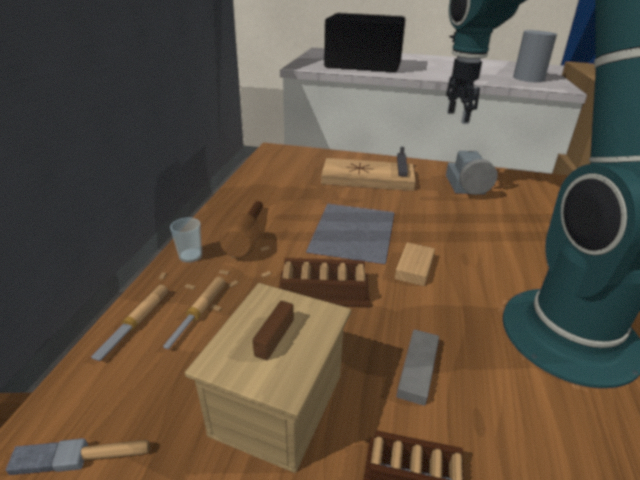

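View pics/top0.png

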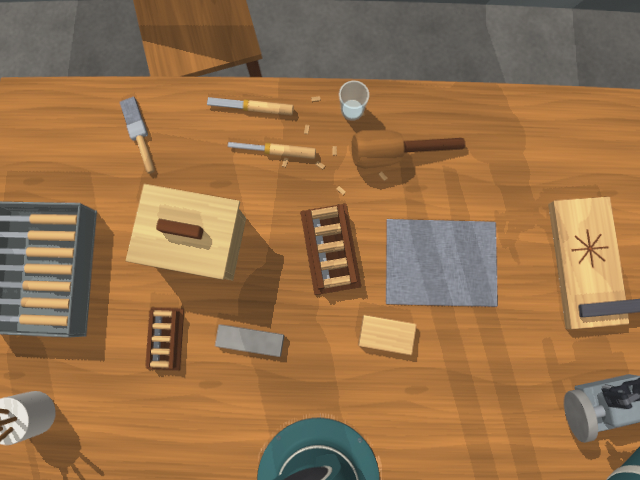

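```bash
cat > h.py <<'E'
from rig import ctrl, vision
import cv2, numpy as np
from scipy.spatial.transform import Rotation as Ro
def cam(n):
    i=vision.camera_info(n); f=240/np.tan(np.radians(i['fov_y']/2))
    K=np.array([[f,0,i['cx']],[0,f,i['cy']],[0,0,1.]]); return K,np.array(i['dist_coeffs']),np.array(i['R']),np.array(i['t'])
def ray(n,uv):
    K,d,R,t=cam(n); p=cv2.undistortPoints(np.array([[uv]],float),K,d)[0,0]
    return -R.T@t, R.T@np.array([p[0],p[1],1.])
def atz(n,uv,z):
    o,v=ray(n,uv); s=(z-o[2])/v[2]; return o+s*v
def proj(n,X):
    K,d,R,t=cam(n); r,_=cv2.Rodrigues(R)
    return cv2.projectPoints(np.array(X,float).reshape(-1,3),r,t,K,d)[0].reshape(-1,2)
def crop(n,x0,y0,w,h,s,name,marks=()):
    im=vision.read_camera(n)
    c=cv2.resize(im[y0:y0+h,x0:x0+w],None,fx=s,fy=s,interpolation=cv2.INTER_CUBIC)
    for k in range((x0//20+1)*20,x0+w,20):
        cv2.line(c,(int((k-x0)*s),0),(int((k-x0)*s),6),(0,0,255),1); cv2.putText(c,str(k),(int((k-x0)*s)-10,18),0,.4,(0,0,255),1)
    for k in range((y0//20+1)*20,y0+h,20):
        cv2.line(c,(0,int((k-y0)*s)),(6,int((k-y0)*s)),(0,0,255),1); cv2.putText(c,str(k),(8,int((k-y0)*s)+4),0,.4,(0,0,255),1)
    for m in marks: cv2.drawMarker(c,(int((m[0]-x0+.5)*s),int((m[1]-y0+.5)*s)),(255,0,255),0,8,1)
    cv2.imwrite("pics/"+name,c)
E
python3 - <<'E'
from h import *
crop("top",110,170,260,210,3,"t1.png")
E
```

```text
(no output)
```

View pics/t1.png

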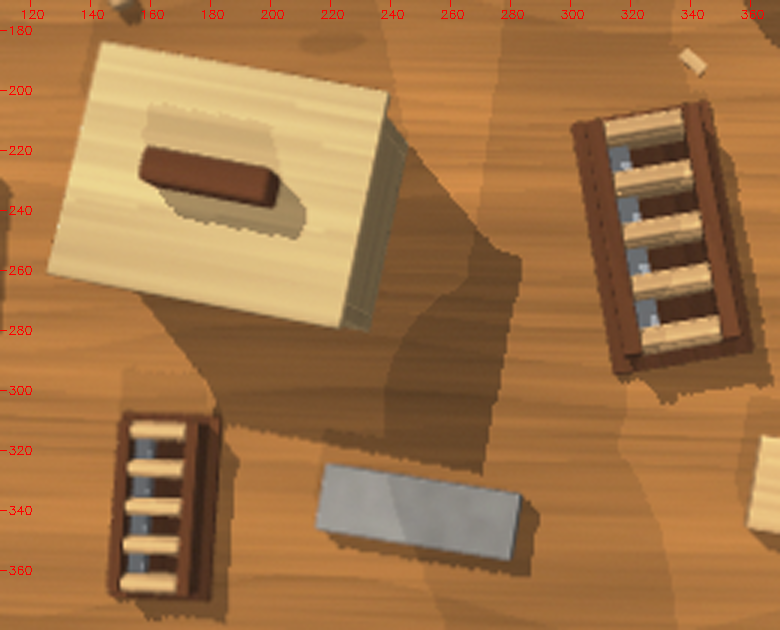

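```bash
python3 - <<'E'
from h import *
C=[(143.3,184),(239.2,200.7),(224,279),(126,260.5)]
P=[atz("top",c,157) for c in C]
print(np.round(P,1), 'c',np.mean(P,0))
for i in range(4): d=P[(i+1)%4]-P[i]; print(np.linalg.norm(d),np.degrees(np.arctan2(d[1],d[0])))
G=[(160,219),(202.5,226.5),(201,239),(157,229.5)]
g=np.array([atz("top",c,193) for c in G]);print(g,g.mean(0))
# rack: divider endpoints (left mid,right mid)
D=[((312.5,214.5),(338,209)),((315.5,231.5),(341,226)),((318.5,249),(344,243.5)),((321.5,266),(347,260.5)),((324.5,284),(350,278))]
for a,b in D:
    A=atz("top",a,55);B=atz("top",b,55);d=A-B; print(np.round((A+B)/2,1),np.linalg.norm(d),np.degrees(np.arctan2(d[1],d[0])))
pad=[(387,219.5),(496.5,221.5),(497,306),(386,303.5)]
p=np.array([atz("top",c,4) for c in pad]);print(p,p.mean(0))
crop("top",290,190,80,115,6,"t2.png")
crop("side",180,240,200,240,2.5,"s2.png")
E
```

```text
[[625.1 382.4 157. ]
 [593.4 176.3 157. ]
 [429.4 199.4 157. ]
 [461.7 406.1 157. ]] c [527.40807969 291.04633881 157.        ]
208.54849979319326 -98.75054197239305
165.51870697484043 172.00218270788247
209.221371292652 81.12051678583265
165.04041746460695 -8.229061962522044
[[543.99207333 329.19189178 193.        ]
 [530.7194528  241.53718239 193.        ]
 [505.32232932 243.01781581 193.        ]
 [522.38073403 333.73420524 193.        ]] [525.60364737 286.87027381 193.        ]
[595.3  -3.2  55. ] 59.10730312237087 103.82679742777844
[556.4 -10.9  55. ] 58.79655362942769 103.77477499928864
[516.8 -18.5  55. ] 58.49027013699423 103.72263987793109
[478.7 -26.1  55. ] 58.20603347072517 103.67319549300714
[439.3 -33.7  55. ] 58.17040923231084 104.69119386121879
[[ 590.89528895 -148.83741153    4.        ]
 [ 592.84669772 -409.06856852    4.        ]
 [ 393.91757    -405.7743016     4.        ]
 [ 394.13568309 -148.06434844    4.        ]] [ 492.94880994 -277.93615752    4.        ]
```

View pics/t2.png

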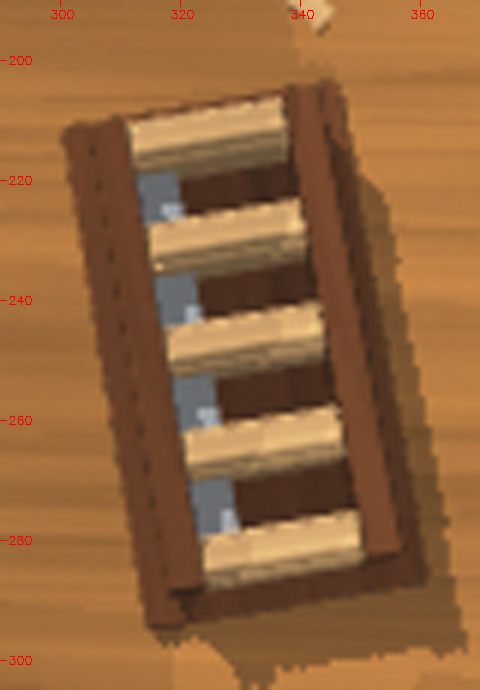

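View pics/s2.png

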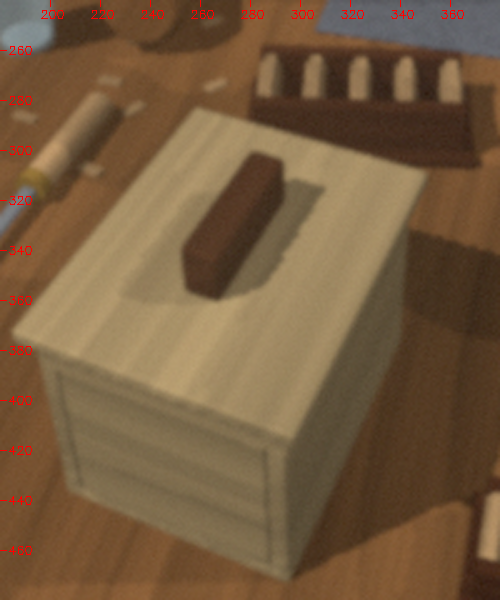

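```bash
cat > m.py <<'E'
from h import *
D=[[(130,122),(285,97),(288,123),(133,150)],[(149,226),(302,200),(305,225),(152,253)],[(167,330),(320,304),(323,329),(170,355)],[(185,432),(338,406),(342,432),(188,458)],[(203,540),(357,513),(359,540),(206,567)]]
cs=[];an=[]
for d in D:
    P=np.array([atz("top",(290+a/6-.42,190+b/6-.42),55) for a,b in d])
    e=P[0]-P[1]; f=P[3]-P[2]; an.append([np.degrees(np.arctan2(e[1],e[0])),np.degrees(np.arctan2(f[1],f[0]))])
    print(np.round(P.mean(0),1),np.linalg.norm(e),np.linalg.norm(f),np.linalg.norm(P[0]-P[3]),an[-1]); cs.append(P.mean(0))
d=cs[0]-cs[4]; print(np.degrees(np.arctan2(d[1],d[0])),np.linalg.norm(d)/4,np.mean(an),np.mean(cs,0))
E
python3 m.py; python3 - <<'E'
from h import *
for n in("top","side"): K,d,R,t=cam(n); print(n,-R.T@t)
E
```

```text
[599.1  -1.2  55. ] 59.3395431851669 59.384983902611864 10.843669333724272 [np.float64(100.76840503249016), np.float64(101.49174182760436)]
[559.8  -8.9  55. ] 58.3457889349534 58.40377592094746 10.348133949581667 [np.float64(101.22174387245803), np.float64(101.94833978327561)]
[520.7 -16.6  55. ] 58.04484617445003 57.974084943974425 9.493948796334985 [np.float64(101.18319673651615), np.float64(101.17413790182296)]
[482.4 -24.3  55. ] 57.76266494780334 58.05868014400804 9.774272395840995 [np.float64(101.14563610984663), np.float64(101.07462887091837)]
[442.4 -31.8  55. ] 57.90770885820639 57.47301168732048 10.049110109124037 [np.float64(101.4064159775924), np.float64(101.46059999985972)]
11.071077158559495 39.921440452822026 101.28748461123844 [520.89572994 -16.53861381  55.        ]
top [ 348.84575998   -7.33184804 1244.87893574]
side [373.93744104 723.06301321 628.19973329]
```

```bash
cat > ov.py <<'E'
from h import *
def frame(c,ang):
    a=np.radians(ang); return np.array(c,float),np.array([np.cos(a),np.sin(a),0]),np.array([-np.sin(a),np.cos(a),0])
def box(fr,x,y,z):
    c,ex,ey=fr; P=[]
    q=lambda i,j,k: c+ex*x[i]+ey*y[j]+np.array([0,0,z[k]-c[2]])
    E=[]
    for i in(0,1):
        for j in (0,1):
            E+= [(q(i,j,0),q(i,j,1)),(q(i,0,j),q(i,1,j)),(q(0,i,j),q(1,i,j))]
    return E
def draw(n,x0,y0,w,h,s,name,groups):
    im=vision.read_camera(n)
    c=cv2.resize(im[y0:y0+h,x0:x0+w],None,fx=s,fy=s,interpolation=cv2.INTER_CUBIC)
    for E,col in groups:
        for a,b in E:
            p=((proj(n,[a,b])-[x0,y0]+.5)*s).astype(int); cv2.line(c,tuple(map(int,p[0])),tuple(map(int,p[1])),col,1)
    cv2.imwrite("pics/"+name,c)
E
cat > o1.py <<'E'
from ov import *
import sys
fr=frame([520.9,-16.5,0],101.1)
g=[]
for k in range(-2,3):
    g.append((box(fr,(-30,30),(40*k-5,40*k+5),(54.9,55)),(255,0,255)))
    g.append((box(fr,(-30,30),(40*k-9,40*k+9),(50.9,51)),(255,255,0)))
for k in (-1.5,-.5,.5,1.5):
    g.append((box(fr,(14,30),(40*k-11,40*k+11),(29.9,30)),(0,255,0)))
draw("top",290,190,80,115,6,"o1.png",g)
draw("side",270,245,110,70,7,"o2.png",g)
E
python3 o1.py
```

```text
(no output)
```

View pics/o1.png

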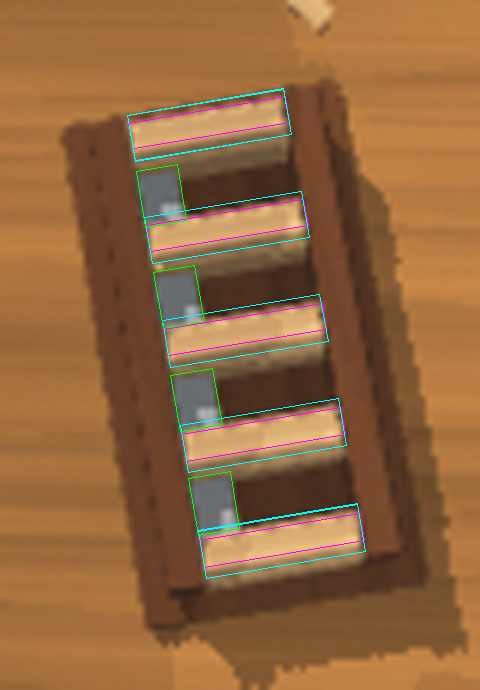

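View pics/o2.png

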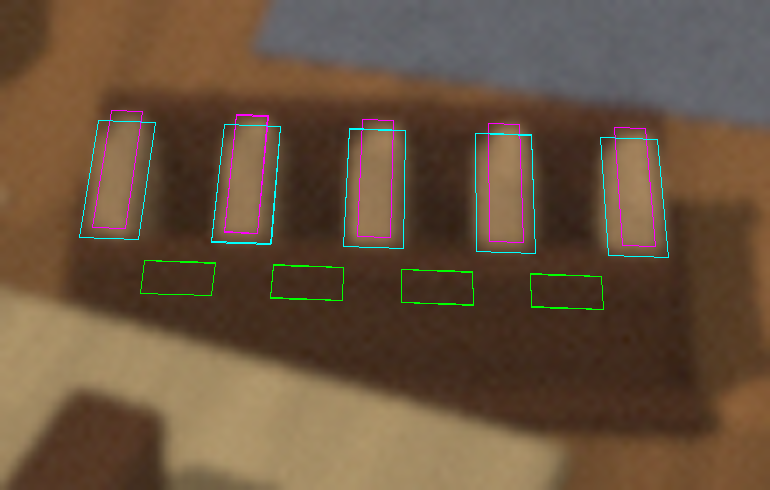

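```bash
cat > o3.py <<'E'
from ov import *
fr=frame([527.4,291.0,0],-8.4)
g=[(box(fr,(-84,84),(-105,105),(156,157)),(255,0,255)),(box(fr,(-76,76),(-97,97),(0,125)),(0,255,0)),(box(fr,(-12,12),(-45,45),(157,193)),(255,255,0))]
draw("top",110,170,150,130,5,"o3.png",g)
draw("side",180,270,180,200,3,"o4.png",g)
E
python3 o3.py
```

```text
(no output)
```

View pics/o3.png

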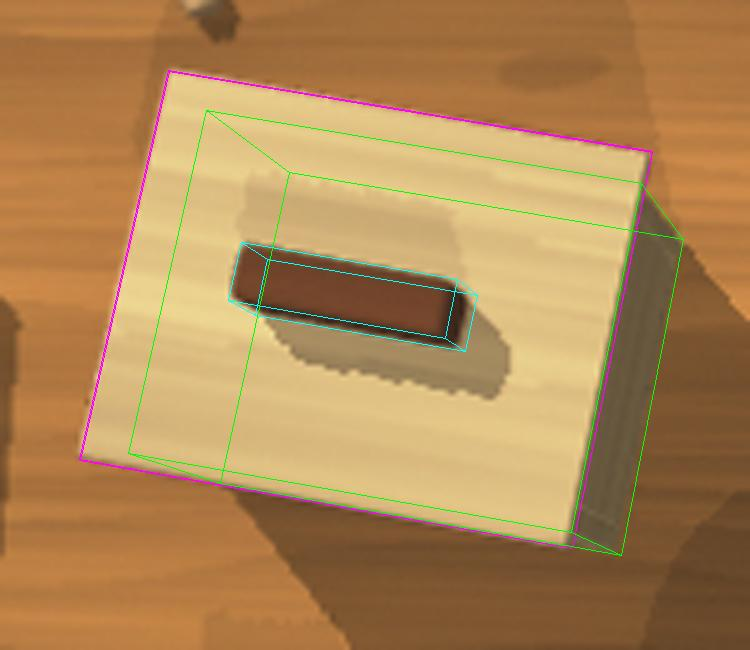

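View pics/o4.png

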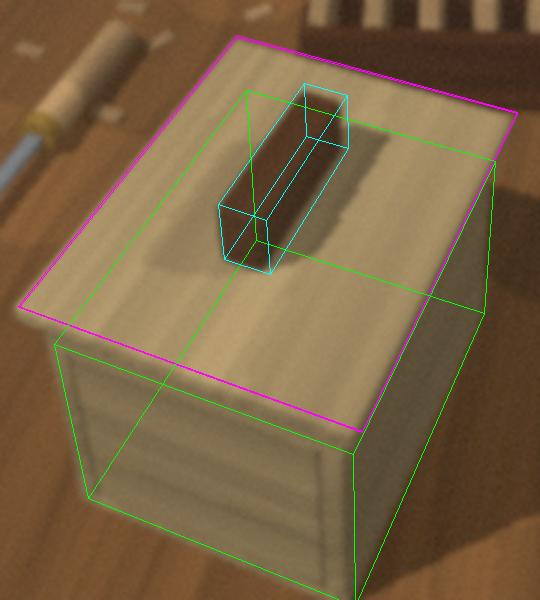

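Candidates: for the lid, the plywood box lid at top px (183,230). The light blocks at (388,335) and (590,262) and the grey stone at (250,340) aren't the lid. For the rack, the large one at (330,250) has a measured pitch of 39.9 mm and 58–60 mm slots. The one at (165,338) is the small decoy. The pad is the grey felt at (442,262). The close crops above confirm these choices: the large rack's key strips are on the image left (+y).

```bash
cat > plan.py <<'E'
import sys
from h import *
def plan(x,y,z,ang):
    s=ctrl.sense(); R=Ro.from_quat(np.roll(s['tcp_rot'],-1)).as_matrix()
    a0=np.degrees(np.arctan2(R[1,0],R[0,0])); t=-((ang-a0+180)%360-180)
    p=np.array(s['tcp_pos']); d=np.array([x,y,z])-p
    a=np.radians(ang); ex=np.array([np.cos(a),np.sin(a),0]); ey=np.array([np.sin(a),-np.cos(a),0])
    a0r=np.radians(a0); fx=np.array([np.cos(a0r),np.sin(a0r),0]); fy=np.array([np.sin(a0r),-np.cos(a0r),0])
    print('t %.1f tcp'%s['time_s'],np.round(p,1),'ang %.1f'%a0,'tilt',np.round(R[:,2],3),'gap %.1f'%s['finger_gap'],'F',np.round(s['wrist_force'],1),'j',np.round(s['joint_positions'],2))
    print('turn %.2f deg; AFTER turn dx %.1f dy %.1f dz %.1f (mm); before-turn dx %.1f dy %.1f'%(t,d@ex,d@ey,-d[2],d@fx,d@fy))
if __name__=="__main__": plan(*map(float,sys.argv[1:5]))
E
python3 plan.py 527.2 291.2 240 -8.4
```

```text
t 0.5 tcp [ 251.9 -572.   245.2] ang -66.2 tilt [-0.  0. -1.] gap 85.7 F [ 0.2 -0.7 -0.4] j [ 1.11  0.42 -0.01  1.61  0.    1.11 -0.05]
turn -57.84 deg; AFTER turn dx 146.3 dy -894.1 dz 5.2 (mm); before-turn dx -679.0 dy -599.8
```

```bash
python3 -m creep '[{"turn":-8.2,"dz":-0.002,"grip":0.06},{"turn":-8.2},{"turn":-8.2},{"turn":-8.2},{"turn":-8.2},{"turn":-8.2},{"turn":-8.2},{"dx":0.006,"dy":-0.02},{"dx":0.007,"dy":-0.04},{"dx":0.007,"dy":-0.04}]'; python3 plan.py 527.2 291.2 240 -8.4
```

```text
t 0.5 tcp [ 251.9 -572.   245.2] ang -66.2 tilt [-0.  0. -1.] gap 85.7 F [ 0.2 -0.7 -0.4] j [ 1.11  0.42 -0.01  1.61  0.    1.11 -0.05]
turn -57.84 deg; AFTER turn dx 146.3 dy -894.1 dz 5.2 (mm); before-turn dx -679.0 dy -599.8validation failed for argument at $[0]...
```

```bash
python3 -m creep '[{"dx":0,"dy":0,"dz":-0.002,"turn":-8.2,"grip":0.06},{"dx":0,"dy":0,"dz":0,"turn":-8.2,"grip":0.06}]'; python3 -m creep --help
```

```text
time_s: 0.65
tcp_pos: [252.0, -572.0, 247.5]
tcp_rot: [0.0, 0.908, -0.419, 0.0]
wrist_force: [-0.5, 0.5, -0.9]
finger_gap: 60.7invalid input: not JSON, or not a number
```

```bash
python3 -m creep '[{"grip":0.06,"turn":-8.2},{"grip":0.06,"turn":-8.2}]'
```

```text
validation failed for argument at $[0]...
```

```bash
python3 plan.py 527.2 291.2 240 -8.4
```

```text
t 0.7 tcp [ 252.  -572.   247.5] ang -49.5 tilt [ 0. -0. -1.] gap 60.7 F [-0.5  0.5 -0.9] j [ 1.16  0.42 -0.07  1.61  0.03  1.12  0.22]
turn -41.11 deg; AFTER turn dx 146.1 dy -894.2 dz 7.5 (mm); before-turn dx -477.8 dy -769.8
```

```bash
python3 -m creep '[{"dx":0,"dy":0,"dz":0,"turn":-8.2,"grip":0.06},{"dx":0,"dy":0,"dz":0,"turn":-8.2,"grip":0.06},{"dx":0,"dy":0,"dz":0,"turn":-8.2,"grip":0.06},{"dx":0,"dy":0,"dz":0,"turn":-8.2,"grip":0.06},{"dx":0,"dy":0,"dz":0,"turn":-8.2,"grip":0.06},{"dx":0.006,"dy":-0.034,"dz":0,"turn":0,"grip":0.06},{"dx":0.006,"dy":-0.04,"dz":0,"turn":0,"grip":0.06},{"dx":0.006,"dy":-0.04,"dz":0,"turn":0,"grip":0.06},{"dx":0.006,"dy":-0.04,"dz":0,"turn":0,"grip":0.06},{"dx":0.006,"dy":-0.04,"dz":0,"turn":0,"grip":0.06},{"dx":0.006,"dy":-0.04,"dz":0,"turn":0,"grip":0.06},{"dx":0.006,"dy":-0.04,"dz":0,"turn":0,"grip":0.06}]'
python3 plan.py 527.2 291.2 240 -8.4
```

```text
time_s: 1.85
tcp_pos: [335.7, -306.1, 247.5]
tcp_rot: [0.0, 0.997, -0.077, 0.0]
wrist_force: [1.0, -0.9, -0.3]
finger_gap: 60.0
t 1.9 tcp [ 335.7 -306.1  247.5] ang -8.8 tilt [ 0.    -0.001 -1.   ] gap 60.0 F [ 1.  -0.9 -0.3] j [ 1.    0.12 -0.35  2.01  0.05  1.02  0.47]
turn -0.44 deg; AFTER turn dx 102.2 dy -618.9 dz 7.5 (mm); before-turn dx 97.5 dy -619.7
```

```bash
python3 -m creep '[{"dx":0.007,"dy":-0.045,"dz":0,"turn":-0.4,"grip":0.06},{"dx":0.0075,"dy":-0.045,"dz":0,"turn":0,"grip":0.06},{"dx":0.0075,"dy":-0.045,"dz":0,"turn":0,"grip":0.06},{"dx":0.0075,"dy":-0.045,"dz":0,"turn":0,"grip":0.06},{"dx":0.0075,"dy":-0.045,"dz":0,"turn":0,"grip":0.06},{"dx":0.0075,"dy":-0.045,"dz":0,"turn":0,"grip":0.06},{"dx":0.0075,"dy":-0.045,"dz":0,"turn":0,"grip":0.06},{"dx":0.0075,"dy":-0.045,"dz":0,"turn":0,"grip":0.06},{"dx":0.0075,"dy":-0.045,"dz":0,"turn":0,"grip":0.06},{"dx":0.0075,"dy":-0.045,"dz":0,"turn":0,"grip":0.06},{"dx":0.0075,"dy":-0.045,"dz":0,"turn":0,"grip":0.06},{"dx":0.0075,"dy":-0.045,"dz":0,"turn":0,"grip":0.06}]'
python3 plan.py 527.2 291.2 240 -8.4
```

```text
time_s: 3.05
tcp_pos: [504.0, 214.9, 247.3]
tcp_rot: [0.0, 0.997, -0.074, 0.0]
wrist_force: [0.6, -0.1, 1.0]
finger_gap: 60.2
t 3.0 tcp [504.  214.9 247.3] ang -8.5 tilt [ 0. -0. -1.] gap 60.2 F [ 0.6 -0.1  1. ] j [ 0.17  0.37 -0.78  1.79  0.29  1.1  -0.85]
turn -0.08 deg; AFTER turn dx 11.8 dy -78.9 dz 7.3 (mm); before-turn dx 11.7 dy -78.9
```

```bash
python3 -m creep '[{"dx":0.006,"dy":-0.035,"dz":0.0,"turn":0,"grip":0.06},{"dx":0.006,"dy":-0.03,"dz":0.0,"turn":0,"grip":0.06},{"dx":0,"dy":-0.014,"dz":0.007,"turn":0,"grip":0.06},{"dx":0,"dy":0,"dz":0,"turn":0,"grip":0.06}]'
python3 plan.py 527.2 291.2 177 -8.4; python3 - <<'E'
from h import *
crop("side",180,230,200,240,2.5,"s3.png")
E
```

```text
time_s: 3.45
tcp_pos: [526.2, 291.2, 239.1]
tcp_rot: [-0.0, 0.997, -0.072, -0.001]
wrist_force: [-1.7, -0.5, -0.3]
finger_gap: 60.1
t 3.5 tcp [526.2 291.2 239.1] ang -8.3 tilt [-0.002  0.    -1.   ] gap 60.1 F [-1.7 -0.5 -0.3] j [ 0.01  0.48 -0.76  1.66  0.36  1.14 -0.99]
turn 0.10 deg; AFTER turn dx 1.0 dy -0.2 dz 62.1 (mm); before-turn dx 1.0 dy -0.2
```

View pics/s3.png

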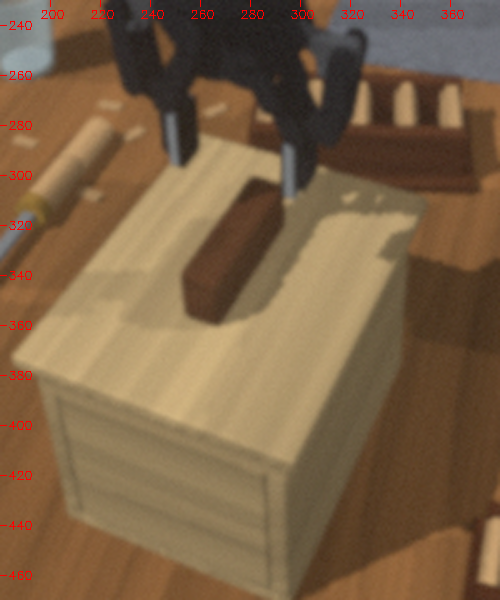

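The lid hasn't moved. The fingers, at (252,285) and (292,295), straddle the bar. Descending.

```bash
python3 -m creep '[{"dx":0.001,"dy":0,"dz":0.02,"turn":0,"grip":0.06},{"dx":0,"dy":0,"dz":0.02,"turn":0,"grip":0.06},{"dx":0,"dy":0,"dz":0.014,"turn":0,"grip":0.06},{"dx":0,"dy":0,"dz":0.008,"turn":0,"grip":0.06},{"dx":0,"dy":0,"dz":0,"turn":0,"grip":0.04},{"dx":0,"dy":0,"dz":0,"turn":0,"grip":0.015},{"dx":0,"dy":0,"dz":0,"turn":0,"grip":0.015},{"dx":0,"dy":0,"dz":0,"turn":0,"grip":0.015}]' 60
python3 plan.py 527.2 291.2 177 -8.4
```

```text
time_s: 4.3
tcp_pos: [528.4, 289.7, 179.4]
tcp_rot: [-0.0, 0.997, -0.074, 0.001]
wrist_force: [-0.8, -2.2, 7.1]
finger_gap: 23.3
t 4.3 tcp [528.4 289.7 179.4] ang -8.4 tilt [ 0.001  0.001 -1.   ] gap 23.3 F [-0.8 -2.2  7.1] j [-0.02  0.55 -0.72  1.72  0.41  1.04 -1.03]
turn -0.04 deg; AFTER turn dx -1.4 dy -1.3 dz 2.4 (mm); before-turn dx -1.4 dy -1.3
```

```bash
python3 -m creep '[{"dx":0,"dy":0,"dz":-0.006,"turn":0,"grip":0.015},{"dx":0,"dy":0,"dz":-0.01,"turn":0,"grip":0.015},{"dx":0,"dy":0,"dz":-0.02,"turn":0,"grip":0.015},{"dx":0,"dy":0,"dz":-0.02,"turn":0,"grip":0.015},{"dx":0,"dy":0,"dz":-0.02,"turn":0,"grip":0.015},{"dx":0,"dy":0,"dz":-0.01,"turn":0,"grip":0.015},{"dx":0,"dy":0,"dz":0,"turn":0,"grip":0.015}]' 60
python3 plan.py 493 -278 268 -8.4;  python3 - <<'E'
from h import *
im=vision.read_camera("side");cv2.imwrite("pics/s4.png",im)
im=vision.read_camera("top");cv2.imwrite("pics/t4.png",im)
E
```

```text
time_s: 5.0
tcp_pos: [528.3, 289.8, 265.7]
tcp_rot: [-0.0, 0.997, -0.074, 0.001]
wrist_force: [0.2, 0.1, -3.6]
finger_gap: 23.0
t 5.0 tcp [528.3 289.8 265.7] ang -8.4 tilt [ 0.002  0.001 -1.   ] gap 23.0 F [ 0.2  0.1 -3.6] j [ 0.02  0.46 -0.77  1.63  0.34  1.19 -0.97]
turn -0.03 deg; AFTER turn dx 48.1 dy 566.9 dz -2.3 (mm); before-turn dx 48.4 dy 566.8
```

View pics/s4.png

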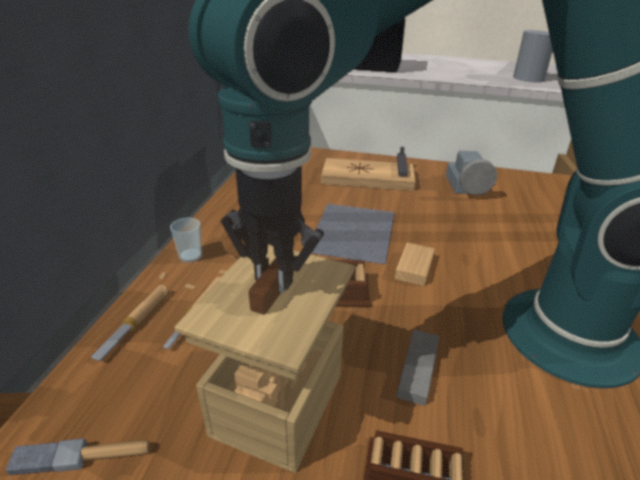

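View pics/t4.png

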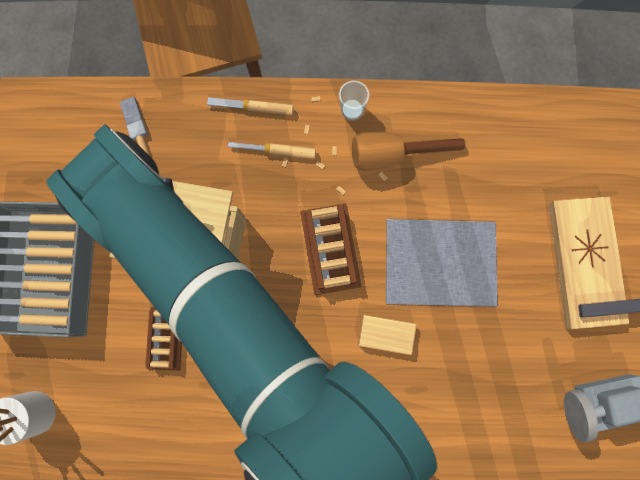

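```bash
python3 -m creep '[{"dx":0.002,"dy":0.015,"dz":0,"turn":0,"grip":0.015},{"dx":0.004,"dy":0.03,"dz":0,"turn":0,"grip":0.015},{"dx":0.004,"dy":0.05,"dz":0,"turn":0,"grip":0.015},{"dx":0.004,"dy":0.05,"dz":0,"turn":0,"grip":0.015},{"dx":0.004,"dy":0.05,"dz":0,"turn":0,"grip":0.015},{"dx":0.004,"dy":0.05,"dz":0,"turn":0,"grip":0.015},{"dx":0.004,"dy":0.05,"dz":0,"turn":0,"grip":0.015},{"dx":0.004,"dy":0.05,"dz":0,"turn":0,"grip":0.015},{"dx":0.004,"dy":0.05,"dz":0,"turn":0,"grip":0.015},{"dx":0.004,"dy":0.05,"dz":0,"turn":0,"grip":0.015},{"dx":0.004,"dy":0.05,"dz":0,"turn":0,"grip":0.015},{"dx":0.004,"dy":0.04,"dz":0,"turn":0,"grip":0.015}]' 60
python3 plan.py 493 -278 120 -8.4
```

```text
time_s: 6.3
tcp_pos: [493.3, -248.5, 263.4]
tcp_rot: [0.0, 0.997, -0.075, -0.001]
wrist_force: [0.5, 0.2, -4.0]
finger_gap: 23.0
t 6.3 tcp [ 493.3 -248.5  263.4] ang -8.6 tilt [-0.001 -0.    -1.   ] gap 23.0 F [ 0.5  0.2 -4. ] j [ 0.89  0.32 -0.59  1.76  0.2   1.12  0.09]
turn -0.17 deg; AFTER turn dx 4.0 dy 29.2 dz 143.4 (mm); before-turn dx 4.1 dy 29.2
```

```bash
python3 -m creep '[{"dx":0.002,"dy":0.025,"dz":0,"turn":0,"grip":0.015},{"dx":0,"dy":0.007,"dz":0.02,"turn":0,"grip":0.015},{"dx":0,"dy":0,"dz":0.04,"turn":0,"grip":0.015},{"dx":0,"dy":0,"dz":0.04,"turn":0,"grip":0.015},{"dx":0,"dy":0,"dz":0.04,"turn":0,"grip":0.015},{"dx":0,"dy":0,"dz":0.03,"turn":0,"grip":0.015},{"dx":0,"dy":0,"dz":0.01,"turn":0,"grip":0.015},{"dx":0,"dy":0,"dz":0,"turn":0,"grip":0.015}]' 60
python3 plan.py 493 -278 66 -8.4
```

```text
time_s: 7.1
tcp_pos: [491.4, -276.8, 83.1]
tcp_rot: [-0.001, 0.997, -0.074, -0.001]
wrist_force: [-0.9, 0.9, -3.7]
finger_gap: 23.2
t 7.1 tcp [ 491.4 -276.8   83.1] ang -8.4 tilt [-0.002  0.002 -1.   ] gap 23.2 F [-0.9  0.9 -3.7] j [ 0.84  0.57 -0.49  1.87  0.36  0.79  0.01]
turn -0.04 deg; AFTER turn dx 1.8 dy 1.0 dz 17.1 (mm); before-turn dx 1.8 dy 1.0
```

```bash
python3 -m creep '[{"dx":0,"dy":0,"dz":0.008,"turn":0,"grip":0.015},{"dx":0,"dy":0,"dz":0.005,"turn":0,"grip":0.015},{"dx":0,"dy":0,"dz":0.003,"turn":0,"grip":0.015},{"dx":0,"dy":0,"dz":0.001,"turn":0,"grip":0.015},{"dx":0,"dy":0,"dz":0,"turn":0,"grip":0.015}]' 60
python3 plan.py 493 -278 66 -8.4; python3 - <<'E'
from h import *
im=vision.read_camera("side")[150:330,260:440];cv2.imwrite("pics/s5.png",cv2.resize(im,None,fx=3,fy=3))
E
```

```text
time_s: 7.6
tcp_pos: [492.4, -277.0, 67.5]
tcp_rot: [0.0, 0.997, -0.074, 0.0]
wrist_force: [-0.3, -0.6, -4.3]
finger_gap: 22.8
t 7.6 tcp [ 492.4 -277.    67.5] ang -8.4 tilt [ 0. -0. -1.] gap 22.8 F [-0.3 -0.6 -4.3] j [ 0.83  0.59 -0.48  1.88  0.38  0.76 -0.  ]
turn -0.03 deg; AFTER turn dx 0.7 dy 0.9 dz 1.5 (mm); before-turn dx 0.7 dy 0.9
```

View pics/s5.png

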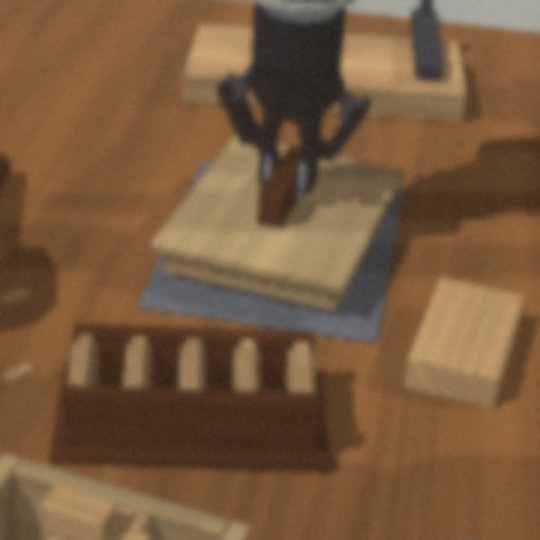

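Still hanging just above the pad, since the wrist force shows the full weight. I'll lower a little more until it touches, then release.

```bash
python3 -m creep '[{"dx":0,"dy":0,"dz":0.002,"turn":0,"grip":0.015},{"dx":0,"dy":0,"dz":0.002,"turn":0,"grip":0.015},{"dx":0,"dy":0,"dz":0,"turn":0,"grip":0.015}]' 60
```

```text
time_s: 7.95
tcp_pos: [492.7, -277.2, 66.2]
tcp_rot: [0.001, 0.997, -0.074, 0.0]
wrist_force: [-23.3, 9.0, 58.1]
finger_gap: 23.2
```

```bash
python3 -m creep '[{"dx":0,"dy":0,"dz":-0.002,"turn":0,"grip":0.03},{"dx":0,"dy":0,"dz":0,"turn":0,"grip":0.04},{"dx":0,"dy":0,"dz":0,"turn":0,"grip":0.055},{"dx":0,"dy":0,"dz":-0.01,"turn":0,"grip":0.06},{"dx":0,"dy":0,"dz":-0.02,"turn":0,"grip":0.06},{"dx":0,"dy":0,"dz":-0.03,"turn":0,"grip":0.065},{"dx":0,"dy":0,"dz":-0.04,"turn":0,"grip":0.065},{"dx":0,"dy":0,"dz":-0.04,"turn":0,"grip":0.065},{"dx":0,"dy":0,"dz":-0.04,"turn":0,"grip":0.065},{"dx":0,"dy":0,"dz":-0.02,"turn":0,"grip":0.065}]' 60
python3 plan.py 493 -278 66 -8.4; python3 - <<'E'
from h import *
crop("top",110,170,150,130,5,"t5.png")
cv2.imwrite("pics/t5f.png",vision.read_camera("top"))
cv2.imwrite("pics/s5f.png",vision.read_camera("side"))
E
```

```text
time_s: 8.95
tcp_pos: [493.2, -277.0, 269.3]
tcp_rot: [0.001, 0.997, -0.073, 0.002]
wrist_force: [-0.1, 0.1, 0.1]
finger_gap: 65.2
t 8.9 tcp [ 493.2 -277.   269.3] ang -8.4 tilt [ 0.003 -0.002 -1.   ] gap 65.2 F [-0.1  0.1  0.1] j [ 0.93  0.34 -0.58  1.72  0.2   1.14  0.14]
turn -0.01 deg; AFTER turn dx -0.0 dy 1.0 dz 203.3 (mm); before-turn dx -0.0 dy 1.0
```

View pics/t5.png

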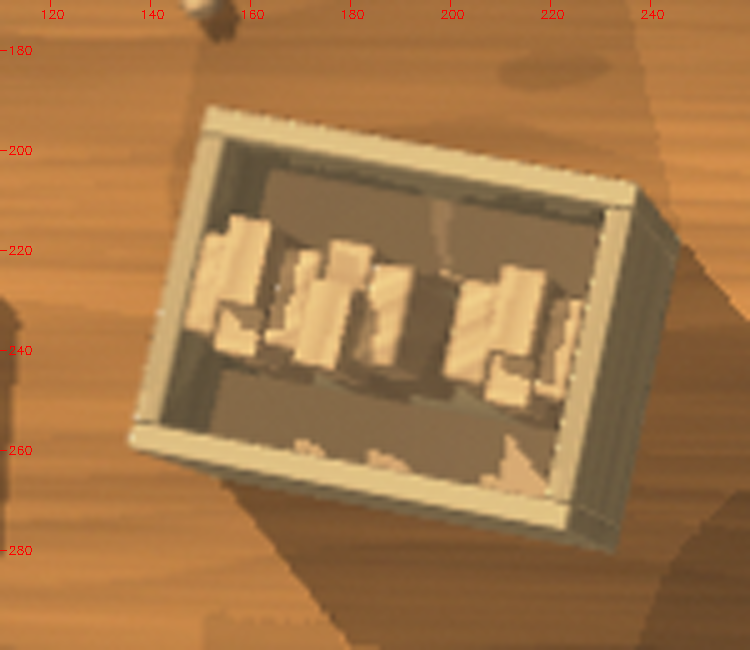

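View pics/s5f.png

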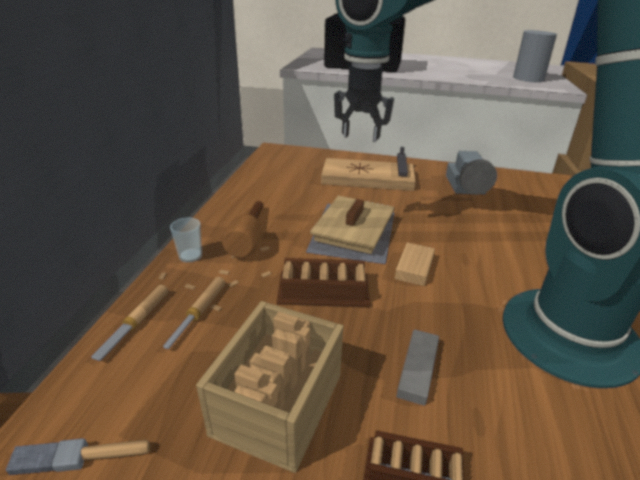

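View pics/t5f.png

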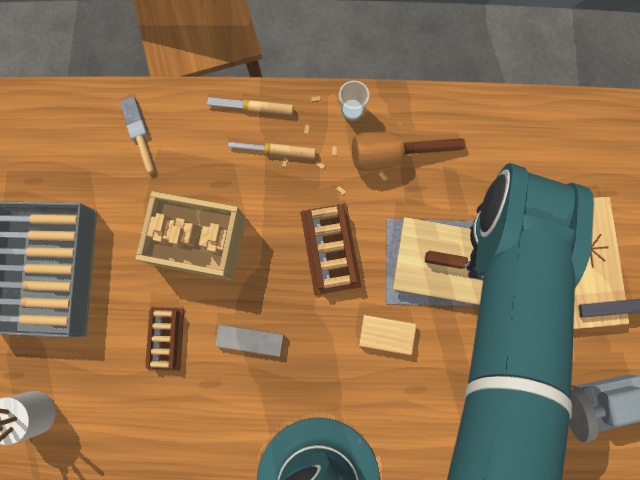

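```bash
cat > o5.py <<'E'
from ov import *
fr=frame([527.2,291.2,0],-8.4)
g=[(box(fr,(-76,76),(-97,97),(124,125)),(0,255,0))]
for k in(-60,-20,20,60):
    g.append((box(fr,(-28,28),(k-9,k+9),(139,140)),(255,0,255)))
draw("top",130,180,120,110,6,"o5.png",g)
draw("side",190,290,170,180,4,"o6.png",g)
E
python3 o5.py
```

```text
(no output)
```

View pics/o5.png

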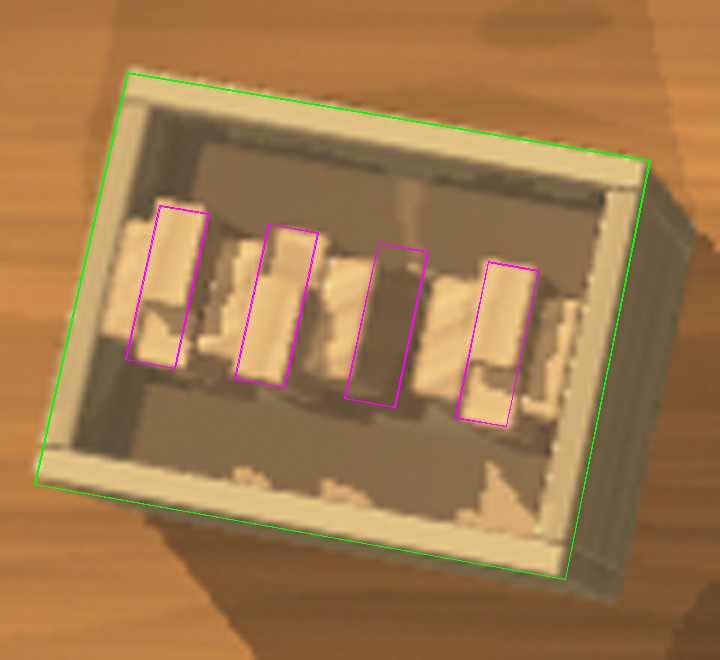

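View pics/o6.png

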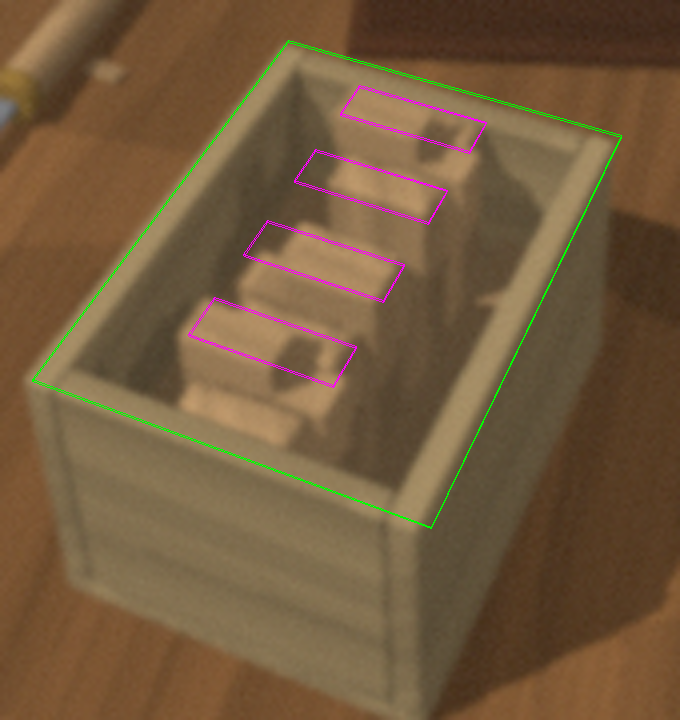

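Three plaques are present: well +60 with its step to box −x, well +20 with its step to +x, and well −60 with its step to −x. The +20/−60 gap at top px (195,232) is empty. Going to the first plaque.

```bash
python3 plan.py 536.3 350.6 230 -8.4
python3 -m creep '[{"dx":-0.003,"dy":-0.03,"dz":-0.0,"turn":0,"grip":0.07},{"dx":-0.004,"dy":-0.05,"dz":0,"turn":0,"grip":0.07},{"dx":-0.004,"dy":-0.05,"dz":0,"turn":0,"grip":0.07},{"dx":-0.004,"dy":-0.05,"dz":0,"turn":0,"grip":0.07},{"dx":-0.004,"dy":-0.05,"dz":0,"turn":0,"grip":0.07},{"dx":-0.004,"dy":-0.05,"dz":0,"turn":0,"grip":0.07},{"dx":-0.004,"dy":-0.05,"dz":0,"turn":0,"grip":0.07},{"dx":-0.004,"dy":-0.05,"dz":0,"turn":0,"grip":0.07},{"dx":-0.004,"dy":-0.05,"dz":0,"turn":0,"grip":0.07},{"dx":-0.004,"dy":-0.05,"dz":0,"turn":0,"grip":0.07},{"dx":-0.004,"dy":-0.05,"dz":0,"turn":0,"grip":0.07},{"dx":-0.004,"dy":-0.05,"dz":0,"turn":0,"grip":0.07}]' 40
python3 plan.py 536.3 350.6 230 -8.4
```

```text
t 9.2 tcp [ 492.  -276.9  264.7] ang -8.4 tilt [-0.001  0.    -1.   ] gap 64.9 F [-0.1 -0.5 -0.3] j [ 0.92  0.34 -0.58  1.73  0.2   1.13  0.14]
turn -0.03 deg; AFTER turn dx -47.8 dy -627.2 dz 34.7 (mm); before-turn dx -48.2 dy -627.2
time_s: 10.4
tcp_pos: [530.3, 303.6, 264.0]
tcp_rot: [0.0, 0.997, -0.074, -0.001]
wrist_force: [0.6, -0.5, 1.5]
finger_gap: 69.8
t 10.4 tcp [530.3 303.6 264. ] ang -8.4 tilt [-0.002 -0.001 -1.   ] gap 69.8 F [ 0.6 -0.5  1.5] j [ 0.    0.48 -0.78  1.61  0.36  1.2  -1.  ]
turn -0.04 deg; AFTER turn dx -0.9 dy -47.3 dz 34.0 (mm); before-turn dx -0.9 dy -47.3
```

```bash

python3 -m creep '[{"dx":-0.001,"dy":-0.03,"dz":0,"turn":0,"grip":0.07},{"dx":0,"dy":-0.017,"dz":0.02,"turn":0,"grip":0.07},{"dx":0,"dy":0,"dz":0.03,"turn":0,"grip":0.07},{"dx":0,"dy":0,"dz":0.03,"turn":0,"grip":0.07},{"dx":0,"dy":0,"dz":0.02,"turn":0,"grip":0.07},{"dx":0,"dy":0,"dz":0,"turn":0,"grip":0.07}]' 40
python3 plan.py 536.3 350.6 98 -8.4;  python3 - <<'E'
from h import *
crop("side",190,250,170,170,3.5,"s6.png")
E
```

```text
time_s: 11.0
tcp_pos: [535.1, 347.5, 161.5]
tcp_rot: [0.002, 0.997, -0.073, -0.003]
wrist_force: [0.1, -0.4, -0.7]
finger_gap: 70.1
t 11.0 tcp [535.1 347.5 161.5] ang -8.4 tilt [-0.005 -0.003 -1.   ] gap 70.1 F [ 0.1 -0.4 -0.7] j [-0.12  0.64 -0.72  1.63  0.47  1.06 -1.12]
turn -0.00 deg; AFTER turn dx 0.7 dy -3.2 dz 63.5 (mm); before-turn dx 0.7 dy -3.2
```

View pics/s6.png

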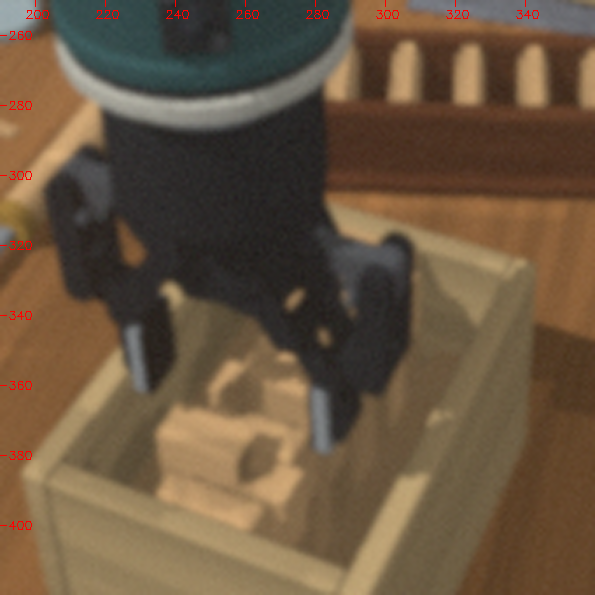

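```bash
python3 - <<'E'
from h import *
c=np.array([535.1,347.5,161.5]); a=np.radians(-8.4); ex=np.array([np.cos(a),np.sin(a),0]); ey=np.array([-np.sin(a),np.cos(a),0])
for zx,zy in [(140,390),(322,452),(85,298),(65,280),(100,295),(45,210),(375,392),(400,360),(411,250),(360,385)]:
    o,v=ray("side",(190+zx/3.5,250+zy/3.5))
    for off in(0,11):
        s=((c+ey*off-o)@ey)/(v@ey); p=o+s*v; print((zx,zy),off,'x %.0f z rel TCP %.0f'%((p-c)@ex,p[2]-c[2]))
E
```

```text
(140, 390) 0 x 46 z rel TCP -18
(140, 390) 11 x 38 z rel TCP -2
(322, 452) 0 x -36 z rel TCP -18
(322, 452) 11 x -41 z rel TCP -2
(85, 298) 0 x 66 z rel TCP 27
(85, 298) 11 x 57 z rel TCP 41
(65, 280) 0 x 74 z rel TCP 34
(65, 280) 11 x 65 z rel TCP 47
(100, 295) 0 x 58 z rel TCP 31
(100, 295) 11 x 50 z rel TCP 45
(45, 210) 0 x 78 z rel TCP 69
(45, 210) 11 x 69 z rel TCP 82
(375, 392) 0 x -58 z rel TCP 27
(375, 392) 11 x -63 z rel TCP 41
(400, 360) 0 x -68 z rel TCP 49
(400, 360) 11 x -73 z rel TCP 62
(411, 250) 0 x -72 z rel TCP 104
(411, 250) 11 x -77 z rel TCP 116
(360, 385) 0 x -52 z rel TCP 28
(360, 385) 11 x -58 z rel TCP 42
```

```bash

python3 -m creep '[{"dx":0.0005,"dy":-0.003,"dz":0.01,"turn":0,"grip":0.07},{"dx":0,"dy":0,"dz":0.015,"turn":0,"grip":0.07},{"dx":0,"dy":0,"dz":0.015,"turn":0,"grip":0.07},{"dx":0,"dy":0,"dz":0.012,"turn":0,"grip":0.07},{"dx":0,"dy":0,"dz":0.008,"turn":0,"grip":0.07},{"dx":0,"dy":0,"dz":0,"turn":0,"grip":0.07}]' 40
python3 plan.py 536.3 350.6 102 -8.4;  python3 - <<'E'
from h import *
crop("side",190,250,170,170,3.5,"s7.png")
E
```

```text
time_s: 11.65
tcp_pos: [537.2, 351.1, 104.0]
tcp_rot: [0.0, 0.997, -0.073, -0.001]
wrist_force: [-0.6, 0.7, -0.8]
finger_gap: 70.0
t 11.7 tcp [537.2 351.1 104. ] ang -8.4 tilt [-0.002 -0.001 -1.   ] gap 70.0 F [-0.6  0.7 -0.8] j [-0.15  0.71 -0.68  1.66  0.52  0.97 -1.16]
turn -0.03 deg; AFTER turn dx -0.8 dy 0.6 dz 2.0 (mm); before-turn dx -0.8 dy 0.6
```

View pics/s7.png

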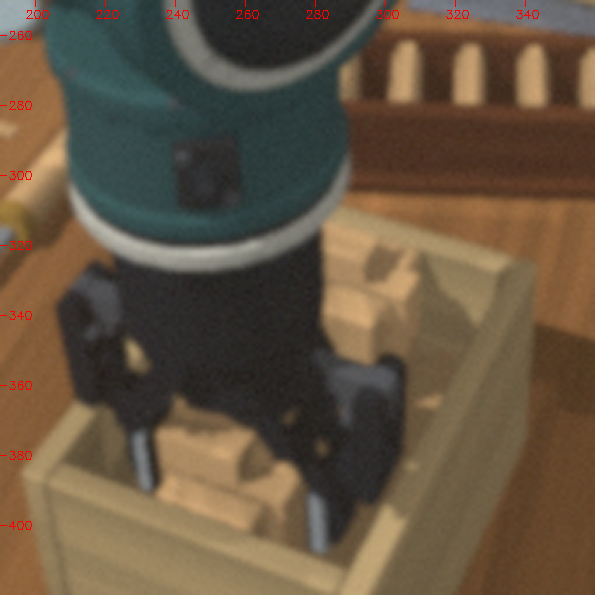

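```bash

python3 -m creep '[{"dx":0,"dy":0,"dz":0,"turn":0,"grip":0.062},{"dx":0,"dy":0,"dz":0,"turn":0,"grip":0.05},{"dx":0,"dy":0,"dz":0,"turn":0,"grip":0.045},{"dx":0,"dy":0,"dz":0,"turn":0,"grip":0.045},{"dx":0,"dy":0,"dz":0,"turn":0,"grip":0.045}]' 40
python3 plan.py 536.3 350.6 102 -8.4
```

```text
time_s: 12.2
tcp_pos: [538.1, 351.7, 106.1]
tcp_rot: [-0.0, 0.997, -0.074, 0.001]
wrist_force: [0.5, -1.6, 6.4]
finger_gap: 55.4
t 12.2 tcp [538.1 351.7 106.1] ang -8.4 tilt [ 0.001  0.001 -1.   ] gap 55.4 F [ 0.5 -1.6  6.4] j [-0.15  0.7  -0.68  1.66  0.52  0.97 -1.16]
turn -0.04 deg; AFTER turn dx -1.6 dy 1.4 dz 4.1 (mm); before-turn dx -1.6 dy 1.4
```

```bash

python3 -m creep '[{"dx":0,"dy":0,"dz":-0.005,"turn":0,"grip":0.045},{"dx":0,"dy":0,"dz":-0.01,"turn":0,"grip":0.045},{"dx":0,"dy":0,"dz":-0.015,"turn":0,"grip":0.045},{"dx":0,"dy":0,"dz":-0.02,"turn":0,"grip":0.045},{"dx":0,"dy":0,"dz":-0.02,"turn":0,"grip":0.045},{"dx":0,"dy":0,"dz":-0.02,"turn":0,"grip":0.045},{"dx":0,"dy":0,"dz":-0.02,"turn":0,"grip":0.045},{"dx":0,"dy":0,"dz":-0.02,"turn":0,"grip":0.045},{"dx":0,"dy":0,"dz":-0.02,"turn":0,"grip":0.045},{"dx":0,"dy":0,"dz":0,"turn":0,"grip":0.045}]' 40
python3 plan.py 579.8 -5 250 -78.9;  python3 - <<'E'
from h import *
cv2.imwrite("pics/s8.png",vision.read_camera("side"))
E
```

```text
time_s: 13.2
tcp_pos: [538.2, 352.3, 259.2]
tcp_rot: [-0.001, 0.997, -0.073, 0.002]
wrist_force: [0.3, 0.7, -1.9]
finger_gap: 55.3
t 13.2 tcp [538.2 352.3 259.2] ang -8.4 tilt [ 0.004  0.002 -1.   ] gap 55.3 F [ 0.3  0.7 -1.9] j [-0.09  0.54 -0.77  1.53  0.4   1.22 -1.07]
turn 70.48 deg; AFTER turn dx 358.6 dy 28.0 dz 9.2 (mm); before-turn dx 93.5 dy 347.4
```

View pics/s8.png

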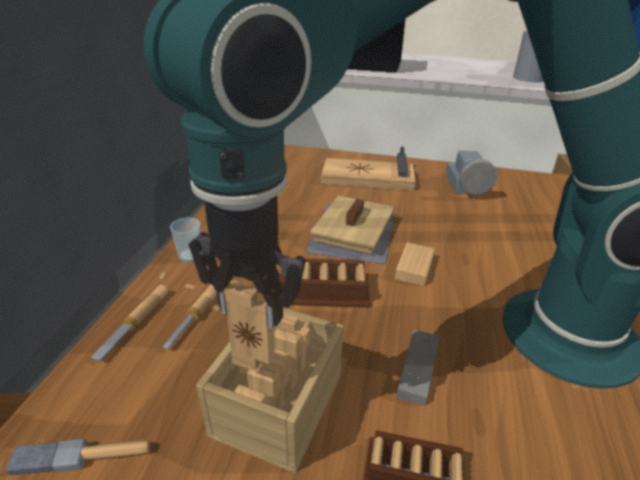

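```bash

python3 -m creep '[{"dx":0.006,"dy":0.02,"dz":0,"turn":0,"grip":0.045},{"dx":0.01,"dy":0.037,"dz":0,"turn":0,"grip":0.045},{"dx":0.012,"dy":0.045,"dz":0,"turn":0,"grip":0.045},{"dx":0.012,"dy":0.045,"dz":0,"turn":0,"grip":0.045},{"dx":0.012,"dy":0.045,"dz":0,"turn":0,"grip":0.045},{"dx":0.012,"dy":0.045,"dz":0,"turn":0,"grip":0.045},{"dx":0.012,"dy":0.045,"dz":0,"turn":0,"grip":0.045},{"dx":0.01,"dy":0.037,"dz":0,"turn":0,"grip":0.045},{"dx":0.006,"dy":0.025,"dz":0,"turn":0,"grip":0.045},{"dx":0,"dy":0,"dz":0,"turn":7.5,"grip":0.045},{"dx":0,"dy":0,"dz":0,"turn":8,"grip":0.045},{"dx":0,"dy":0,"dz":0,"turn":8,"grip":0.045}]' 40
python3 -m creep '[{"dx":0,"dy":0,"dz":0,"turn":8,"grip":0.045},{"dx":0,"dy":0,"dz":0,"turn":8,"grip":0.045},{"dx":0,"dy":0,"dz":0,"turn":8,"grip":0.045},{"dx":0,"dy":0,"dz":0,"turn":8,"grip":0.045},{"dx":0,"dy":0,"dz":0,"turn":8,"grip":0.045},{"dx":0,"dy":0,"dz":0,"turn":7,"grip":0.045},{"dx":0,"dy":0,"dz":0,"turn":0,"grip":0.045}]' 40
python3 plan.py 579.8 -5 250 -78.9
```

```text
time_s: 14.45
tcp_pos: [577.8, -2.7, 254.9]
tcp_rot: [0.0, 0.961, -0.278, -0.001]
wrist_force: [-0.1, 0.1, -1.2]
finger_gap: 55.2
time_s: 15.15
tcp_pos: [577.8, -2.2, 255.0]
tcp_rot: [0.0, 0.771, -0.636, -0.0]
wrist_force: [-0.7, 0.5, -2.0]
finger_gap: 55.5
t 15.2 tcp [577.8  -2.2 255. ] ang -79.1 tilt [-0.001 -0.    -1.   ] gap 55.5 F [-0.7  0.5 -2. ] j [ 0.34  0.36 -0.5   1.71  0.19  1.12 -1.59]
turn -0.15 deg; AFTER turn dx 3.1 dy -1.4 dz 5.0 (mm); before-turn dx 3.1 dy -1.4
```

```bash

python3 -m creep '[{"dx":0.003,"dy":-0.001,"dz":0.02,"turn":0,"grip":0.045},{"dx":0,"dy":0,"dz":0.03,"turn":0,"grip":0.045},{"dx":0,"dy":0,"dz":0.025,"turn":0,"grip":0.045},{"dx":0,"dy":0,"dz":0.015,"turn":0,"grip":0.045},{"dx":0,"dy":0,"dz":0,"turn":0,"grip":0.045}]' 40
python3 plan.py 579.8 -5 160 -78.9
cat > o8.py <<'E'
from ov import *
import sys
s=ctrl.sense(); p=s['tcp_pos']; R=Ro.from_quat(np.roll(s['tcp_rot'],-1)).as_matrix()
sgn=int(sys.argv[1]); tag=sys.argv[2]; oy=float(sys.argv[3]) if len(sys.argv)>3 else 0
a=np.degrees(np.arctan2(R[1,0]*sgn,R[0,0]*sgn))
cz=p[2]-31
fr=frame([p[0],p[1],0],a); fr=(fr[0]+fr[2]*oy,fr[1],fr[2])
g=[(box(fr,(-28,28),(-9,9),(cz-65+25,cz+49)),(255,0,255)),(box(fr,(-28,8),(-9,9),(cz-65,cz+65)),(255,255,0))]
fr=frame([520.9,-16.5,0],101.1)
for k in range(-2,3):
    g.append((box(fr,(-30,30),(40*k-9,40*k+9),(54.9,55)),(0,255,0)))
draw("side",250,190,140,140,5,"sp%s.png"%tag,g)
draw("top",270,170,120,130,5,"tp%s.png"%tag,g)
E
python3 o8.py -1 1
```

```text
time_s: 15.65
tcp_pos: [578.8, -5.1, 163.5]
tcp_rot: [0.001, 0.773, -0.635, -0.001]
wrist_force: [-0.4, -0.1, 0.2]
finger_gap: 55.4
t 15.7 tcp [578.8  -5.1 163.5] ang -78.8 tilt [-0.003  0.    -1.   ] gap 55.4 F [-0.4 -0.1  0.2] j [ 0.32  0.47 -0.47  1.79  0.25  0.95 -1.63]
turn 0.10 deg; AFTER turn dx 0.1 dy -1.0 dz 3.5 (mm); before-turn dx 0.1 dy -1.0
```

View pics/sp1.png

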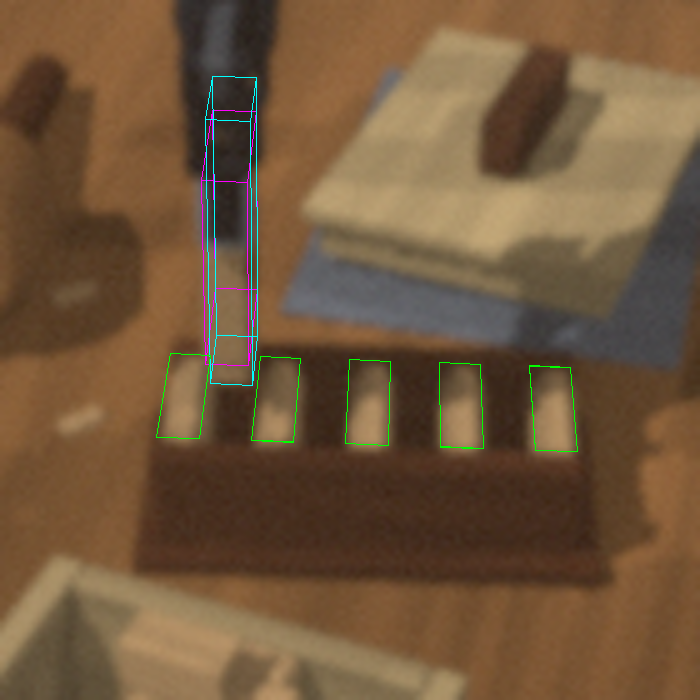

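View pics/tp1.png

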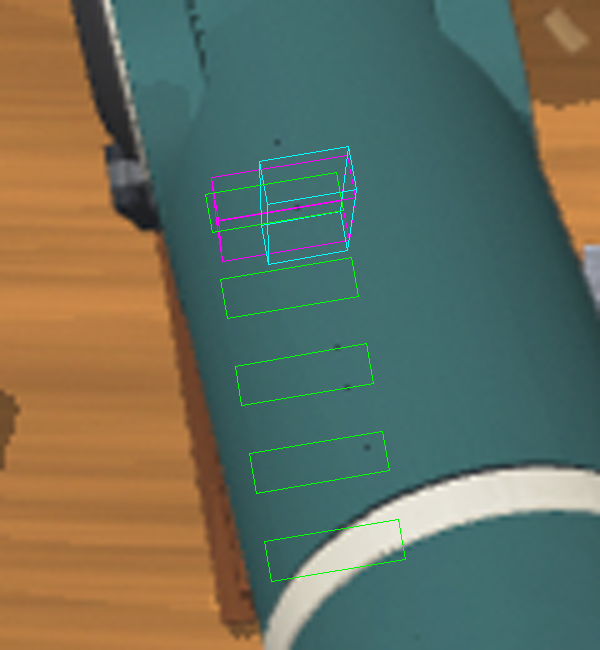

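```bash
python3 - <<'E'
from h import *
crop("side",275,225,60,60,10,"s9.png")
E
```

```text
(no output)
```

View pics/s9.png

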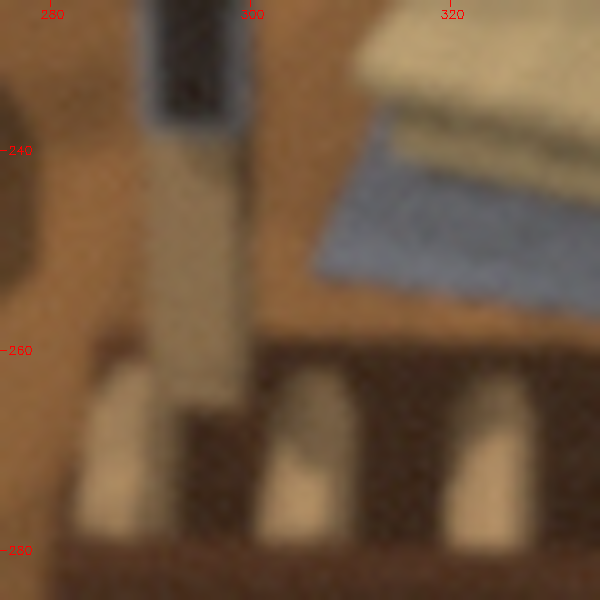

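```bash

python3 -m creep '[{"dx":0,"dy":-0.0005,"dz":0.005,"turn":0,"grip":0.045},{"dx":0,"dy":0,"dz":0.005,"turn":0,"grip":0.045},{"dx":0,"dy":0,"dz":0.004,"turn":0,"grip":0.045},{"dx":0,"dy":0,"dz":0,"turn":0,"grip":0.045}]' 40
python3 -m creep '[{"dx":0,"dy":0,"dz":0.003,"turn":0,"grip":0.045},{"dx":0,"dy":0,"dz":0.003,"turn":0,"grip":0.045},{"dx":0,"dy":0,"dz":0,"turn":0,"grip":0.045}]' 40
python3 plan.py 579.8 -5 106 -78.9
```

```text
time_s: 16.2
tcp_pos: [580.1, -5.0, 150.8]
tcp_rot: [0.0, 0.772, -0.636, -0.0]
wrist_force: [0.7, 0.1, -1.7]
finger_gap: 55.2
time_s: 16.5
tcp_pos: [582.9, -3.7, 148.6]
tcp_rot: [-0.002, 0.772, -0.635, 0.002]
wrist_force: [-2.7, 5.4, 37.2]
finger_gap: 55.5
t 16.5 tcp [582.9  -3.7 148.6] ang -78.9 tilt [ 0.007  0.001 -1.   ] gap 55.5 F [-2.7  5.4 37.2] j [ 0.31  0.49 -0.46  1.8   0.27  0.91 -1.64]
turn 0.03 deg; AFTER turn dx 0.7 dy 3.3 dz 42.6 (mm); before-turn dx 0.7 dy 3.3
```

```bash

python3 -m creep '[{"dx":0,"dy":0,"dz":-0.005,"turn":0,"grip":0.045},{"dx":0,"dy":0,"dz":0,"turn":0,"grip":0.045}]' 40
python3 o8.py -1 2; python3 plan.py 579.8 -5 106 -78.9; python3 - <<'E'
from h import *
crop("side",275,235,60,60,10,"s10.png")
E
```

```text
time_s: 16.7
tcp_pos: [580.5, -5.0, 150.9]
tcp_rot: [-0.0, 0.772, -0.636, 0.0]
wrist_force: [0.1, -0.4, -1.1]
finger_gap: 55.1
t 16.8 tcp [580.1  -5.1 150. ] ang -78.9 tilt [-0. -0. -1.] gap 55.1 F [0.6 0.3 1. ] j [ 0.32  0.49 -0.46  1.8   0.27  0.92 -1.64]
turn -0.04 deg; AFTER turn dx -0.2 dy 0.3 dz 44.0 (mm); before-turn dx -0.2 dy 0.3
```

View pics/s10.png

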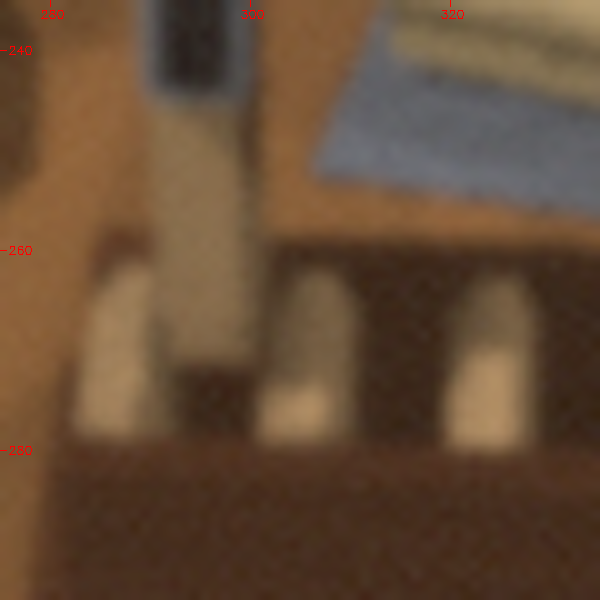

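View pics/sp2.png

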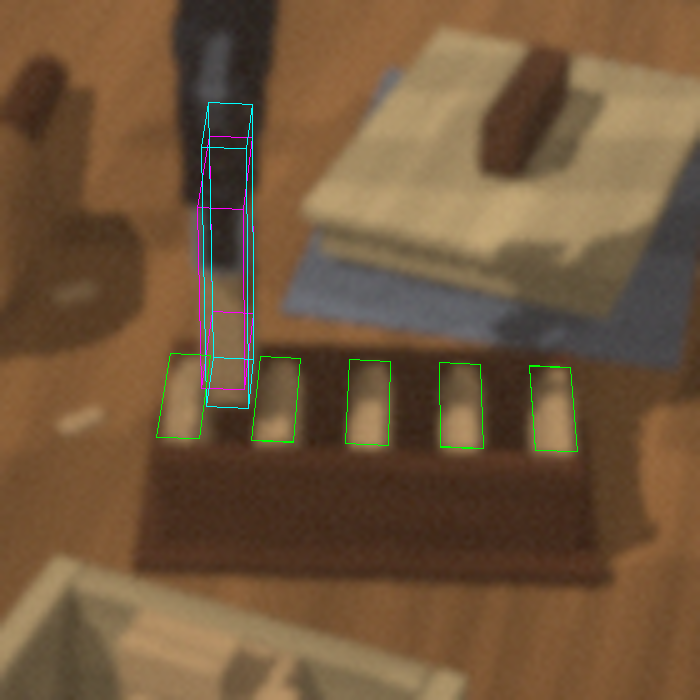

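```bash
python3 - <<'E'
from h import *
c=np.array([520.9,-16.5]); a=np.radians(101.1); ex=np.array([np.cos(a),np.sin(a)]); ey=np.array([-np.sin(a),np.cos(a)])
im=cv2.imread("pics/t2.png")
for name,q in dict(tl=(66,132),bl=(150,626),bl2=(183,624),br=(427,583),tr=(336,83),railTLi=(130,117),railTL=(98,124),railBL=(172,590),railBLi=(203,588), rTR=(320,84),rTL=(290,87),rBR=(400,550),rBL=(366,553)).items():
    for z in (8,30,55,60):
        p=atz("top",(290+q[0]/6-.42,190+q[1]/6-.42),z)[:2]-c
        print(name,z,'slotx %.1f row %.1f'%(p@ex,p@ey),end=' | ')
    print()
s=cv2.imread("pics/s8.png")[250:400,190:310]; cv2.imwrite("pics/s8c.png",cv2.resize(s,None,fx=5,fy=5,interpolation=cv2.INTER_CUBIC))
E
```

```text
tl 8 slotx 54.3 row -95.4 | tl 30 slotx 54.1 row -90.7 | tl 55 slotx 53.8 row -85.4 | tl 60 slotx 53.8 row -84.3 | 
bl 8 slotx 53.7 row 100.6 | bl 30 slotx 53.4 row 101.8 | bl 55 slotx 53.2 row 103.2 | bl 60 slotx 53.2 row 103.4 | 
bl2 8 slotx 41.1 row 102.0 | bl2 30 slotx 41.1 row 103.1 | bl2 55 slotx 41.1 row 104.5 | bl2 60 slotx 41.1 row 104.7 | 
br 8 slotx -53.9 row 102.2 | br 30 slotx -52.2 row 103.4 | br 55 slotx -50.2 row 104.7 | br 60 slotx -49.9 row 104.9 | 
tr 8 slotx -53.6 row -96.9 | tr 30 slotx -51.9 row -92.2 | tr 55 slotx -49.9 row -86.9 | tr 60 slotx -49.5 row -85.8 | 
railTLi 8 slotx 28.5 row -97.0 | railTLi 30 slotx 28.8 row -92.3 | railTLi 55 slotx 29.0 row -87.0 | railTLi 60 slotx 29.1 row -85.9 | 
railTL 8 slotx 41.4 row -96.4 | railTL 30 slotx 41.4 row -91.7 | railTL 55 slotx 41.4 row -86.4 | railTL 60 slotx 41.4 row -85.3 | 
railBL 8 slotx 43.0 row 88.4 | railBL 30 slotx 43.0 row 89.8 | railBL 55 slotx 43.0 row 91.4 | railBL 60 slotx 43.0 row 91.7 | 
railBLi 8 slotx 31.2 row 89.7 | railBLi 30 slotx 31.4 row 91.1 | railBLi 55 slotx 31.6 row 92.6 | railBLi 60 slotx 31.6 row 92.9 | 
rTR 8 slotx -47.3 row -97.5 | rTR 30 slotx -45.7 row -92.8 | rTR 55 slotx -43.9 row -87.5 | rTR 60 slotx -43.5 row -86.4 | 
rTL 8 slotx -35.5 row -98.3 | rTL 30 slotx -34.1 row -93.6 | rTL 55 slotx -32.5 row -88.3 | rTL 60 slotx -32.2 row -87.2 | 
rBR 8 slotx -45.9 row 88.0 | rBR 30 slotx -44.3 row 89.4 | rBR 55 slotx -42.6 row 91.0 | rBR 60 slotx -42.2 row 91.3 | 
rBL 8 slotx -32.8 row 86.9 | rBL 30 slotx -31.5 row 88.3 | rBL 55 slotx -30.0 row 90.0 | rBL 60 slotx -29.7 row 90.3 |
```

View pics/s8c.png

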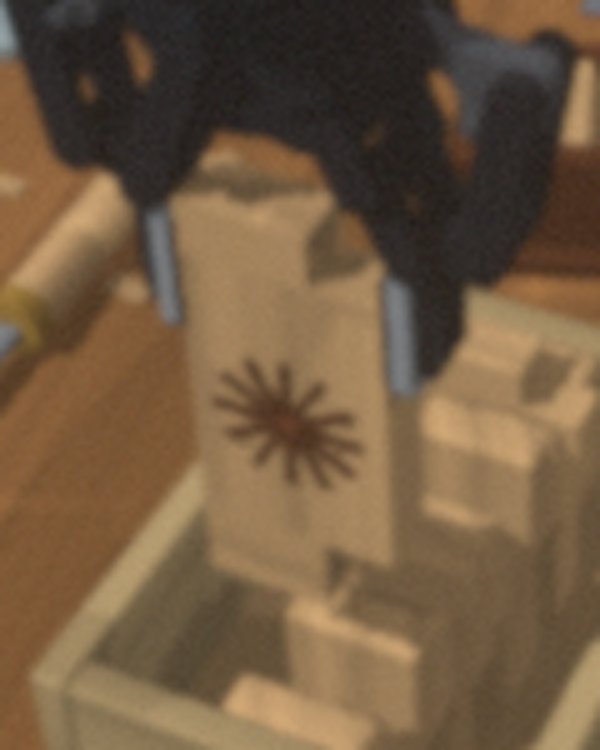

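```bash
python3 plan.py 577.9 -5.9 106 -79.2
python3 -m creep '[{"dx":0.0004,"dy":0.0023,"dz":-0.002,"turn":0.3,"grip":0.045},{"dx":0,"dy":0,"dz":0,"turn":0,"grip":0.045},{"dx":0,"dy":0,"dz":0.004,"turn":0,"grip":0.045},{"dx":0,"dy":0,"dz":0.003,"turn":0,"grip":0.045},{"dx":0,"dy":0,"dz":0,"turn":0,"grip":0.045}]' 40
python3 plan.py 577.9 -5.9 106 -79.2
```

```text
t 16.9 tcp [580.1  -5.1 150. ] ang -78.9 tilt [-0. -0. -1.] gap 55.5 F [-0.8  0.2  1.3] j [ 0.32  0.49 -0.46  1.8   0.27  0.92 -1.64]
turn 0.26 deg; AFTER turn dx 0.3 dy 2.3 dz 44.0 (mm); before-turn dx 0.3 dy 2.3
time_s: 17.35
tcp_pos: [580.9, -4.8, 148.6]
tcp_rot: [-0.002, 0.771, -0.637, 0.003]
wrist_force: [-4.4, 3.5, 42.3]
finger_gap: 55.5
t 17.4 tcp [580.9  -4.8 148.6] ang -79.2 tilt [ 0.007  0.    -1.   ] gap 55.5 F [-4.4  3.5 42.3] j [ 0.31  0.49 -0.46  1.8   0.27  0.91 -1.65]
turn 0.01 deg; AFTER turn dx 0.5 dy 3.1 dz 42.6 (mm); before-turn dx 0.5 dy 3.1
```

```bash
python3 - <<'E'
from h import *
s=ctrl.sense(); F=s['wrist_force'];T=s['ft_torque']; print(F,T)
a=np.radians(100.8); ex=np.array([np.cos(a),np.sin(a),0]); ey=np.array([-np.sin(a),np.cos(a),0])
print('F slot',F@ex,F@ey,F[2],'T slot',T@ex,T@ey,T[2])
# r x F with r=(rx,ry,rz=-0.09)
# Tx=ry*Fz-rz*Fy ; Ty=rz*Fx-rx*Fz
for rz in(-.09,-.2,-.3,0):
    Fx,Fy,Fz=F@ex,F@ey,F[2]
    print(rz,'ry mm',1e3*(T@ex+rz*Fy)/Fz,'rx mm',1e3*(rz*Fx-T@ey)/Fz)
E
```

```text
[-4.39458871  3.4916462  42.33013294] [-0.11804929  0.96564478 -0.11021683]
F slot 4.253263360001412 3.662479206572917 42.330132937492834 T slot 0.9706607861218493 -0.06498547601804947 -0.1102168265276892
-0.09 ry mm 15.143766698698554 rx mm -7.50784853077055
-0.2 ry mm 5.626368931062753 rx mm -18.560470791395705
-0.3 ry mm -3.025810857697059 rx mm -28.608309210145844
0 ry mm 22.930728508582387 rx mm 1.5352060461045762
```

```bash
cat > ft.py <<'E'
from h import *
s=ctrl.sense(); F=s['wrist_force'];T=s['ft_torque']
a=np.radians(100.8); ex=np.array([np.cos(a),np.sin(a),0]); ey=np.array([-np.sin(a),np.cos(a),0])
p=s['tcp_pos']-np.array([519.0,-17.2,0])
print('t %.1f slot pos x %.1f y %.1f z %.1f'%(s['time_s'],p@ex,p@ey,p[2]),'F %.1f %.1f %.1f'%(F@ex,F@ey,F[2]),'T %.2f %.2f %.2f'%(T@ex,T@ey,T[2]),'gap %.1f'%s['finger_gap'])
E
python3 -m creep '[{"dx":0,"dy":0,"dz":-0.004,"turn":0,"grip":0.045},{"dx":-0.002,"dy":0,"dz":0,"turn":0,"grip":0.045},{"dx":0,"dy":0,"dz":0,"turn":0,"grip":0.045}]' 40 >/dev/null; python3 ft.py
python3 -m creep '[{"dx":0,"dy":0,"dz":0.003,"turn":0,"grip":0.045},{"dx":0,"dy":0,"dz":0,"turn":0,"grip":0.045}]' 40 >/dev/null; python3 ft.py
```

```text
t 17.6 slot pos x 2.2 y -60.3 z 149.2 F -0.8 -0.5 5.8 T -0.10 0.33 0.03 gap 55.2
t 17.9 slot pos x 2.8 y -60.1 z 145.7 F 1.9 -0.7 -0.5 T -0.38 -0.74 0.07 gap 55.5
```

```bash

python3 -m creep '[{"dx":0,"dy":0,"dz":0.004,"turn":0,"grip":0.045},{"dx":0,"dy":0,"dz":0.004,"turn":0,"grip":0.045},{"dx":0,"dy":0,"dz":0,"turn":0,"grip":0.045}]' 40 >/dev/null; python3 ft.py
python3 -m creep '[{"dx":0,"dy":0,"dz":0.004,"turn":0,"grip":0.045},{"dx":0,"dy":0,"dz":0.003,"turn":0,"grip":0.045},{"dx":0,"dy":0,"dz":0,"turn":0,"grip":0.045}]' 40 >/dev/null; python3 ft.py
```

```text
t 18.1 slot pos x 1.7 y -61.8 z 139.6 F 0.7 -0.7 23.7 T 0.11 0.10 0.00 gap 55.4
t 18.4 slot pos x 1.5 y -65.3 z 135.9 F 0.7 -7.1 51.0 T -1.55 0.45 -0.02 gap 55.5
```

```bash

python3 -m creep '[{"dx":0,"dy":0,"dz":-0.005,"turn":0,"grip":0.045},{"dx":0,"dy":0,"dz":0,"turn":0,"grip":0.045}]' 40 >/dev/null; python3 ft.py; python3 o8.py -1 3;  python3 - <<'E'
from h import *
crop("side",275,225,60,60,10,"s11.png")
E
```

```text
t 18.6 slot pos x 1.7 y -61.5 z 137.2 F -0.8 -6.8 11.7 T -2.33 0.40 0.17 gap 55.3
```

View pics/s11.png

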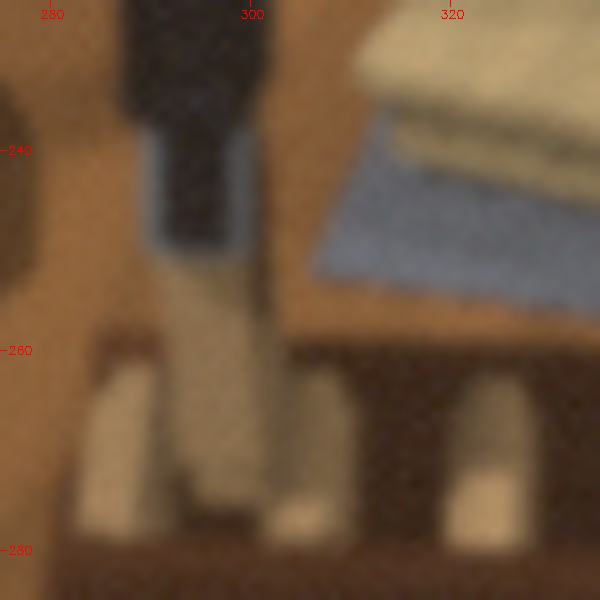

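View pics/sp3.png

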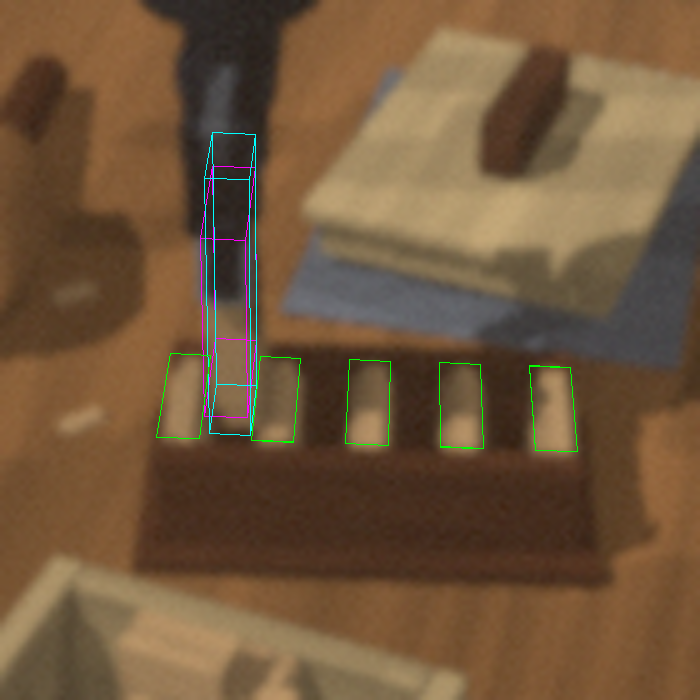

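```bash

python3 -m creep '[{"dx":0,"dy":0.002,"dz":-0.001,"turn":0,"grip":0.045},{"dx":0,"dy":0.002,"dz":0,"turn":0,"grip":0.045},{"dx":0,"dy":0,"dz":0,"turn":0,"grip":0.045}]' 40 >/dev/null; python3 ft.py
python3 -m creep '[{"dx":0,"dy":0,"dz":0.003,"turn":0,"grip":0.045},{"dx":0,"dy":0,"dz":0,"turn":0,"grip":0.045}]' 40 >/dev/null; python3 ft.py
```

```text
t 19.1 slot pos x 1.5 y -57.1 z 137.6 F -1.1 -6.1 6.7 T -1.72 0.50 0.15 gap 55.3
t 19.3 slot pos x 1.8 y -58.9 z 136.9 F 1.1 -3.3 36.3 T -0.58 -0.02 0.06 gap 55.5
```

```bash
python3 - <<'E'
from h import *
a=np.radians(100.8); ex=np.array([np.cos(a),np.sin(a),0]); ey=np.array([-np.sin(a),np.cos(a),0]); c=np.array([519.0,-17.2,0])
def pl(uv,sx):
    o,v=ray("side",uv); s=(sx-(o-c)@ex)/(v@ex); p=o+s*v; return (p-c)@ey,p[2]
for nm,uv in dict(foot=(297.5,275.3),footL=(293.5,273),footR=(301.5,275),padL=(290.5,250),padR=(300,250),mid=(295.5,260)).items():
    print(nm,[np.round(pl(uv,s),1) for s in (10,30,40)])
for nm,uv in dict(d1L=(282.5,277),d1R=(288.5,277),d1Rs=(292.3,277),d2L=(301,277.5),d2R=(307.5,277.5),d2Rs=(310.5,277.5),d3L=(319.3,278.5),d3R=(328.7,278.5)).items():
    print(nm,[np.round(pl(uv,s),1) for s in (25,30)])
E
```

```text
foot [array([-57.2,  44.7]), array([-55.5,  60.4]), array([-54.7,  68.2])]
footL [array([-65.8,  50.6]), array([-63.9,  66.1]), array([-63. ,  73.9])]
footR [array([-48.5,  45.9]), array([-47.1,  61.6]), array([-46.4,  69.4])]
padL [array([-71.3, 110.7]), array([-69.3, 124.6]), array([-68.3, 131.5])]
padR [array([-51.5, 111.6]), array([-50. , 125.5]), array([-49.2, 132.4])]
mid [array([-61.1,  85.4]), array([-59.4, 100. ]), array([-58.5, 107.3])]
d1L [array([-88. ,  50.3]), array([-87.4,  54.3])]
d1R [array([-75.2,  51. ]), array([-74.6,  54.9])]
d1Rs [array([-67.1,  51.3]), array([-66.6,  55.3])]
d2L [array([-48.5,  50.9]), array([-48.2,  54.9])]
d2R [array([-34.7,  51.6]), array([-34.4,  55.5])]
d2Rs [array([-28.3,  51.9]), array([-28.1,  55.8])]
d3L [array([-9.5, 50.1]), array([-9.4, 54. ])]
d3R [array([10.4, 51. ]), array([10.4, 55. ])]
```

```bash

python3 -m creep '[{"dx":-0.001,"dy":0,"dz":-0.004,"turn":0,"grip":0.045},{"dx":-0.001,"dy":0,"dz":0,"turn":0,"grip":0.045},{"dx":0,"dy":0,"dz":0,"turn":0,"grip":0.045}]' 40 >/dev/null; python3 ft.py
python3 -m creep '[{"dx":0,"dy":0,"dz":0.002,"turn":0,"grip":0.045},{"dx":0,"dy":0,"dz":0.002,"turn":0,"grip":0.045},{"dx":0,"dy":0,"dz":0,"turn":0,"grip":0.045}]' 40 >/dev/null; python3 ft.py
```

```text
t 19.6 slot pos x 3.8 y -56.7 z 138.2 F -0.9 -6.4 2.1 T -1.81 0.33 0.19 gap 55.5
t 19.9 slot pos x 4.0 y -58.7 z 136.8 F 1.9 -2.8 37.6 T -0.45 -0.19 0.03 gap 55.5
```

```bash

python3 -m creep '[{"dx":0,"dy":0,"dz":-0.003,"turn":0,"grip":0.045},{"dx":0,"dy":0,"dz":0,"turn":0,"grip":0.045}]' 40 >/dev/null; python3 ft.py
 python3 - <<'E'
from h import *
crop("side",270,225,70,60,10,"s12.png")
E
```

```text
t 20.1 slot pos x 4.0 y -56.8 z 137.5 F -0.3 -7.1 7.1 T -1.89 0.12 0.09 gap 55.2
```

View pics/s12.png

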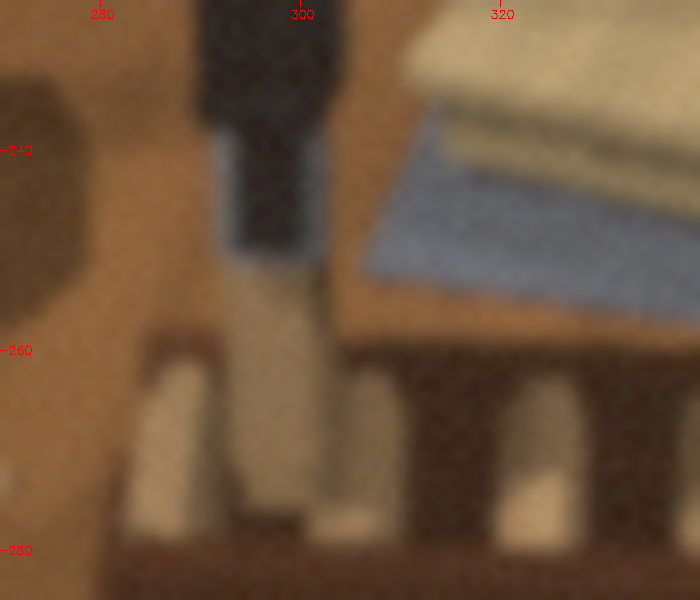

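```bash

python3 -m creep '[{"dx":0,"dy":0,"dz":-0.005,"turn":0,"grip":0.045},{"dx":0,"dy":0,"dz":-0.005,"turn":0,"grip":0.045},{"dx":0,"dy":0,"dz":-0.005,"turn":0,"grip":0.045},{"dx":0.001,"dy":-0.002,"dz":0,"turn":0,"grip":0.045},{"dx":0,"dy":0,"dz":0,"turn":0,"grip":0.045}]' 40 >/dev/null; python3 ft.py
 python3 - <<'E'
from h import *
crop("side",270,215,70,70,8,"s13.png")
E
```

```text
t 20.6 slot pos x 2.8 y -57.9 z 152.0 F 1.5 -0.5 -2.2 T -0.06 -0.01 -0.06 gap 55.7
```

View pics/s13.png

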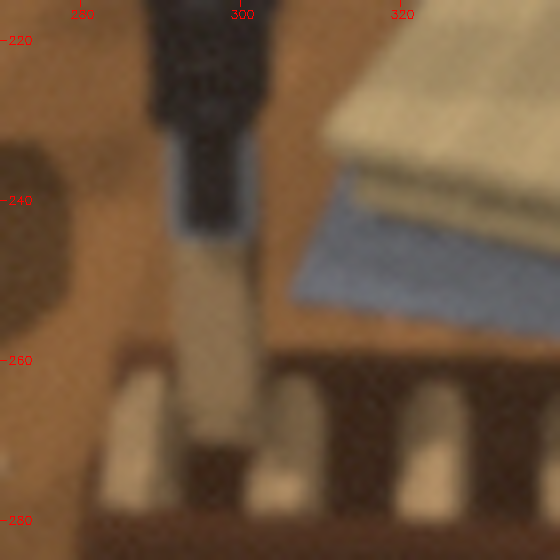

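```bash

python3 -m creep '[{"dx":0,"dy":0,"dz":0.003,"turn":0,"grip":0.045},{"dx":0,"dy":0,"dz":0.003,"turn":0,"grip":0.045},{"dx":0,"dy":0,"dz":0,"turn":0,"grip":0.045}]' 40 >/dev/null; python3 ft.py
python3 -m creep '[{"dx":0,"dy":0,"dz":0.002,"turn":0,"grip":0.045},{"dx":0,"dy":0,"dz":0,"turn":0,"grip":0.045}]' 40 >/dev/null; python3 ft.py
python3 -m creep '[{"dx":0,"dy":0,"dz":0.002,"turn":0,"grip":0.045},{"dx":0,"dy":0,"dz":0,"turn":0,"grip":0.045}]' 40 >/dev/null; python3 ft.py
python3 -m creep '[{"dx":0,"dy":0,"dz":0.002,"turn":0,"grip":0.045},{"dx":0,"dy":0,"dz":0,"turn":0,"grip":0.045}]' 40 >/dev/null; python3 ft.py
```

```text
t 21.0 slot pos x 3.2 y -57.8 z 145.6 F -0.0 -0.6 -0.7 T -0.01 0.02 -0.03 gap 55.5
t 21.2 slot pos x 3.1 y -58.0 z 144.0 F -0.2 -0.7 -1.9 T -0.01 -0.02 -0.04 gap 55.5
t 21.4 slot pos x 3.1 y -58.1 z 142.0 F -0.3 0.3 -1.1 T -0.02 -0.00 0.03 gap 55.6
t 21.6 slot pos x 3.1 y -58.0 z 140.0 F -0.6 -0.3 -1.0 T 0.04 -0.01 0.04 gap 55.4
```

Free at y −58, slot-x +3. Continuing down in small rows.

```bash

python3 -m creep '[{"dx":0,"dy":0,"dz":0.003,"turn":0,"grip":0.045},{"dx":0,"dy":0,"dz":0,"turn":0,"grip":0.045}]' 40 >/dev/null; python3 ft.py
python3 -m creep '[{"dx":0,"dy":0,"dz":0.002,"turn":0,"grip":0.045},{"dx":0,"dy":0,"dz":0,"turn":0,"grip":0.045}]' 40 >/dev/null; python3 ft.py
python3 -m creep '[{"dx":0,"dy":0,"dz":0.002,"turn":0,"grip":0.045},{"dx":0,"dy":0,"dz":0,"turn":0,"grip":0.045}]' 40 >/dev/null; python3 ft.py
```

```text
t 21.8 slot pos x 3.1 y -58.5 z 137.4 F -0.7 0.5 3.9 T 0.14 0.03 -0.00 gap 55.4
t 22.0 slot pos x 3.2 y -59.6 z 136.8 F 0.7 -0.1 19.4 T 0.29 -0.06 -0.01 gap 55.6
t 22.2 slot pos x 3.1 y -60.9 z 136.2 F 0.6 0.6 33.6 T 0.24 0.07 -0.01 gap 55.8
```

```bash

 python3 - <<'E'
from h import *
import time
ims=[vision.read_camera("side").astype(float) for _ in range(6)]
im=np.mean(ims,0).clip(0,255).astype(np.uint8)
x0,y0,w,h,s=270,215,60,70,10
c=cv2.resize(im[y0:y0+h,x0:x0+w],None,fx=s,fy=s,interpolation=cv2.INTER_LANCZOS4)
c=cv2.convertScaleAbs(c,alpha=1.6,beta=-10)
for k in range(280,330,10): cv2.putText(c,str(k),((k-x0)*s,10),0,.35,(0,0,255),1); cv2.line(c,((k-x0)*s,12),((k-x0)*s,18),(0,0,255),1)
for k in range(220,285,10): cv2.putText(c,str(k),(0,(k-y0)*s),0,.35,(0,0,255),1)
cv2.imwrite("pics/s14.png",c[0:600] if c.shape[0]<=600 else c[100:700])
E
python3 ft.py
```

```text
t 22.5 slot pos x 3.1 y -60.9 z 136.2 F 0.4 -0.1 33.3 T 0.25 0.09 -0.02 gap 55.7
```

View pics/s14.png

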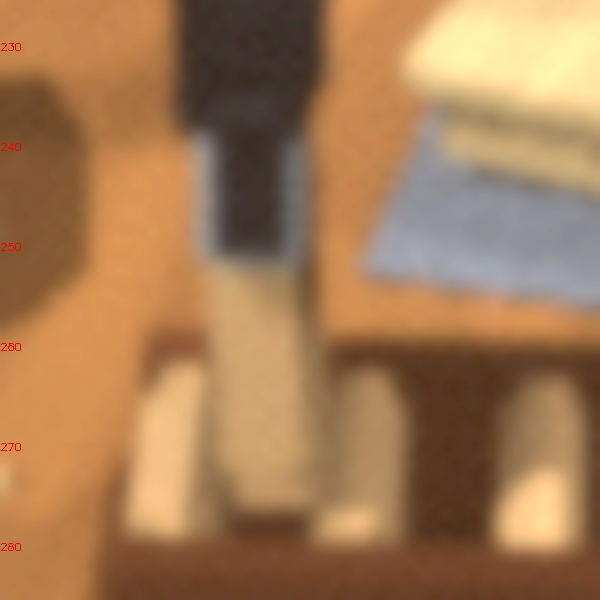

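```bash
python3 - <<'E'
from h import *
c=np.array([538.2,352.3,259.2]); a=np.radians(-8.4); ex=np.array([np.cos(a),np.sin(a),0]); ey=np.array([-np.sin(a),np.cos(a),0])
for nm,q in dict(topL=(175,195),topR=(310,215),botL=(212,565),notchBL=(328,590),notchB=(330,555),edgeRbot=(392,565),edgeRtop=(385,270),padLb=(170,320),padRb=(402,393)).items():
    o,v=ray("side",(190+q[0]/5-.4,250+q[1]/5-.4)); s=((c+ey*9-o)@ey)/(v@ey); p=o+s*v; print(nm,'x %.1f  z-TCP %.1f'%((p-c)@ex,p[2]-c[2]))
E
```

```text
topL x 25.9  z-TCP 35.1
topR x -10.8  z-TCP 41.0
botL x 29.9  z-TCP -96.7
notchBL x -6.1  z-TCP -90.6
notchB x -7.8  z-TCP -76.1
edgeRbot x -26.1  z-TCP -71.9
edgeRtop x -29.6  z-TCP 30.6
padLb x 32.3  z-TCP -7.3
padRb x -32.1  z-TCP -7.9
```

```bash

python3 -m creep '[{"dx":0,"dy":0,"dz":-0.006,"turn":0,"grip":0.045},{"dx":0,"dy":0,"dz":-0.004,"turn":0,"grip":0.045},{"dx":0,"dy":-0.003,"dz":0,"turn":0,"grip":0.045},{"dx":0,"dy":-0.0015,"dz":0,"turn":0,"grip":0.045},{"dx":0,"dy":0,"dz":0,"turn":0,"grip":0.045}]' 40 >/dev/null; python3 ft.py
python3 -m creep '[{"dx":0,"dy":0,"dz":0.003,"turn":0,"grip":0.045},{"dx":0,"dy":0,"dz":0.002,"turn":0,"grip":0.045},{"dx":0,"dy":0,"dz":0,"turn":0,"grip":0.045}]' 40 >/dev/null; python3 ft.py
python3 -m creep '[{"dx":0,"dy":0,"dz":0.002,"turn":0,"grip":0.045},{"dx":0,"dy":0,"dz":0,"turn":0,"grip":0.045}]' 40 >/dev/null; python3 ft.py
python3 -m creep '[{"dx":0,"dy":0,"dz":0.002,"turn":0,"grip":0.045},{"dx":0,"dy":0,"dz":0,"turn":0,"grip":0.045}]' 40 >/dev/null; python3 ft.py
```

```text
t 23.0 slot pos x 3.1 y -62.5 z 142.8 F -0.5 -0.1 -1.8 T -0.01 -0.01 -0.04 gap 55.2
t 23.3 slot pos x 3.1 y -62.3 z 137.7 F -0.1 0.3 -0.8 T 0.03 0.02 -0.00 gap 55.3
t 23.5 slot pos x 3.1 y -62.5 z 136.0 F 0.2 0.9 -0.9 T 0.00 -0.02 0.06 gap 55.2
t 23.7 slot pos x 3.1 y -62.5 z 134.0 F -0.3 0.6 -1.2 T -0.02 -0.02 -0.01 gap 55.4
```

```bash

python3 -m creep '[{"dx":0,"dy":0,"dz":0.002,"turn":0,"grip":0.045},{"dx":0,"dy":0,"dz":0.002,"turn":0,"grip":0.045},{"dx":0,"dy":0,"dz":0,"turn":0,"grip":0.045}]' 40 >/dev/null; python3 ft.py
python3 -m creep '[{"dx":0,"dy":0,"dz":0.002,"turn":0,"grip":0.045},{"dx":0,"dy":0,"dz":0.002,"turn":0,"grip":0.045},{"dx":0,"dy":0,"dz":0,"turn":0,"grip":0.045}]' 40 >/dev/null; python3 ft.py
python3 -m creep '[{"dx":0,"dy":0,"dz":0.002,"turn":0,"grip":0.045},{"dx":0,"dy":0,"dz":0.001,"turn":0,"grip":0.045},{"dx":0,"dy":0,"dz":0,"turn":0,"grip":0.045}]' 40 >/dev/null; python3 ft.py
```

```text
t 24.0 slot pos x 3.1 y -62.5 z 129.9 F -0.6 -0.3 -1.7 T -0.04 0.00 -0.01 gap 55.3
t 24.3 slot pos x 3.1 y -62.5 z 126.0 F -0.7 -0.5 -1.7 T 0.03 -0.02 0.05 gap 55.6
t 24.6 slot pos x 3.1 y -62.6 z 123.1 F -0.0 -0.8 -0.8 T -0.02 0.01 -0.04 gap 55.6
```

```bash

python3 -m creep '[{"dx":0,"dy":0,"dz":0.002,"turn":0,"grip":0.045},{"dx":0,"dy":0,"dz":0.002,"turn":0,"grip":0.045},{"dx":0,"dy":0,"dz":0,"turn":0,"grip":0.045}]' 40 >/dev/null; python3 ft.py
python3 -m creep '[{"dx":0,"dy":0,"dz":0.002,"turn":0,"grip":0.045},{"dx":0,"dy":0,"dz":0.001,"turn":0,"grip":0.045},{"dx":0,"dy":0,"dz":0,"turn":0,"grip":0.045}]' 40 >/dev/null; python3 ft.py
python3 -m creep '[{"dx":0,"dy":0,"dz":0.002,"turn":0,"grip":0.045},{"dx":0,"dy":0,"dz":0.001,"turn":0,"grip":0.045},{"dx":0,"dy":0,"dz":0,"turn":0,"grip":0.045}]' 40 >/dev/null; python3 ft.py
```

```text
t 24.9 slot pos x 3.1 y -62.5 z 118.9 F -0.4 0.7 -0.7 T -0.01 0.04 0.03 gap 55.3
t 25.2 slot pos x 3.1 y -62.5 z 116.1 F -0.3 0.3 -1.0 T 0.03 -0.02 -0.05 gap 55.3
t 25.5 slot pos x 3.1 y -62.6 z 113.1 F -0.1 -0.5 -1.2 T 0.06 -0.00 0.01 gap 55.3
```

```bash

python3 -m creep '[{"dx":0,"dy":0,"dz":0.002,"turn":0,"grip":0.045},{"dx":0,"dy":0,"dz":0.002,"turn":0,"grip":0.045},{"dx":0,"dy":0,"dz":0,"turn":0,"grip":0.045}]' 40 >/dev/null; python3 ft.py
python3 -m creep '[{"dx":0,"dy":0,"dz":0.002,"turn":0,"grip":0.045},{"dx":0,"dy":0,"dz":0.001,"turn":0,"grip":0.045},{"dx":0,"dy":0,"dz":0,"turn":0,"grip":0.045}]' 40 >/dev/null; python3 ft.py
python3 -m creep '[{"dx":0,"dy":0,"dz":0.001,"turn":0,"grip":0.045},{"dx":0,"dy":0,"dz":0.001,"turn":0,"grip":0.045},{"dx":0,"dy":0,"dz":0,"turn":0,"grip":0.045}]' 40 >/dev/null; python3 ft.py
```

```text
t 25.8 slot pos x 3.1 y -62.5 z 108.9 F -0.3 0.5 -1.4 T -0.03 0.03 -0.01 gap 55.0
t 26.1 slot pos x 3.1 y -62.6 z 106.1 F 0.2 -0.2 -0.7 T -0.06 0.06 -0.04 gap 55.1
t 26.4 slot pos x 3.1 y -62.6 z 104.2 F 1.3 0.7 -1.5 T 0.02 0.03 0.02 gap 55.4
```

```bash

python3 -m creep '[{"dx":0,"dy":0,"dz":0.002,"turn":0,"grip":0.045},{"dx":0,"dy":0,"dz":0,"turn":0,"grip":0.045}]' 40 >/dev/null; python3 ft.py
python3 -m creep '[{"dx":0,"dy":0,"dz":0.002,"turn":0,"grip":0.045},{"dx":0,"dy":0,"dz":0,"turn":0,"grip":0.045}]' 40 >/dev/null; python3 ft.py
python3 -m creep '[{"dx":0,"dy":0,"dz":0.001,"turn":0,"grip":0.045},{"dx":0,"dy":0,"dz":0,"turn":0,"grip":0.045}]' 40 >/dev/null; python3 ft.py
python3 - <<'E'
from h import *
crop("side",260,200,110,90,6,"s15.png")
E
```

```text
t 26.6 slot pos x 3.1 y -62.5 z 102.0 F -0.3 -0.3 -0.8 T -0.02 -0.01 0.00 gap 55.0
t 26.8 slot pos x 3.0 y -63.4 z 101.5 F -0.1 4.8 17.5 T 1.11 -0.02 -0.07 gap 55.5
t 27.0 slot pos x 3.0 y -64.0 z 101.4 F 0.0 5.1 30.3 T 1.65 -0.02 0.05 gap 55.6
```

View pics/s15.png

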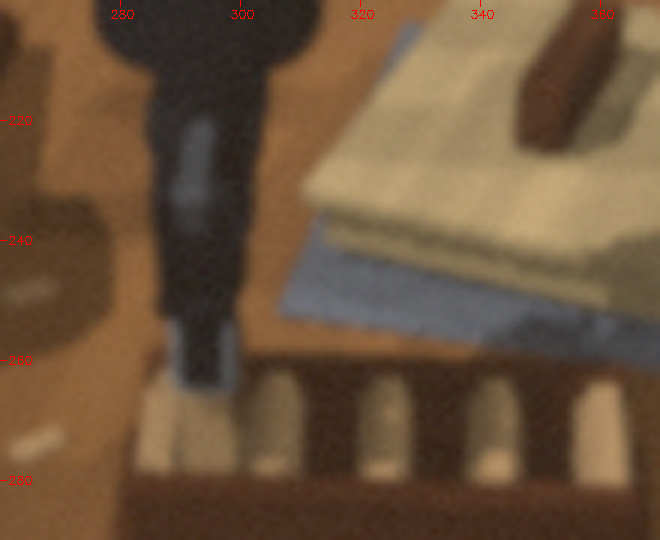

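```bash

python3 -m creep '[{"dx":0,"dy":0,"dz":-0.002,"turn":0,"grip":0.056},{"dx":0,"dy":0,"dz":0,"turn":0,"grip":0.065},{"dx":0,"dy":0,"dz":0,"turn":0,"grip":0.07},{"dx":0,"dy":0,"dz":0,"turn":0,"grip":0.07},{"dx":0,"dy":0,"dz":-0.02,"turn":0,"grip":0.07},{"dx":0,"dy":0,"dz":-0.03,"turn":0,"grip":0.07},{"dx":0,"dy":0,"dz":-0.04,"turn":0,"grip":0.07},{"dx":0,"dy":0,"dz":-0.05,"turn":0,"grip":0.07},{"dx":0,"dy":0,"dz":0,"turn":0,"grip":0.07}]' 40
python3 plan.py 530.4 311 250 -8.4
python3 - <<'E'
from h import *
crop("side",260,200,110,90,6,"s16.png")
E
```

```text
time_s: 27.95
tcp_pos: [582.3, -2.0, 247.3]
tcp_rot: [-0.003, 0.77, -0.638, 0.003]
wrist_force: [0.8, 0.3, -0.3]
finger_gap: 70.0
t 27.9 tcp [582.3  -2.  247.3] ang -79.2 tilt [ 0.008 -0.    -1.   ] gap 70.0 F [ 0.8  0.3 -0.3] j [ 0.34  0.38 -0.5   1.71  0.2   1.09 -1.6 ]
turn -70.82 deg; AFTER turn dx -97.1 dy -302.0 dz -2.7 (mm); before-turn dx -317.2 dy -7.5
```

View pics/s16.png

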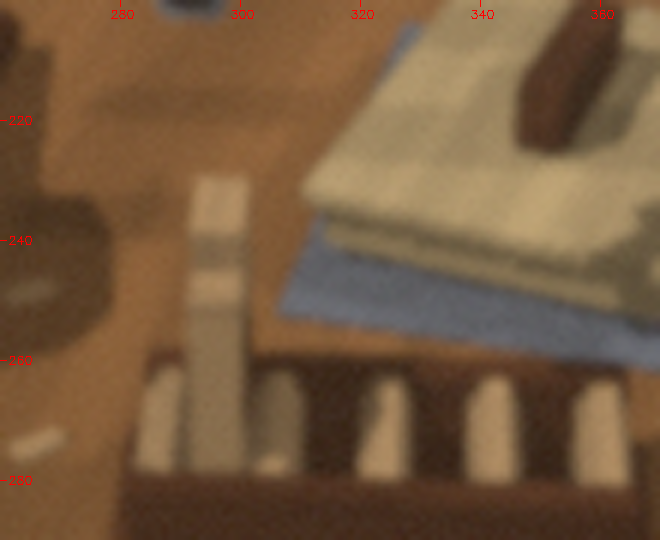

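```bash

python3 -m creep '[{"dx":-0.015,"dy":-0.0005,"dz":-0.005,"turn":0,"grip":0.07},{"dx":-0.03,"dy":-0.001,"dz":0,"turn":0,"grip":0.07},{"dx":-0.045,"dy":-0.001,"dz":0,"turn":0,"grip":0.07},{"dx":-0.045,"dy":-0.001,"dz":0,"turn":0,"grip":0.07},{"dx":-0.045,"dy":-0.001,"dz":0,"turn":0,"grip":0.07},{"dx":-0.045,"dy":-0.001,"dz":0,"turn":0,"grip":0.07},{"dx":-0.04,"dy":-0.001,"dz":0,"turn":0,"grip":0.07},{"dx":-0.03,"dy":-0.001,"dz":0,"turn":0,"grip":0.07},{"dx":-0.02,"dy":0,"dz":0,"turn":0,"grip":0.07},{"dx":0,"dy":0,"dz":0,"turn":-7.8,"grip":0.07},{"dx":0,"dy":0,"dz":0,"turn":-8,"grip":0.07},{"dx":0,"dy":0,"dz":0,"turn":-8,"grip":0.07}]' 40
python3 -m creep '[{"dx":0,"dy":0,"dz":0,"turn":-8,"grip":0.07},{"dx":0,"dy":0,"dz":0,"turn":-8,"grip":0.07},{"dx":0,"dy":0,"dz":0,"turn":-8,"grip":0.07},{"dx":0,"dy":0,"dz":0,"turn":-8,"grip":0.07},{"dx":0,"dy":0,"dz":0,"turn":-8,"grip":0.07},{"dx":0,"dy":0,"dz":0,"turn":-7,"grip":0.07},{"dx":0,"dy":0,"dz":0,"turn":0,"grip":0.07}]' 40
python3 plan.py 530.6 311 170 -8.4
cat > o17.py <<'E'
from ov import *
import sys
sx,sy,tag=float(sys.argv[1]),float(sys.argv[2]),sys.argv[3]
fr=frame([519.0,-17.2,0],100.8); fr=(fr[0]+fr[1]*sx+fr[2]*sy,fr[1],fr[2])
g=[(box(fr,(-28,28),(-9,9),(35,124)),(255,0,255)),(box(fr,(-28,8),(-9,9),(124,140)),(255,255,0))]
draw("top",290,180,90,115,6,"tq%s.png"%tag,g); draw("side",270,215,80,70,8,"sq%s.png"%tag,g)
E
python3 o17.py 3 -60 a
```

```text
time_s: 29.2
tcp_pos: [527.3, 309.4, 245.1]
tcp_rot: [0.001, 0.887, -0.462, -0.001]
wrist_force: [0.5, -0.4, -0.6]
finger_gap: 70.2
time_s: 29.9
tcp_pos: [527.6, 308.9, 245.2]
tcp_rot: [0.0, 0.997, -0.072, -0.001]
wrist_force: [-0.3, -0.6, 0.5]
finger_gap: 69.7
t 29.9 tcp [527.6 308.9 245.2] ang -8.3 tilt [-0.002 -0.    -1.   ] gap 69.7 F [-0.3 -0.6  0.5] j [ 0.03  0.53 -0.85  1.63  0.42  1.18 -1.05]
turn 0.14 deg; AFTER turn dx 2.7 dy -2.5 dz 75.2 (mm); before-turn dx 2.7 dy -2.5
```

View pics/tqa.png

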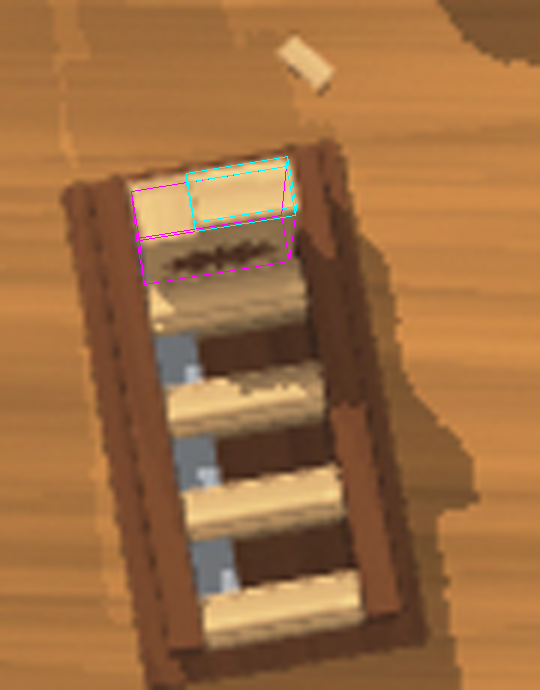

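View pics/sqa.png

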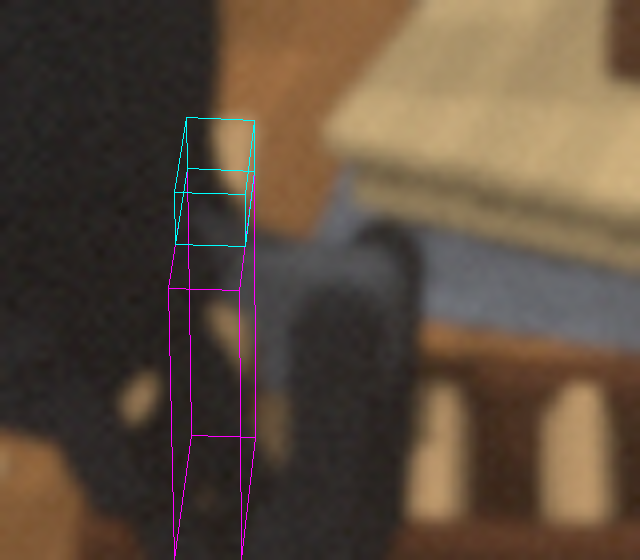

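```bash

python3 -m creep '[{"dx":0.003,"dy":-0.0025,"dz":0.02,"turn":0,"grip":0.07},{"dx":0,"dy":0,"dz":0.03,"turn":0,"grip":0.07},{"dx":0,"dy":0,"dz":0.025,"turn":0,"grip":0.07},{"dx":0,"dy":0,"dz":0,"turn":0,"grip":0.07}]' 40
python3 plan.py 530.6 311 103 -8.4
python3 - <<'E'
from h import *
crop("side",190,250,170,170,3.5,"s17.png")
E
```

```text
time_s: 30.4
tcp_pos: [530.3, 309.7, 168.2]
tcp_rot: [0.001, 0.997, -0.075, -0.002]
wrist_force: [0.4, -0.9, 0.1]
finger_gap: 70.6
t 30.4 tcp [530.3 309.7 168.2] ang -8.6 tilt [-0.004 -0.002 -1.   ] gap 70.6 F [ 0.4 -0.9  0.1] j [-0.    0.61 -0.8   1.69  0.49  1.06 -1.11]
turn -0.18 deg; AFTER turn dx 0.1 dy -1.3 dz 65.2 (mm); before-turn dx 0.1 dy -1.3
```

View pics/s17.png

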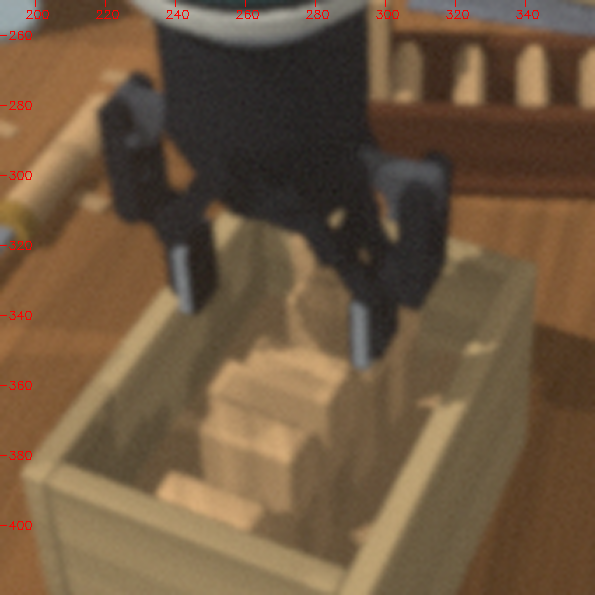

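```bash

python3 -m creep '[{"dx":0,"dy":-0.001,"dz":0.01,"turn":-0.2,"grip":0.07},{"dx":0,"dy":0,"dz":0.015,"turn":0,"grip":0.07},{"dx":0,"dy":0,"dz":0.015,"turn":0,"grip":0.07},{"dx":0,"dy":0,"dz":0.012,"turn":0,"grip":0.07},{"dx":0,"dy":0,"dz":0.01,"turn":0,"grip":0.07},{"dx":0,"dy":0,"dz":0,"turn":0,"grip":0.07}]' 40
python3 plan.py 530.6 311 103 -8.4
python3 -m creep '[{"dx":0,"dy":0,"dz":0,"turn":0,"grip":0.062},{"dx":0,"dy":0,"dz":0,"turn":0,"grip":0.05},{"dx":0,"dy":0,"dz":0,"turn":0,"grip":0.045},{"dx":0,"dy":0,"dz":0,"turn":0,"grip":0.045},{"dx":0,"dy":0,"dz":0,"turn":0,"grip":0.045}]' 60
python3 plan.py 530.6 311 103 -8.4
```

```text
time_s: 31.05
tcp_pos: [531.4, 311.1, 107.7]
tcp_rot: [0.0, 0.997, -0.072, -0.001]
wrist_force: [-0.3, -0.3, -0.0]
finger_gap: 70.4
t 31.1 tcp [531.4 311.1 107.7] ang -8.2 tilt [-0.002 -0.001 -1.   ] gap 70.4 F [-0.3 -0.3 -0. ] j [-0.04  0.68 -0.75  1.72  0.55  0.96 -1.15]
turn 0.17 deg; AFTER turn dx -0.8 dy 0.2 dz 4.7 (mm); before-turn dx -0.8 dy 0.2
time_s: 31.55
tcp_pos: [532.3, 311.7, 109.9]
tcp_rot: [-0.0, 0.997, -0.072, 0.0]
wrist_force: [0.9, -0.3, 6.7]
finger_gap: 55.4
t 31.6 tcp [532.3 311.7 109.9] ang -8.2 tilt [ 0.001  0.001 -1.   ] gap 55.4 F [ 0.9 -0.3  6.7] j [-0.04  0.68 -0.75  1.72  0.55  0.96 -1.15]
turn 0.16 deg; AFTER turn dx -1.6 dy 1.0 dz 6.9 (mm); before-turn dx -1.6 dy 0.9
```

```bash

python3 -m creep '[{"dx":0,"dy":0,"dz":-0.005,"turn":0,"grip":0.045},{"dx":0,"dy":0,"dz":-0.01,"turn":0,"grip":0.045},{"dx":0,"dy":0,"dz":-0.015,"turn":0,"grip":0.045},{"dx":0,"dy":0,"dz":-0.02,"turn":0,"grip":0.045},{"dx":0,"dy":0,"dz":-0.02,"turn":0,"grip":0.045},{"dx":0,"dy":0,"dz":-0.02,"turn":0,"grip":0.045},{"dx":0,"dy":0,"dz":-0.02,"turn":0,"grip":0.045},{"dx":0,"dy":0,"dz":-0.02,"turn":0,"grip":0.045},{"dx":0,"dy":0,"dz":-0.02,"turn":0,"grip":0.045},{"dx":0,"dy":0,"dz":0,"turn":0,"grip":0.045}]' 60
cat > rk.py <<'E'
import sys
from plan import *
sx,sy,z,ang=map(float,sys.argv[1:5])
a=np.radians(100.8); p=np.array([519.0,-17.2])+sx*np.array([np.cos(a),np.sin(a)])+sy*np.array([-np.sin(a),np.cos(a)])
print(p); plan(p[0],p[1],z,ang)
E
python3 rk.py 3.3 -21.3 250 100.8
python3 - <<'E'
from h import *
crop("side",190,210,170,170,3.5,"s18.png")
E
```

```text
time_s: 32.55
tcp_pos: [532.5, 312.3, 263.0]
tcp_rot: [-0.001, 0.997, -0.072, 0.002]
wrist_force: [-0.9, 0.0, -0.4]
finger_gap: 55.1
[539.3043601   -9.96723007]
t 32.5 tcp [532.5 312.3 263. ] ang -8.2 tilt [ 0.004  0.002 -1.   ] gap 55.1 F [-0.9  0.  -0.4] j [ 0.03  0.52 -0.85  1.6   0.41  1.21 -1.04]
turn -109.02 deg; AFTER turn dx -317.8 dy -53.7 dz 13.0 (mm); before-turn dx 52.8 dy 318.0
```

View pics/s18.png

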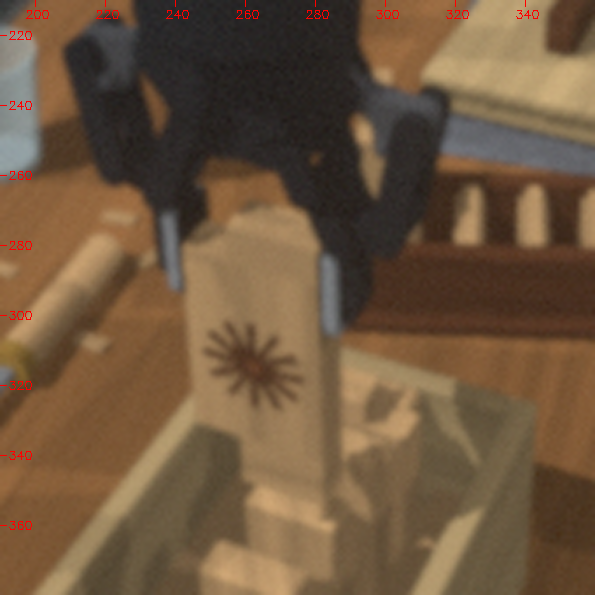

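```bash

python3 -m creep '[{"dx":0.002,"dy":0.02,"dz":-0.005,"turn":0,"grip":0.045},{"dx":0.005,"dy":0.035,"dz":0,"turn":0,"grip":0.045},{"dx":0.008,"dy":0.045,"dz":0,"turn":0,"grip":0.045},{"dx":0.008,"dy":0.045,"dz":0,"turn":0,"grip":0.045},{"dx":0.008,"dy":0.045,"dz":0,"turn":0,"grip":0.045},{"dx":0.008,"dy":0.045,"dz":0,"turn":0,"grip":0.045},{"dx":0.007,"dy":0.04,"dz":0,"turn":0,"grip":0.045},{"dx":0.005,"dy":0.03,"dz":0,"turn":0,"grip":0.045},{"dx":0.002,"dy":0.013,"dz":0,"turn":0,"grip":0.045},{"dx":0,"dy":0,"dz":0,"turn":-7,"grip":0.045},{"dx":0,"dy":0,"dz":0,"turn":-8,"grip":0.045},{"dx":0,"dy":0,"dz":0,"turn":-8,"grip":0.045}]' 60
python3 -m creep '[{"dx":0,"dy":0,"dz":0,"turn":-8,"grip":0.045},{"dx":0,"dy":0,"dz":0,"turn":-8,"grip":0.045},{"dx":0,"dy":0,"dz":0,"turn":-8,"grip":0.045},{"dx":0,"dy":0,"dz":0,"turn":-8,"grip":0.045},{"dx":0,"dy":0,"dz":0,"turn":-8,"grip":0.045},{"dx":0,"dy":0,"dz":0,"turn":-8,"grip":0.045},{"dx":0,"dy":0,"dz":0,"turn":-8,"grip":0.045},{"dx":0,"dy":0,"dz":0,"turn":-8,"grip":0.045},{"dx":0,"dy":0,"dz":0,"turn":-8,"grip":0.045},{"dx":0,"dy":0,"dz":0,"turn":-8,"grip":0.045},{"dx":0,"dy":0,"dz":0,"turn":-6,"grip":0.045},{"dx":0,"dy":0,"dz":0,"turn":0,"grip":0.045}]' 60
python3 rk.py 3.3 -21.3 165 100.8; python3 ft.py
```

```text
time_s: 33.8
tcp_pos: [538.6, -10.3, 264.1]
tcp_rot: [-0.0, 0.991, 0.132, -0.0]
wrist_force: [-0.2, -0.5, -0.8]
finger_gap: 55.4
time_s: 35.0
tcp_pos: [538.6, -10.3, 264.0]
tcp_rot: [-0.0, 0.637, 0.771, 0.0]
wrist_force: [-0.0, 0.0, -1.5]
finger_gap: 55.4
[539.3043601   -9.96723007]
t 35.0 tcp [538.6 -10.3 264. ] ang 100.9 tilt [-0.001  0.001 -1.   ] gap 55.4 F [-0.   0.  -1.5] j [ 0.89  0.51 -1.22  1.78  0.51  1.22  1.29]
turn 0.12 deg; AFTER turn dx 0.2 dy 0.7 dz 99.0 (mm); before-turn dx 0.2 dy 0.7
t 35.0 slot pos x 3.1 y -20.6 z 264.0 F 0.0 0.0 -1.5 T 0.02 -0.03 0.04 gap 55.4
```

```bash

python3 -m creep '[{"dx":0,"dy":0.0005,"dz":0.02,"turn":0,"grip":0.045},{"dx":0,"dy":0,"dz":0.02,"turn":0,"grip":0.045},{"dx":0,"dy":0,"dz":0,"turn":0,"grip":0.045}]' 60
python3 rk.py 3.3 -21.3 165 100.8; python3 ft.py
```

```text
time_s: 35.3
tcp_pos: [538.2, -10.6, 222.4]
tcp_rot: [-0.001, 0.639, 0.77, -0.001]
wrist_force: [0.1, -0.5, 0.2]
finger_gap: 55.1
[539.3043601   -9.96723007]
t 35.3 tcp [538.2 -10.6 222.4] ang 100.6 tilt [-0.003  0.    -1.   ] gap 55.1 F [ 0.1 -0.5  0.2] j [ 0.85  0.55 -1.17  1.83  0.56  1.15  1.24]
turn -0.18 deg; AFTER turn dx 0.5 dy 1.2 dz 57.4 (mm); before-turn dx 0.5 dy 1.2
t 35.3 slot pos x 2.8 y -20.1 z 222.4 F -0.5 -0.0 0.2 T 0.00 0.01 -0.03 gap 55.1
```

j3 is backing off its limit (−1.17). Continuing down.

```bash

python3 -m creep '[{"dx":0.0005,"dy":0.0007,"dz":0.02,"turn":0,"grip":0.045},{"dx":0,"dy":0,"dz":0.02,"turn":0,"grip":0.045},{"dx":0,"dy":0,"dz":0.018,"turn":0,"grip":0.045},{"dx":0,"dy":0,"dz":0,"turn":0,"grip":0.045},{"dx":0,"dy":0,"dz":0,"turn":0,"grip":0.045}]' 60
python3 rk.py 3.3 -21.3 165 100.8; python3 ft.py
python3 - <<'E'
from h import *
crop("side",270,220,80,70,8,"s19.png")
E
```

```text
time_s: 35.8
tcp_pos: [540.2, -9.8, 166.9]
tcp_rot: [-0.0, 0.638, 0.77, 0.0]
wrist_force: [-0.1, -0.0, -0.6]
finger_gap: 55.2
[539.3043601   -9.96723007]
t 35.8 tcp [540.2  -9.8 166.9] ang 100.7 tilt [ 0.  0. -1.] gap 55.2 F [-0.1 -0.  -0.6] j [ 0.8   0.62 -1.11  1.87  0.63  1.06  1.19]
turn -0.05 deg; AFTER turn dx 0.0 dy -0.9 dz 1.9 (mm); before-turn dx 0.0 dy -0.9
t 35.8 slot pos x 3.3 y -22.2 z 166.9 F -0.0 0.1 -0.6 T -0.04 0.02 -0.04 gap 55.2
```

View pics/s19.png

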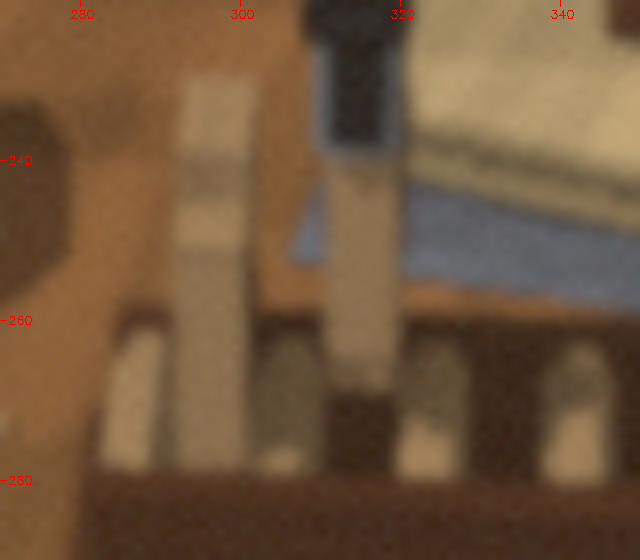

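```bash

python3 -m creep '[{"dx":0,"dy":-0.0005,"dz":0.004,"turn":0,"grip":0.045},{"dx":0,"dy":0,"dz":0.004,"turn":0,"grip":0.045},{"dx":0,"dy":0,"dz":0,"turn":0,"grip":0.045}]' 60 >/dev/null; python3 ft.py
python3 -m creep '[{"dx":0,"dy":0,"dz":0.003,"turn":0,"grip":0.045},{"dx":0,"dy":0,"dz":0,"turn":0,"grip":0.045}]' 60 >/dev/null; python3 ft.py
python3 -m creep '[{"dx":0,"dy":0,"dz":0.002,"turn":0,"grip":0.045},{"dx":0,"dy":0,"dz":0,"turn":0,"grip":0.045}]' 60 >/dev/null; python3 ft.py
```

```text
t 36.1 slot pos x 2.9 y -21.2 z 158.0 F 0.8 0.9 -1.1 T 0.03 -0.03 0.01 gap 55.3
t 36.4 slot pos x 3.0 y -21.3 z 155.0 F -0.1 0.6 -1.1 T 0.03 -0.03 0.06 gap 55.0
t 36.5 slot pos x 3.0 y -21.3 z 153.1 F -1.1 0.8 -1.0 T 0.02 -0.01 0.05 gap 55.4
```

```bash

python3 -m creep '[{"dx":0,"dy":0,"dz":0.002,"turn":0,"grip":0.045},{"dx":0,"dy":0,"dz":0,"turn":0,"grip":0.045}]' 60 >/dev/null; python3 ft.py
python3 -m creep '[{"dx":0,"dy":0,"dz":0.002,"turn":0,"grip":0.045},{"dx":0,"dy":0,"dz":0,"turn":0,"grip":0.045}]' 60 >/dev/null; python3 ft.py
python3 -m creep '[{"dx":0,"dy":0,"dz":0.002,"turn":0,"grip":0.045},{"dx":0,"dy":0,"dz":0,"turn":0,"grip":0.045}]' 60 >/dev/null; python3 ft.py
```

```text
t 36.8 slot pos x 3.0 y -21.3 z 151.1 F 0.5 -0.3 -2.0 T -0.01 -0.01 -0.01 gap 55.2
t 37.0 slot pos x 3.0 y -21.3 z 149.0 F 0.3 0.1 -1.7 T 0.02 -0.00 -0.02 gap 55.3
t 37.1 slot pos x 3.0 y -21.3 z 147.1 F -0.3 -0.8 -0.2 T -0.02 -0.05 -0.01 gap 55.2
```

Foot is at about 47 mm with no contact, so it's inside the mouth. Continuing.

```bash

python3 -m creep '[{"dx":0,"dy":0,"dz":0.003,"turn":0,"grip":0.045},{"dx":0,"dy":0,"dz":0.003,"turn":0,"grip":0.045},{"dx":0,"dy":0,"dz":0,"turn":0,"grip":0.045}]' 60 >/dev/null; python3 ft.py
python3 -m creep '[{"dx":0,"dy":0,"dz":0.003,"turn":0,"grip":0.045},{"dx":0,"dy":0,"dz":0.003,"turn":0,"grip":0.045},{"dx":0,"dy":0,"dz":0,"turn":0,"grip":0.045}]' 60 >/dev/null; python3 ft.py
python3 -m creep '[{"dx":0,"dy":0,"dz":0.002,"turn":0,"grip":0.045},{"dx":0,"dy":0,"dz":0.002,"turn":0,"grip":0.045},{"dx":0,"dy":0,"dz":0,"turn":0,"grip":0.045}]' 60 >/dev/null; python3 ft.py
```

```text
t 37.5 slot pos x 3.0 y -21.4 z 140.9 F -0.3 -0.5 -1.6 T -0.29 0.05 0.03 gap 55.2
t 37.8 slot pos x 3.0 y -21.3 z 134.9 F -1.0 -1.1 -2.2 T -0.40 0.05 0.04 gap 55.3
t 38.0 slot pos x 3.0 y -21.4 z 131.1 F 0.2 -1.1 -1.6 T -0.34 -0.03 0.07 gap 55.0
```

```bash

python3 -m creep '[{"dx":0,"dy":0,"dz":0.003,"turn":0,"grip":0.045},{"dx":0,"dy":0,"dz":0.002,"turn":0,"grip":0.045},{"dx":0,"dy":0,"dz":0,"turn":0,"grip":0.045}]' 60 >/dev/null; python3 ft.py
python3 -m creep '[{"dx":0,"dy":0,"dz":0.003,"turn":0,"grip":0.045},{"dx":0,"dy":0,"dz":0.002,"turn":0,"grip":0.045},{"dx":0,"dy":0,"dz":0,"turn":0,"grip":0.045}]' 60 >/dev/null; python3 ft.py
```

```text
t 38.4 slot pos x 2.8 y -21.3 z 126.0 F -1.1 -2.3 -2.7 T -0.47 0.48 0.07 gap 55.2
t 38.6 slot pos x 2.9 y -21.4 z 121.0 F -3.0 -1.8 -3.7 T -0.46 0.76 0.09 gap 55.2
```

```bash

python3 -m creep '[{"dx":-0.0007,"dy":0.0007,"dz":0.002,"turn":0,"grip":0.045},{"dx":0,"dy":0,"dz":0.003,"turn":0,"grip":0.045},{"dx":0,"dy":0,"dz":0,"turn":0,"grip":0.045}]' 60 >/dev/null; python3 ft.py
python3 -m creep '[{"dx":0,"dy":0,"dz":0.002,"turn":0,"grip":0.045},{"dx":0,"dy":0,"dz":0.002,"turn":0,"grip":0.045},{"dx":0,"dy":0,"dz":0,"turn":0,"grip":0.045}]' 60 >/dev/null; python3 ft.py
python3 -m creep '[{"dx":0,"dy":0,"dz":0.002,"turn":0,"grip":0.045},{"dx":0,"dy":0,"dz":0,"turn":0,"grip":0.045}]' 60 >/dev/null; python3 ft.py
python3 -m creep '[{"dx":0,"dy":0,"dz":0.001,"turn":0,"grip":0.045},{"dx":0,"dy":0,"dz":0,"turn":0,"grip":0.045}]' 60 >/dev/null; python3 ft.py
```

```text
t 39.0 slot pos x 2.5 y -21.8 z 115.8 F -0.4 -0.2 -1.9 T 0.03 -0.04 0.00 gap 55.1
t 39.2 slot pos x 2.4 y -22.0 z 112.0 F 0.0 -0.4 -0.3 T 0.01 -0.02 0.02 gap 54.9
t 39.5 slot pos x 2.3 y -22.0 z 110.1 F 0.1 -0.1 -1.0 T 0.03 -0.00 -0.01 gap 55.1
t 39.6 slot pos x 2.4 y -22.5 z 109.9 F -0.1 2.6 9.3 T 0.57 0.15 -0.05 gap 55.4
```

```bash

python3 -m creep '[{"dx":0,"dy":0,"dz":-0.001,"turn":0,"grip":0.056},{"dx":0,"dy":0,"dz":0,"turn":0,"grip":0.065},{"dx":0,"dy":0,"dz":0,"turn":0,"grip":0.07},{"dx":0,"dy":0,"dz":0,"turn":0,"grip":0.07},{"dx":0,"dy":0,"dz":-0.02,"turn":0,"grip":0.07},{"dx":0,"dy":0,"dz":-0.03,"turn":0,"grip":0.07},{"dx":0,"dy":0,"dz":-0.04,"turn":0,"grip":0.07},{"dx":0,"dy":0,"dz":-0.045,"turn":0,"grip":0.07},{"dx":0,"dy":0,"dz":0,"turn":0,"grip":0.07}]' 60
python3 plan.py 518.9 231.8 250 -8.4
python3 - <<'E'
from h import *
crop("side",260,200,110,90,6,"s20.png")
E
```

```text
time_s: 40.55
tcp_pos: [542.1, -10.0, 250.1]
tcp_rot: [0.003, 0.638, 0.77, 0.002]
wrist_force: [0.4, 0.1, -0.7]
finger_gap: 70.2
t 40.5 tcp [542.1 -10.  250.1] ang 100.8 tilt [ 0.006 -0.001 -1.   ] gap 70.2 F [ 0.4  0.1 -0.7] j [ 0.87  0.52 -1.19  1.79  0.52  1.19  1.27]
turn 109.18 deg; AFTER turn dx -58.3 dy -235.8 dz 0.1 (mm); before-turn dx 241.9 dy 22.4
```

View pics/s20.png

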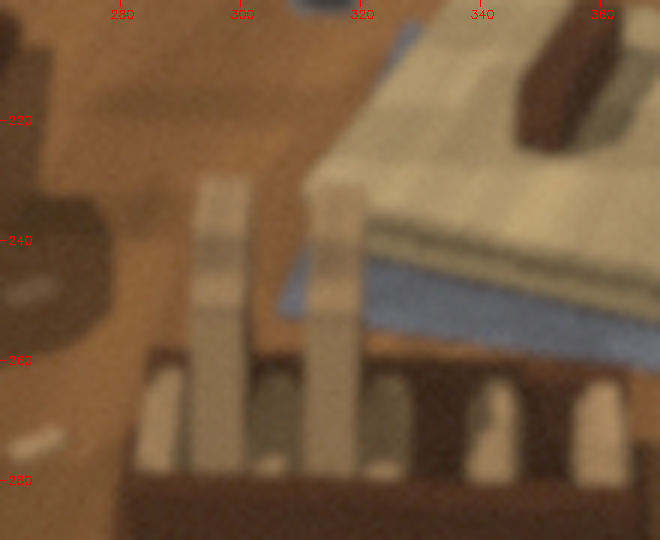

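```bash

python3 -m creep '[{"dx":0,"dy":0,"dz":-0.005,"turn":7,"grip":0.07},{"dx":0,"dy":0,"dz":0,"turn":8,"grip":0.07},{"dx":0,"dy":0,"dz":0,"turn":8,"grip":0.07},{"dx":0,"dy":0,"dz":0,"turn":8,"grip":0.07},{"dx":0,"dy":0,"dz":0,"turn":8,"grip":0.07},{"dx":0,"dy":0,"dz":0,"turn":8,"grip":0.07},{"dx":0,"dy":0,"dz":0,"turn":8,"grip":0.07},{"dx":0,"dy":0,"dz":0,"turn":8,"grip":0.07},{"dx":0,"dy":0,"dz":0,"turn":8,"grip":0.07},{"dx":0,"dy":0,"dz":0,"turn":8,"grip":0.07},{"dx":0,"dy":0,"dz":0,"turn":8,"grip":0.07},{"dx":0,"dy":0,"dz":0,"turn":8,"grip":0.07}]' 60
python3 -m creep '[{"dx":0,"dy":0,"dz":0,"turn":8,"grip":0.07},{"dx":0,"dy":0,"dz":0,"turn":6.2,"grip":0.07},{"dx":-0.005,"dy":-0.02,"dz":0,"turn":0,"grip":0.07},{"dx":-0.008,"dy":-0.032,"dz":0,"turn":0,"grip":0.07},{"dx":-0.011,"dy":-0.045,"dz":0,"turn":0,"grip":0.07},{"dx":-0.011,"dy":-0.045,"dz":0,"turn":0,"grip":0.07},{"dx":-0.011,"dy":-0.045,"dz":0,"turn":0,"grip":0.07},{"dx":-0.008,"dy":-0.032,"dz":0,"turn":0,"grip":0.07},{"dx":-0.004,"dy":-0.016,"dz":0,"turn":0,"grip":0.07},{"dx":0,"dy":0,"dz":0,"turn":0,"grip":0.07}]' 60
python3 plan.py 518.9 231.8 170 -8.4
```

```text
time_s: 41.8
tcp_pos: [539.9, -11.0, 249.3]
tcp_rot: [-0.0, 0.999, 0.047, -0.001]
wrist_force: [0.5, 1.0, -0.0]
finger_gap: 70.2
time_s: 42.8
tcp_pos: [516.2, 232.6, 249.4]
tcp_rot: [-0.0, 0.997, -0.072, -0.001]
wrist_force: [-0.4, -1.1, 0.1]
finger_gap: 70.0
t 42.8 tcp [516.2 232.6 249.4] ang -8.2 tilt [-0.002  0.001 -1.   ] gap 70.0 F [-0.4 -1.1  0.1] j [ 0.17  0.42 -0.83  1.74  0.34  1.13 -0.91]
turn 0.19 deg; AFTER turn dx 2.8 dy 0.4 dz 79.4 (mm); before-turn dx 2.8 dy 0.4
```

```bash

python3 -m creep '[{"dx":0.0035,"dy":0,"dz":0.02,"turn":0,"grip":0.07},{"dx":0,"dy":0,"dz":0.03,"turn":0,"grip":0.07},{"dx":0,"dy":0,"dz":0.03,"turn":0,"grip":0.07},{"dx":0,"dy":0,"dz":0,"turn":0,"grip":0.07},{"dx":0,"dy":0,"dz":0,"turn":0,"grip":0.07}]' 60
python3 plan.py 519.8 232.3 106 -8.4
python3 - <<'E'
from h import *
crop("side",200,240,160,160,3.6,"s21.png")
E
```

```text
time_s: 43.3
tcp_pos: [520.9, 229.1, 170.5]
tcp_rot: [0.0, 0.997, -0.074, -0.001]
wrist_force: [0.2, 0.7, 0.6]
finger_gap: 69.8
t 43.3 tcp [520.9 229.1 170.5] ang -8.5 tilt [-0.001 -0.    -1.   ] gap 69.8 F [0.2 0.7 0.6] j [ 0.13  0.52 -0.78  1.8   0.42  1.   -0.97]
turn -0.06 deg; AFTER turn dx -1.5 dy -3.0 dz 64.5 (mm); before-turn dx -1.5 dy -3.0
```

View pics/s21.png

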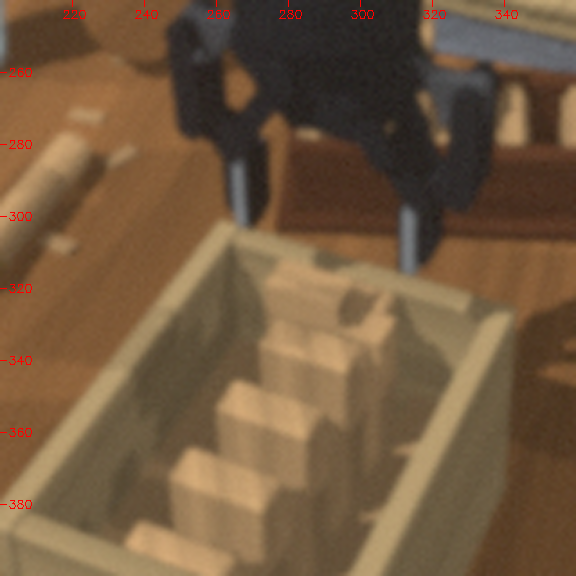

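```bash

python3 -m creep '[{"dx":-0.001,"dy":-0.003,"dz":0.005,"turn":0,"grip":0.07},{"dx":0,"dy":0,"dz":0.01,"turn":0,"grip":0.07},{"dx":0,"dy":0,"dz":0,"turn":0,"grip":0.07}]' 60
python3 plan.py 519.8 232.3 106 -8.4
python3 -m creep '[{"dx":0,"dy":0,"dz":0.01,"turn":0,"grip":0.07},{"dx":0,"dy":0,"dz":0.012,"turn":0,"grip":0.07},{"dx":0,"dy":0,"dz":0.012,"turn":0,"grip":0.07},{"dx":0,"dy":0,"dz":0.008,"turn":0,"grip":0.07},{"dx":0,"dy":0,"dz":0.005,"turn":0,"grip":0.07},{"dx":0,"dy":0,"dz":0,"turn":0,"grip":0.07}]' 60
python3 plan.py 519.8 232.3 106 -8.4
```

```text
time_s: 43.65
tcp_pos: [519.9, 232.5, 154.4]
tcp_rot: [0.0, 0.997, -0.073, -0.0]
wrist_force: [-0.7, 0.2, 0.2]
finger_gap: 70.2
t 43.6 tcp [519.9 232.5 154.4] ang -8.4 tilt [-0.001 -0.    -1.   ] gap 70.2 F [-0.7  0.2  0.2] j [ 0.11  0.54 -0.76  1.82  0.44  0.97 -0.99]
turn -0.03 deg; AFTER turn dx -0.1 dy 0.2 dz 48.4 (mm); before-turn dx -0.1 dy 0.2
time_s: 44.25
tcp_pos: [520.0, 232.8, 107.5]
tcp_rot: [0.0, 0.997, -0.073, -0.001]
wrist_force: [-0.2, -0.5, 0.8]
finger_gap: 70.0
t 44.2 tcp [520.  232.8 107.5] ang -8.4 tilt [-0.001 -0.    -1.   ] gap 70.0 F [-0.2 -0.5  0.8] j [ 0.08  0.6  -0.72  1.84  0.5   0.89 -1.03]
turn -0.02 deg; AFTER turn dx -0.1 dy 0.5 dz 1.5 (mm); before-turn dx -0.1 dy 0.5
```

```bash

python3 -m creep '[{"dx":0,"dy":0,"dz":0,"turn":0,"grip":0.062},{"dx":0,"dy":0,"dz":0,"turn":0,"grip":0.05},{"dx":0,"dy":0,"dz":0,"turn":0,"grip":0.045},{"dx":0,"dy":0,"dz":0,"turn":0,"grip":0.045},{"dx":0,"dy":0,"dz":0,"turn":0,"grip":0.045}]' 60
python3 -m creep '[{"dx":0,"dy":0,"dz":-0.005,"turn":0,"grip":0.045},{"dx":0,"dy":0,"dz":-0.01,"turn":0,"grip":0.045},{"dx":0,"dy":0,"dz":-0.015,"turn":0,"grip":0.045},{"dx":0,"dy":0,"dz":-0.02,"turn":0,"grip":0.045},{"dx":0,"dy":0,"dz":-0.02,"turn":0,"grip":0.045},{"dx":0,"dy":0,"dz":-0.02,"turn":0,"grip":0.045},{"dx":0,"dy":0,"dz":-0.02,"turn":0,"grip":0.045},{"dx":0,"dy":0,"dz":-0.02,"turn":0,"grip":0.045},{"dx":0,"dy":0,"dz":-0.02,"turn":0,"grip":0.045},{"dx":0,"dy":0,"dz":0,"turn":0,"grip":0.045}]' 60
python3 rk.py 2.4 18 250 -79.2
python3 - <<'E'
from h import *
crop("side",200,190,160,160,3.6,"s22.png")
E
```

```text
time_s: 44.75
tcp_pos: [520.6, 233.0, 108.9]
tcp_rot: [-0.0, 0.997, -0.074, 0.0]
wrist_force: [-0.9, 0.2, 7.1]
finger_gap: 54.9
time_s: 45.75
tcp_pos: [521.0, 233.5, 261.9]
tcp_rot: [-0.001, 0.997, -0.073, 0.002]
wrist_force: [0.1, 0.0, -0.7]
finger_gap: 54.7
[500.86911433 -18.21537426]
t 45.8 tcp [521.  233.5 261.9] ang -8.4 tilt [ 0.004  0.001 -1.   ] gap 54.7 F [ 0.1  0.  -0.7] j [ 0.17  0.42 -0.83  1.72  0.33  1.16 -0.9 ]
turn 70.78 deg; AFTER turn dx 243.5 dy 66.9 dz 11.9 (mm); before-turn dx 17.0 dy 252.0
```

View pics/s22.png

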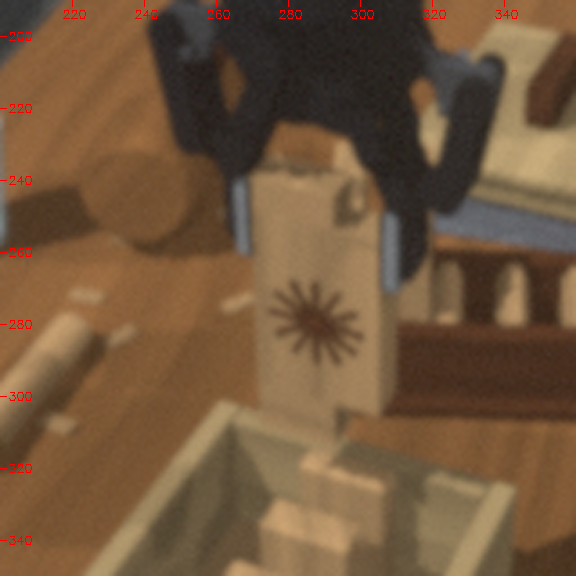

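```bash

python3 -m creep '[{"dx":0.002,"dy":0.02,"dz":-0.005,"turn":0,"grip":0.045},{"dx":0.002,"dy":0.035,"dz":0,"turn":0,"grip":0.045},{"dx":0.003,"dy":0.045,"dz":0,"turn":0,"grip":0.045},{"dx":0.003,"dy":0.045,"dz":0,"turn":0,"grip":0.045},{"dx":0.003,"dy":0.045,"dz":0,"turn":0,"grip":0.045},{"dx":0.002,"dy":0.037,"dz":0,"turn":0,"grip":0.045},{"dx":0.002,"dy":0.025,"dz":0,"turn":0,"grip":0.045},{"dx":0,"dy":0,"dz":0,"turn":7,"grip":0.045},{"dx":0,"dy":0,"dz":0,"turn":8,"grip":0.045},{"dx":0,"dy":0,"dz":0,"turn":8,"grip":0.045},{"dx":0,"dy":0,"dz":0,"turn":8,"grip":0.045},{"dx":0,"dy":0,"dz":0,"turn":8,"grip":0.045}]' 60
python3 -m creep '[{"dx":0,"dy":0,"dz":0,"turn":8,"grip":0.045},{"dx":0,"dy":0,"dz":0,"turn":8,"grip":0.045},{"dx":0,"dy":0,"dz":0,"turn":8,"grip":0.045},{"dx":0,"dy":0,"dz":0,"turn":7.8,"grip":0.045},{"dx":0,"dy":0,"dz":0,"turn":0,"grip":0.045}]' 60
python3 rk.py 2.4 18 165 -79.2
```

```text
time_s: 47.0
tcp_pos: [499.7, -19.0, 262.9]
tcp_rot: [0.0, 0.914, -0.405, -0.0]
wrist_force: [0.5, -0.4, -0.7]
finger_gap: 55.0
time_s: 47.5
tcp_pos: [499.8, -18.9, 263.0]
tcp_rot: [0.0, 0.77, -0.639, -0.0]
wrist_force: [1.1, -0.3, -1.5]
finger_gap: 55.3
[500.86911433 -18.21537426]
t 47.5 tcp [499.8 -18.9 263. ] ang -79.4 tilt [-0.001  0.    -1.   ] gap 55.3 F [ 1.1 -0.3 -1.5] j [ 0.51  0.22 -0.61  1.88  0.14  1.08 -1.54]
turn -0.17 deg; AFTER turn dx -0.4 dy -1.2 dz 98.0 (mm); before-turn dx -0.4 dy -1.2
```

```bash

python3 -m creep '[{"dx":-0.0005,"dy":-0.0012,"dz":0.02,"turn":-0.2,"grip":0.045},{"dx":0,"dy":0,"dz":0.025,"turn":0,"grip":0.045},{"dx":0,"dy":0,"dz":0.025,"turn":0,"grip":0.045},{"dx":0,"dy":0,"dz":0.02,"turn":0,"grip":0.045},{"dx":0,"dy":0,"dz":0,"turn":0,"grip":0.045},{"dx":0,"dy":0,"dz":0,"turn":0,"grip":0.045}]' 60
python3 rk.py 2.4 18 165 -79.2
python3 - <<'E'
from h import *
crop("side",280,220,80,70,8,"s23.png")
E
```

```text
time_s: 48.1
tcp_pos: [501.3, -18.1, 173.7]
tcp_rot: [-0.0, 0.772, -0.635, -0.0]
wrist_force: [0.3, -0.7, -0.3]
finger_gap: 54.9
[500.86911433 -18.21537426]
t 48.1 tcp [501.3 -18.1 173.7] ang -78.9 tilt [-0.  0. -1.] gap 54.9 F [ 0.3 -0.7 -0.3] j [ 0.47  0.34 -0.58  1.97  0.23  0.9  -1.61]
turn 0.32 deg; AFTER turn dx -0.0 dy 0.4 dz 8.7 (mm); before-turn dx -0.0 dy 0.4
```

View pics/s23.png

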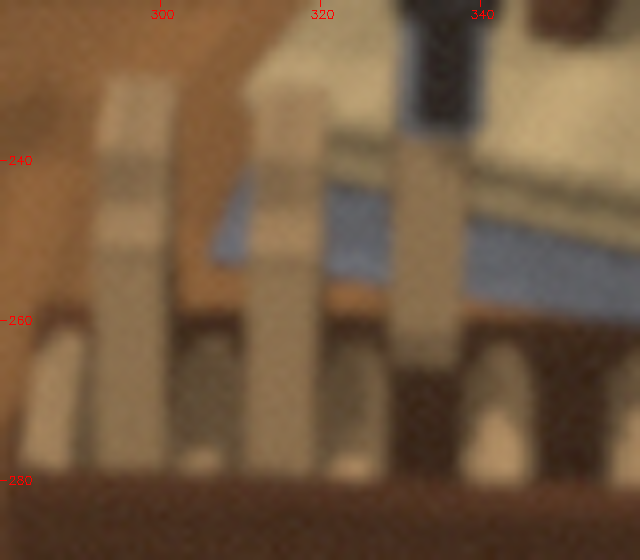

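```bash

python3 -m creep '[{"dx":0,"dy":0.0016,"dz":0.004,"turn":0.3,"grip":0.045},{"dx":0,"dy":0,"dz":0.004,"turn":0,"grip":0.045},{"dx":0,"dy":0,"dz":0.004,"turn":0,"grip":0.045},{"dx":0,"dy":0,"dz":0,"turn":0,"grip":0.045}]' 60 >/dev/null; python3 ft.py
python3 -m creep '[{"dx":0,"dy":0,"dz":0.003,"turn":0,"grip":0.045},{"dx":0,"dy":0,"dz":0,"turn":0,"grip":0.045}]' 60 >/dev/null; python3 ft.py
python3 -m creep '[{"dx":0,"dy":0,"dz":0.002,"turn":0,"grip":0.045},{"dx":0,"dy":0,"dz":0,"turn":0,"grip":0.045}]' 60 >/dev/null; python3 ft.py
```

```text
t 48.5 slot pos x 2.3 y 19.5 z 160.9 F 0.3 0.2 -0.9 T -0.00 -0.01 -0.00 gap 55.3
t 48.8 slot pos x 2.3 y 19.4 z 158.0 F -0.1 -0.2 -0.1 T 0.01 0.06 0.00 gap 55.1
t 49.0 slot pos x 2.3 y 19.3 z 156.1 F 0.6 0.4 -1.1 T -0.03 0.01 -0.01 gap 55.3
```

Small steps here, since the foot reaches the rim at TCP z of about 154.

```bash

python3 -m creep '[{"dx":0,"dy":0,"dz":0.002,"turn":0,"grip":0.045},{"dx":0,"dy":0,"dz":0,"turn":0,"grip":0.045}]' 60 >/dev/null; python3 ft.py
python3 -m creep '[{"dx":0,"dy":0,"dz":0.002,"turn":0,"grip":0.045},{"dx":0,"dy":0,"dz":0,"turn":0,"grip":0.045}]' 60 >/dev/null; python3 ft.py
```

```text
t 49.1 slot pos x 2.2 y 19.4 z 154.1 F -0.6 -0.1 0.2 T 0.02 0.04 -0.01 gap 55.1
t 49.4 slot pos x 2.3 y 19.3 z 152.1 F -0.9 -0.3 -1.1 T 0.03 -0.02 -0.00 gap 55.2
```

```bash

python3 -m creep '[{"dx":0,"dy":0,"dz":0.002,"turn":0,"grip":0.045},{"dx":0,"dy":0,"dz":0,"turn":0,"grip":0.045}]' 60 >/dev/null; python3 ft.py
```

```text
t 49.5 slot pos x 2.3 y 19.4 z 150.1 F -0.0 0.3 -0.4 T 0.02 0.02 0.02 gap 55.0
```

```bash

python3 -m creep '[{"dx":0,"dy":0,"dz":0.002,"turn":0,"grip":0.045},{"dx":0,"dy":0,"dz":0,"turn":0,"grip":0.045}]' 60 >/dev/null; python3 ft.py
python3 -m creep '[{"dx":0,"dy":0,"dz":0.002,"turn":0,"grip":0.045},{"dx":0,"dy":0,"dz":0,"turn":0,"grip":0.045}]' 60 >/dev/null; python3 ft.py
python3 -m creep '[{"dx":0,"dy":0,"dz":0.002,"turn":0,"grip":0.045},{"dx":0,"dy":0,"dz":0.001,"turn":0,"grip":0.045},{"dx":0,"dy":0,"dz":0,"turn":0,"grip":0.045}]' 60 >/dev/null; python3 ft.py
```

```text
t 49.8 slot pos x 2.3 y 19.3 z 148.0 F -0.2 0.8 -0.8 T -0.03 0.02 0.05 gap 55.2
t 50.0 slot pos x 2.3 y 19.3 z 146.1 F 0.0 0.3 -1.0 T -0.04 0.06 -0.08 gap 55.5
t 50.2 slot pos x 2.3 y 19.3 z 143.1 F -0.2 0.3 -0.9 T -0.01 -0.03 -0.04 gap 55.0
```

```bash

python3 -m creep '[{"dx":0,"dy":0,"dz":0.003,"turn":0,"grip":0.045},{"dx":0,"dy":0,"dz":0.003,"turn":0,"grip":0.045},{"dx":0,"dy":0,"dz":0,"turn":0,"grip":0.045}]' 60 >/dev/null; python3 ft.py
python3 -m creep '[{"dx":0,"dy":0,"dz":0.003,"turn":0,"grip":0.045},{"dx":0,"dy":0,"dz":0.003,"turn":0,"grip":0.045},{"dx":0,"dy":0,"dz":0,"turn":0,"grip":0.045}]' 60 >/dev/null; python3 ft.py
python3 -m creep '[{"dx":0,"dy":0,"dz":0.003,"turn":0,"grip":0.045},{"dx":0,"dy":0,"dz":0.002,"turn":0,"grip":0.045},{"dx":0,"dy":0,"dz":0,"turn":0,"grip":0.045}]' 60 >/dev/null; python3 ft.py
```

```text
t 50.5 slot pos x 2.3 y 19.5 z 136.8 F -0.0 -0.2 -1.5 T 0.04 0.02 -0.02 gap 55.4
t 50.9 slot pos x 2.3 y 19.5 z 130.8 F 0.5 0.3 -0.3 T 0.01 -0.01 -0.01 gap 55.1
t 51.1 slot pos x 2.3 y 19.4 z 126.0 F -0.1 0.2 -1.2 T 0.03 0.02 -0.05 gap 55.0
```

```bash

python3 -m creep '[{"dx":0,"dy":0,"dz":0.003,"turn":0,"grip":0.045},{"dx":0,"dy":0,"dz":0.002,"turn":0,"grip":0.045},{"dx":0,"dy":0,"dz":0,"turn":0,"grip":0.045}]' 60 >/dev/null; python3 ft.py
python3 -m creep '[{"dx":0,"dy":0,"dz":0.003,"turn":0,"grip":0.045},{"dx":0,"dy":0,"dz":0.002,"turn":0,"grip":0.045},{"dx":0,"dy":0,"dz":0,"turn":0,"grip":0.045}]' 60 >/dev/null; python3 ft.py
```

```text
t 51.5 slot pos x 2.3 y 19.4 z 121.0 F 0.6 -0.1 -0.4 T 0.01 -0.02 -0.02 gap 55.1
t 51.8 slot pos x 2.3 y 19.4 z 116.0 F -0.5 0.2 -1.6 T -0.04 -0.06 0.02 gap 55.2
```

```bash

python3 -m creep '[{"dx":0,"dy":0,"dz":0.002,"turn":0,"grip":0.045},{"dx":0,"dy":0,"dz":0.002,"turn":0,"grip":0.045},{"dx":0,"dy":0,"dz":0,"turn":0,"grip":0.045}]' 60 >/dev/null; python3 ft.py
python3 -m creep '[{"dx":0,"dy":0,"dz":0.002,"turn":0,"grip":0.045},{"dx":0,"dy":0,"dz":0,"turn":0,"grip":0.045}]' 60 >/dev/null; python3 ft.py
python3 -m creep '[{"dx":0,"dy":0,"dz":0.001,"turn":0,"grip":0.045},{"dx":0,"dy":0,"dz":0,"turn":0,"grip":0.045}]' 60 >/dev/null; python3 ft.py
python3 -m creep '[{"dx":0,"dy":0,"dz":0.001,"turn":0,"grip":0.045},{"dx":0,"dy":0,"dz":0,"turn":0,"grip":0.045}]' 60 >/dev/null; python3 ft.py
```

```text
t 52.0 slot pos x 2.3 y 19.4 z 112.0 F 0.3 -0.2 -0.6 T -0.02 0.01 -0.01 gap 55.2
t 52.2 slot pos x 2.3 y 19.3 z 110.1 F 0.1 0.6 -1.0 T -0.02 -0.06 -0.01 gap 55.3
t 52.5 slot pos x 2.3 y 19.3 z 109.2 F 1.4 -0.3 -1.0 T 0.05 0.00 -0.00 gap 55.3
t 52.6 slot pos x 2.3 y 18.9 z 108.9 F 0.2 3.5 12.7 T 0.90 -0.28 0.03 gap 55.1
```

Seated at 108.9, as predicted. Releasing and rising.

```bash

python3 -m creep '[{"dx":0,"dy":0,"dz":-0.001,"turn":0,"grip":0.056},{"dx":0,"dy":0,"dz":0,"turn":0,"grip":0.065},{"dx":0,"dy":0,"dz":0,"turn":0,"grip":0.07},{"dx":0,"dy":0,"dz":0,"turn":0,"grip":0.07},{"dx":0,"dy":0,"dz":-0.02,"turn":0,"grip":0.07},{"dx":0,"dy":0,"dz":-0.03,"turn":0,"grip":0.07},{"dx":0,"dy":0,"dz":-0.04,"turn":0,"grip":0.07},{"dx":0,"dy":0,"dz":-0.045,"turn":0,"grip":0.07},{"dx":0,"dy":0,"dz":0,"turn":0,"grip":0.06}]' 60
python3 plan.py 493 -278 250 -8.4
python3 - <<'E'
from h import *
cv2.imwrite("pics/s24.png",vision.read_camera("side"))
cv2.imwrite("pics/t24.png",vision.read_camera("top"))
E
```

```text
time_s: 53.55
tcp_pos: [501.8, -18.3, 249.3]
tcp_rot: [-0.002, 0.77, -0.638, 0.003]
wrist_force: [0.4, 0.9, -0.9]
finger_gap: 60.3
t 53.5 tcp [501.8 -18.3 249.3] ang -79.3 tilt [ 0.007 -0.001 -1.   ] gap 60.3 F [ 0.4  0.9 -0.9] j [ 0.51  0.24 -0.61  1.9   0.16  1.05 -1.55]
turn -70.93 deg; AFTER turn dx 29.2 dy 258.2 dz -0.7 (mm); before-turn dx 253.6 dy 56.8
```

View pics/s24.png

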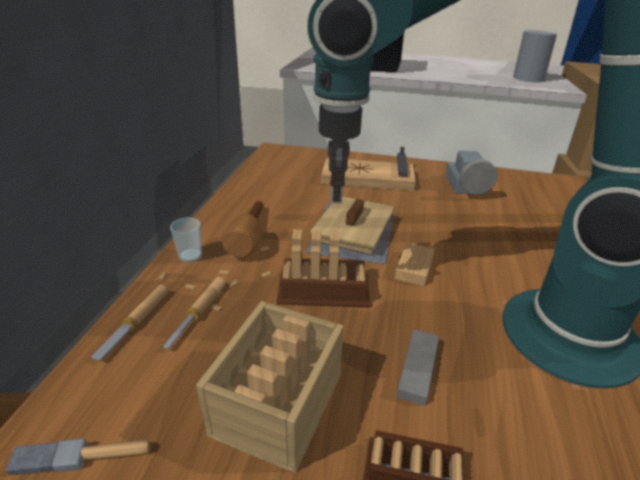

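View pics/t24.png

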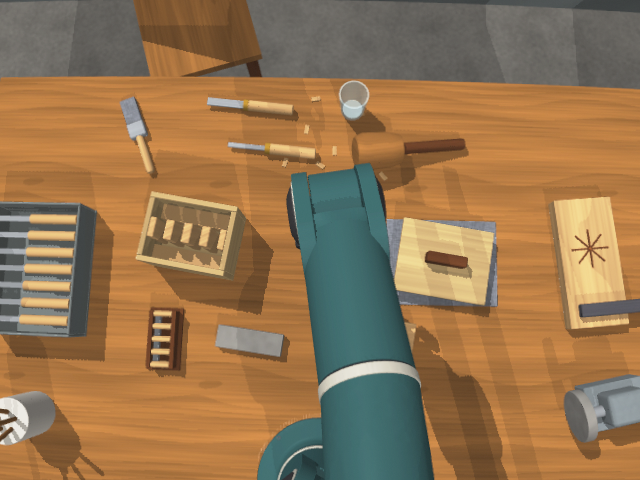

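```bash
cat > o25.py <<'E'
from ov import *
import sys
x,y,a,tag=float(sys.argv[1]),float(sys.argv[2]),float(sys.argv[3]),sys.argv[4]
fr=frame([x,y,0],a)
g=[(box(fr,(-84,84),(-105,105),(43.5,44)),(255,0,255)),(box(fr,(-12,12),(-45,45),(44,80)),(255,255,0))]
draw("top",380,200,125,115,6,"tl%s.png"%tag,g); draw("side",290,180,120,90,6,"sl%s.png"%tag,g)
E
python3 o25.py 491.6 -275.8 -8.4 a
```

```text
(no output)
```

View pics/tla.png

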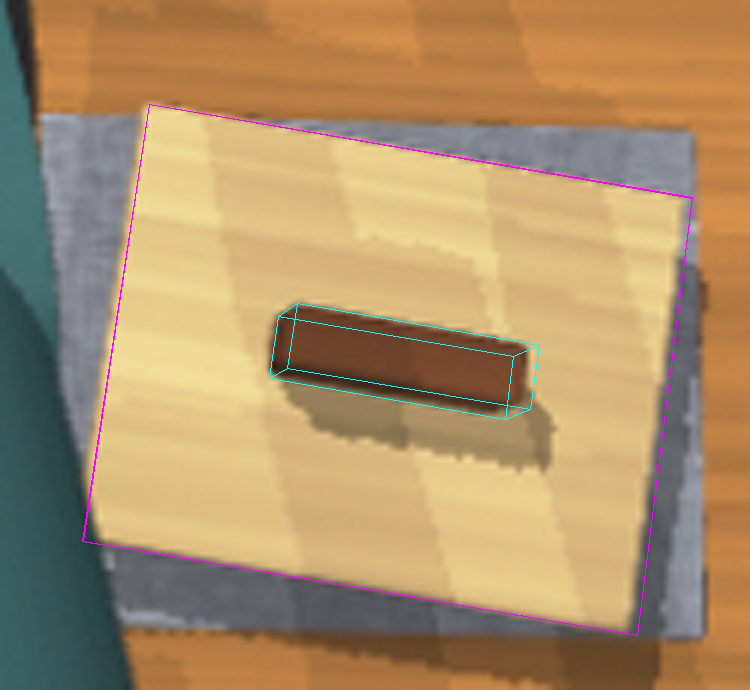

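View pics/sla.png

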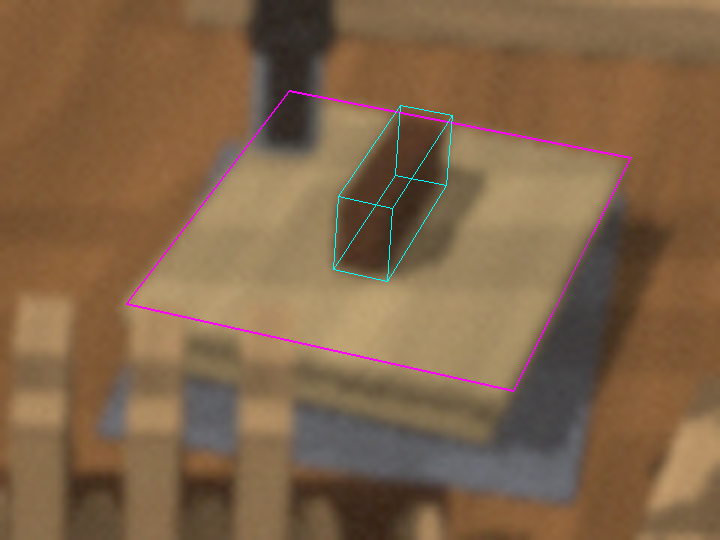

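```bash

python3 -m creep '[{"dx":0,"dy":0,"dz":0,"turn":-7,"grip":0.06},{"dx":0,"dy":0,"dz":0,"turn":-8,"grip":0.06},{"dx":0,"dy":0,"dz":0,"turn":-8,"grip":0.06},{"dx":0,"dy":0,"dz":0,"turn":-8,"grip":0.06},{"dx":0,"dy":0,"dz":0,"turn":-8,"grip":0.06},{"dx":0,"dy":0,"dz":0,"turn":-8,"grip":0.06},{"dx":0,"dy":0,"dz":0,"turn":-8,"grip":0.06},{"dx":0,"dy":0,"dz":0,"turn":-8,"grip":0.06},{"dx":0,"dy":0,"dz":0,"turn":-7.9,"grip":0.06},{"dx":0.003,"dy":0.02,"dz":0,"turn":0,"grip":0.06},{"dx":0.004,"dy":0.035,"dz":0,"turn":0,"grip":0.06},{"dx":0.005,"dy":0.045,"dz":0,"turn":0,"grip":0.06}]' 60
python3 -m creep '[{"dx":0.005,"dy":0.045,"dz":0,"turn":0,"grip":0.06},{"dx":0.005,"dy":0.045,"dz":0,"turn":0,"grip":0.06},{"dx":0.004,"dy":0.037,"dz":0,"turn":0,"grip":0.06},{"dx":0.003,"dy":0.03,"dz":0,"turn":0,"grip":0.06},{"dx":0,"dy":0,"dz":0,"turn":0,"grip":0.06},{"dx":0,"dy":0,"dz":0.03,"turn":0,"grip":0.06},{"dx":0,"dy":0,"dz":0.04,"turn":0,"grip":0.06},{"dx":0,"dy":0,"dz":0.04,"turn":0,"grip":0.06},{"dx":0,"dy":0,"dz":0.02,"turn":0,"grip":0.06},{"dx":0,"dy":0,"dz":0,"turn":0,"grip":0.06}]' 60
python3 plan.py 492.5 -277.1 66.5 -8.4
python3 - <<'E'
from h import *
crop("side",290,170,120,100,6,"s26.png")
E
```

```text
time_s: 54.95
tcp_pos: [496.5, -119.0, 243.2]
tcp_rot: [-0.001, 0.997, -0.072, -0.001]
wrist_force: [1.1, -0.6, 0.2]
finger_gap: 60.0
time_s: 55.95
tcp_pos: [489.0, -275.3, 110.8]
tcp_rot: [-0.002, 0.997, -0.073, -0.003]
wrist_force: [-0.6, 0.4, -0.0]
finger_gap: 59.8
t 56.0 tcp [ 489.  -275.3  110.8] ang -8.4 tilt [-0.005  0.004 -1.   ] gap 59.8 F [-0.6  0.4 -0. ] j [ 0.93  0.55 -0.6   1.86  0.4   0.86 -0.02]
turn 0.03 deg; AFTER turn dx 3.7 dy 1.2 dz 44.3 (mm); before-turn dx 3.7 dy 1.2
```

View pics/s26.png

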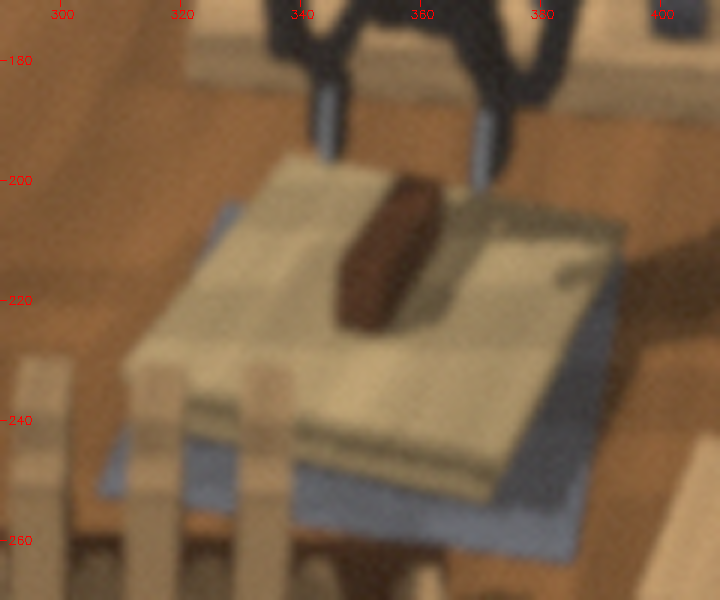

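```bash

python3 -m creep '[{"dx":0.002,"dy":0.001,"dz":0,"turn":0,"grip":0.06},{"dx":0,"dy":0,"dz":0,"turn":0,"grip":0.06}]' 60 >/dev/null
python3 plan.py 492.5 -277.1 67 -8.4
python3 -m creep '[{"dx":0,"dy":0,"dz":0.015,"turn":0,"grip":0.06},{"dx":0,"dy":0,"dz":0.015,"turn":0,"grip":0.06},{"dx":0,"dy":0,"dz":0.007,"turn":0,"grip":0.06},{"dx":0,"dy":0,"dz":0,"turn":0,"grip":0.06},{"dx":0,"dy":0,"dz":0,"turn":0,"grip":0.06}]' 60 >/dev/null
python3 plan.py 492.5 -277.1 67 -8.4
```

```text
t 56.2 tcp [ 493.3 -278.6  115.5] ang -8.4 tilt [ 0.002 -0.001 -1.   ] gap 60.0 F [ 0.2 -0.1 -0.5] j [ 0.93  0.54 -0.6   1.85  0.4   0.86 -0.02]
turn -0.03 deg; AFTER turn dx -1.1 dy -1.4 dz 48.5 (mm); before-turn dx -1.1 dy -1.4
t 56.7 tcp [ 492.6 -278.2   77.2] ang -8.4 tilt [-0.  0. -1.] gap 59.8 F [0.2 0.2 0.9] j [ 0.9   0.6  -0.57  1.87  0.44  0.8  -0.05]
turn -0.03 deg; AFTER turn dx -0.2 dy -1.1 dz 10.2 (mm); before-turn dx -0.2 dy -1.1
```

```bash

python3 -m creep '[{"dx":0,"dy":-0.001,"dz":0.005,"turn":0,"grip":0.06},{"dx":0,"dy":0,"dz":0.004,"turn":0,"grip":0.06},{"dx":0,"dy":0,"dz":0,"turn":0,"grip":0.06}]' 60 >/dev/null
python3 plan.py 492.5 -277.1 67 -8.4
python3 -m creep '[{"dx":0,"dy":0,"dz":0,"turn":0,"grip":0.04},{"dx":0,"dy":0,"dz":0,"turn":0,"grip":0.015},{"dx":0,"dy":0,"dz":0,"turn":0,"grip":0.015},{"dx":0,"dy":0,"dz":0,"turn":0,"grip":0.015}]' 60 >/dev/null
python3 plan.py 492.5 -277.1 67 -8.4
```

```text
t 57.0 tcp [ 492.4 -277.3   67.8] ang -8.4 tilt [-0.001  0.    -1.   ] gap 59.7 F [0.7 0.1 0.1] j [ 0.9   0.61 -0.56  1.88  0.45  0.78 -0.06]
turn -0.03 deg; AFTER turn dx 0.1 dy -0.2 dz 0.8 (mm); before-turn dx 0.1 dy -0.2
t 57.4 tcp [ 492.8 -277.4   68.6] ang -8.4 tilt [ 0. -0. -1.] gap 22.9 F [-2.3  0.3  5. ] j [ 0.9   0.61 -0.56  1.88  0.45  0.78 -0.06]
turn -0.03 deg; AFTER turn dx -0.3 dy -0.3 dz 1.6 (mm); before-turn dx -0.3 dy -0.3
```

```bash

python3 -m creep '[{"dx":0,"dy":0,"dz":-0.006,"turn":0,"grip":0.015},{"dx":0,"dy":0,"dz":-0.014,"turn":0,"grip":0.015},{"dx":0,"dy":0,"dz":-0.03,"turn":0,"grip":0.015},{"dx":0,"dy":0,"dz":-0.04,"turn":0,"grip":0.015},{"dx":0,"dy":0,"dz":-0.04,"turn":0,"grip":0.015},{"dx":0,"dy":0,"dz":-0.04,"turn":0,"grip":0.015},{"dx":0,"dy":0,"dz":-0.025,"turn":0,"grip":0.015},{"dx":0,"dy":0,"dz":0,"turn":0,"grip":0.015}]' 60
python3 plan.py 528.3 289.8 265 -8.4
python3 - <<'E'
from h import *
cv2.imwrite("pics/s27.png",vision.read_camera("side"))
E
```

```text
time_s: 58.2
tcp_pos: [493.8, -277.6, 267.5]
tcp_rot: [0.001, 0.997, -0.073, 0.002]
wrist_force: [0.1, -0.3, -3.6]
finger_gap: 23.7
t 58.2 tcp [ 493.8 -277.6  267.5] ang -8.4 tilt [ 0.005 -0.003 -1.   ] gap 23.7 F [ 0.1 -0.3 -3.6] j [ 1.01  0.36 -0.69  1.72  0.25  1.14  0.1 ]
turn -0.02 deg; AFTER turn dx -48.8 dy -566.3 dz 2.5 (mm); before-turn dx -49.0 dy -566.3
```

View pics/s27.png

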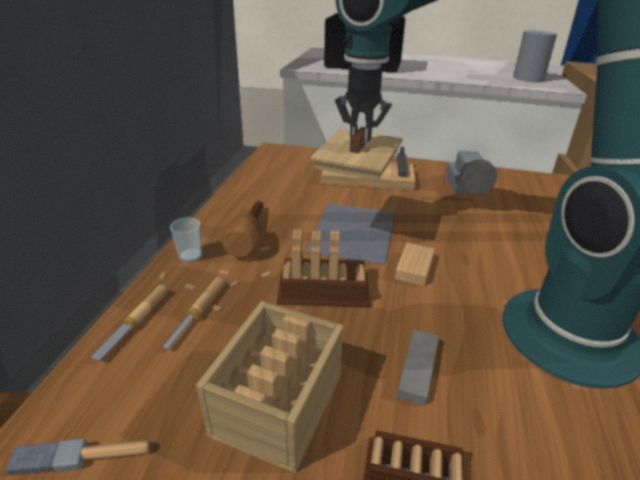

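```bash

python3 -m creep '[{"dx":-0.002,"dy":-0.015,"dz":0,"turn":0,"grip":0.015},{"dx":-0.003,"dy":-0.03,"dz":0,"turn":0,"grip":0.015},{"dx":-0.004,"dy":-0.05,"dz":0,"turn":0,"grip":0.015},{"dx":-0.004,"dy":-0.05,"dz":0,"turn":0,"grip":0.015},{"dx":-0.004,"dy":-0.05,"dz":0,"turn":0,"grip":0.015},{"dx":-0.004,"dy":-0.05,"dz":0,"turn":0,"grip":0.015},{"dx":-0.004,"dy":-0.05,"dz":0,"turn":0,"grip":0.015},{"dx":-0.004,"dy":-0.05,"dz":0,"turn":0,"grip":0.015},{"dx":-0.004,"dy":-0.05,"dz":0,"turn":0,"grip":0.015},{"dx":-0.004,"dy":-0.05,"dz":0,"turn":0,"grip":0.015},{"dx":-0.004,"dy":-0.05,"dz":0,"turn":0,"grip":0.015},{"dx":-0.004,"dy":-0.035,"dz":0,"turn":0,"grip":0.015}]' 60
python3 -m creep '[{"dx":-0.003,"dy":-0.025,"dz":0,"turn":0,"grip":0.015},{"dx":-0.001,"dy":-0.012,"dz":0,"turn":0,"grip":0.015},{"dx":0,"dy":0,"dz":0,"turn":0,"grip":0.015},{"dx":0,"dy":0,"dz":0,"turn":0,"grip":0.015}]' 60
python3 plan.py 528.3 289.8 215 -8.4
```

```text
time_s: 59.45
tcp_pos: [524.0, 255.7, 262.0]
tcp_rot: [-0.0, 0.997, -0.072, -0.001]
wrist_force: [0.4, 0.4, -3.5]
finger_gap: 22.9
time_s: 59.85
tcp_pos: [527.0, 288.4, 262.5]
tcp_rot: [0.0, 0.997, -0.074, -0.001]
wrist_force: [-0.0, -0.3, -3.6]
finger_gap: 22.9
t 59.9 tcp [527.  288.4 262.5] ang -8.4 tilt [-0.001 -0.001 -1.   ] gap 22.9 F [-0.  -0.3 -3.6] j [ 0.08  0.49 -0.85  1.64  0.39  1.2  -1.01]
turn -0.04 deg; AFTER turn dx 1.1 dy -1.5 dz 47.5 (mm); before-turn dx 1.1 dy -1.5
```

```bash

python3 -m creep '[{"dx":0.001,"dy":-0.001,"dz":0.015,"turn":0,"grip":0.015},{"dx":0,"dy":0,"dz":0.02,"turn":0,"grip":0.015},{"dx":0,"dy":0,"dz":0.02,"turn":0,"grip":0.015},{"dx":0,"dy":0,"dz":0.01,"turn":0,"grip":0.015},{"dx":0,"dy":0,"dz":0,"turn":0,"grip":0.015},{"dx":0,"dy":0,"dz":0,"turn":0,"grip":0.015}]' 60
python3 plan.py 528.3 289.8 181.6 -8.4
python3 - <<'E'
from h import *
crop("side",170,230,200,190,3,"s28.png")
E
```

```text
time_s: 60.45
tcp_pos: [528.6, 289.9, 198.6]
tcp_rot: [-0.0, 0.997, -0.074, 0.0]
wrist_force: [0.8, 0.3, -3.8]
finger_gap: 23.1
t 60.5 tcp [528.6 289.9 198.6] ang -8.5 tilt [ 0.  0. -1.] gap 23.1 F [ 0.8  0.3 -3.8] j [ 0.05  0.55 -0.82  1.7   0.45  1.09 -1.05]
turn -0.06 deg; AFTER turn dx -0.3 dy 0.2 dz 17.0 (mm); before-turn dx -0.3 dy 0.2
```

View pics/s28.png

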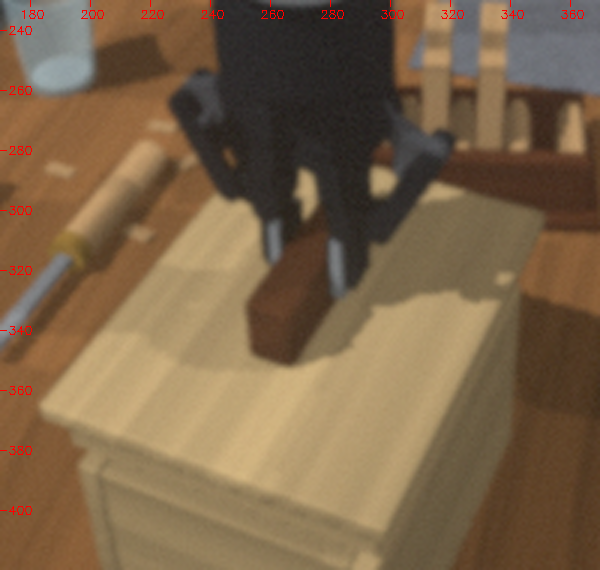

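Well aligned. Lowering in small rows with force checks.

```bash

python3 -m creep '[{"dx":0,"dy":0,"dz":0.005,"turn":0,"grip":0.015},{"dx":0,"dy":0,"dz":0.004,"turn":0,"grip":0.015},{"dx":0,"dy":0,"dz":0,"turn":0,"grip":0.015}]' 60 >/dev/null; python3 plan.py 528.3 289.8 181.6 -8.4
python3 -m creep '[{"dx":0,"dy":0,"dz":0.003,"turn":0,"grip":0.015},{"dx":0,"dy":0,"dz":0.002,"turn":0,"grip":0.015},{"dx":0,"dy":0,"dz":0,"turn":0,"grip":0.015}]' 60 >/dev/null; python3 plan.py 528.3 289.8 181.6 -8.4
python3 -m creep '[{"dx":0,"dy":0,"dz":0.002,"turn":0,"grip":0.015},{"dx":0,"dy":0,"dz":0,"turn":0,"grip":0.015}]' 60 >/dev/null; python3 plan.py 528.3 289.8 181.6 -8.4
```

```text
t 60.8 tcp [528.2 289.9 188.8] ang -8.4 tilt [-0.001 -0.    -1.   ] gap 23.0 F [ 0.3  0.8 -3.6] j [ 0.04  0.56 -0.81  1.7   0.46  1.07 -1.06]
turn -0.03 deg; AFTER turn dx 0.1 dy 0.1 dz 7.2 (mm); before-turn dx 0.1 dy 0.1
t 61.1 tcp [528.2 290.1 184. ] ang -8.4 tilt [-0. -0. -1.] gap 22.8 F [-0.2  0.6 -4.1] j [ 0.04  0.57 -0.81  1.71  0.46  1.06 -1.07]
turn -0.03 deg; AFTER turn dx 0.1 dy 0.2 dz 2.4 (mm); before-turn dx 0.1 dy 0.2
t 61.3 tcp [528.3 290.1 182.1] ang -8.4 tilt [-0. -0. -1.] gap 23.0 F [ 0.7 -0.6 -4. ] j [ 0.04  0.57 -0.8   1.71  0.46  1.06 -1.07]
turn -0.03 deg; AFTER turn dx 0.0 dy 0.3 dz 0.5 (mm); before-turn dx 0.0 dy 0.3
```

```bash

python3 -m creep '[{"dx":0,"dy":0,"dz":0.001,"turn":0,"grip":0.015},{"dx":0,"dy":0,"dz":0,"turn":0,"grip":0.015}]' 60 >/dev/null; python3 plan.py 528.3 289.8 181.6 -8.4
python3 -m creep '[{"dx":0,"dy":0,"dz":0.001,"turn":0,"grip":0.015},{"dx":0,"dy":0,"dz":0,"turn":0,"grip":0.015}]' 60 >/dev/null; python3 plan.py 528.3 289.8 181.6 -8.4
```

```text
t 61.5 tcp [528.4 290.2 181.7] ang -8.4 tilt [ 0. -0. -1.] gap 22.9 F [-3.  -1.5  3.2] j [ 0.04  0.57 -0.8   1.71  0.46  1.06 -1.07]
turn -0.04 deg; AFTER turn dx -0.1 dy 0.4 dz 0.1 (mm); before-turn dx -0.1 dy 0.4
t 61.7 tcp [528.5 290.2 181.6] ang -8.4 tilt [ 0.001 -0.    -1.   ] gap 23.0 F [-7.6 -7.8 20. ] j [ 0.04  0.57 -0.8   1.71  0.46  1.06 -1.07]
turn -0.04 deg; AFTER turn dx -0.1 dy 0.4 dz 0.0 (mm); before-turn dx -0.1 dy 0.4
```

Contact at 181.6, exactly the predicted seated height. Releasing and backing away.

```bash

python3 -m creep '[{"dx":0,"dy":0,"dz":-0.001,"turn":0,"grip":0.03},{"dx":0,"dy":0,"dz":0,"turn":0,"grip":0.045},{"dx":0,"dy":0,"dz":0,"turn":0,"grip":0.06},{"dx":0,"dy":0,"dz":-0.01,"turn":0,"grip":0.065},{"dx":0,"dy":0,"dz":-0.03,"turn":0,"grip":0.065},{"dx":0,"dy":0,"dz":-0.03,"turn":0,"grip":0.065},{"dx":0,"dy":0,"dz":-0.03,"turn":0,"grip":0.065},{"dx":-0.01,"dy":0.03,"dz":0,"turn":0,"grip":0.065},{"dx":-0.01,"dy":0.045,"dz":0,"turn":0,"grip":0.065},{"dx":-0.01,"dy":0.045,"dz":0,"turn":0,"grip":0.065},{"dx":-0.01,"dy":0.045,"dz":0,"turn":0,"grip":0.065},{"dx":-0.01,"dy":0.045,"dz":0,"turn":0,"grip":0.065}]' 60
python3 -m creep '[{"dx":-0.01,"dy":0.045,"dz":0,"turn":0,"grip":0.065},{"dx":-0.01,"dy":0.045,"dz":0,"turn":0,"grip":0.065},{"dx":-0.01,"dy":0.045,"dz":0,"turn":0,"grip":0.065},{"dx":-0.01,"dy":0.045,"dz":0,"turn":0,"grip":0.065},{"dx":0,"dy":0.045,"dz":0,"turn":0,"grip":0.065},{"dx":0,"dy":0.045,"dz":0,"turn":0,"grip":0.065},{"dx":0,"dy":0.045,"dz":0,"turn":0,"grip":0.065},{"dx":0,"dy":0.035,"dz":0,"turn":0,"grip":0.065},{"dx":0,"dy":0.02,"dz":0,"turn":0,"grip":0.065},{"dx":0,"dy":0,"dz":0,"turn":0,"grip":0.065}]' 60
python3 o3.py; python3 o17.py 3 -20 z; python3 - <<'E'
from h import *
cv2.imwrite("pics/tend.png",vision.read_camera("top"))
E
```

```text
time_s: 62.9
tcp_pos: [447.2, 88.4, 281.7]
tcp_rot: [0.0, 0.997, -0.073, 0.0]
wrist_force: [0.9, 0.4, 0.2]
finger_gap: 64.8
time_s: 63.9
tcp_pos: [353.7, -272.5, 281.6]
tcp_rot: [-0.0, 0.997, -0.075, 0.0]
wrist_force: [-0.6, 0.5, -0.0]
finger_gap: 65.1
```

View pics/o3.png

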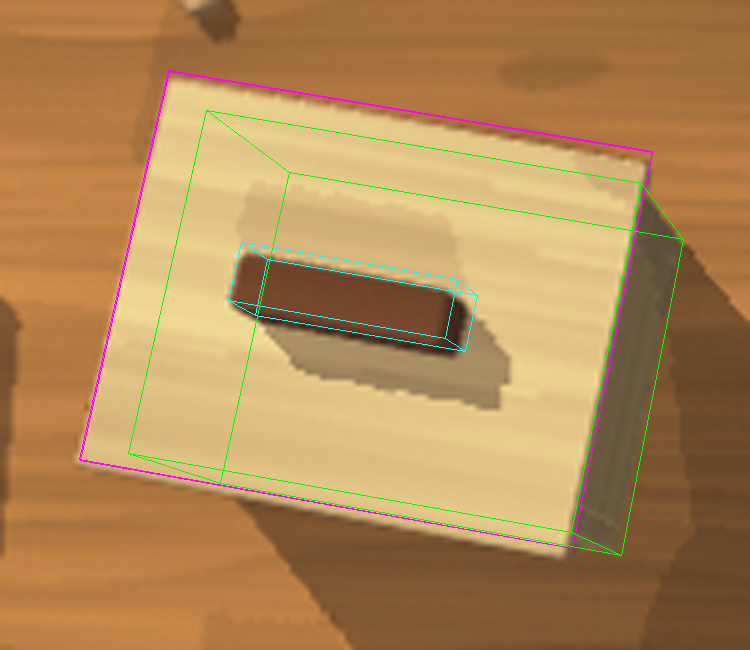

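View pics/o4.png

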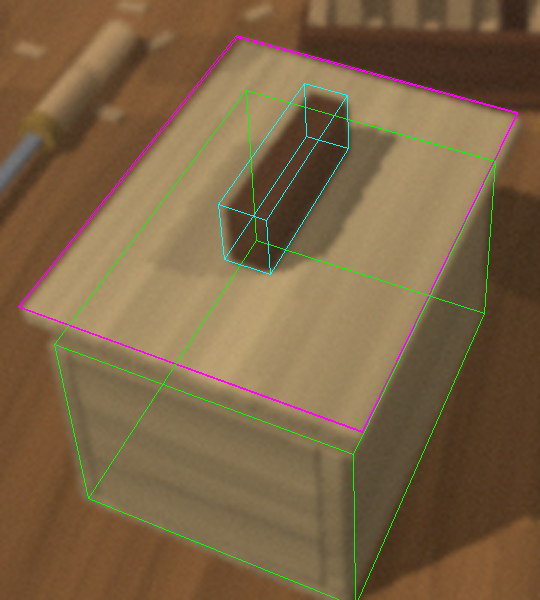

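View pics/tqz.png

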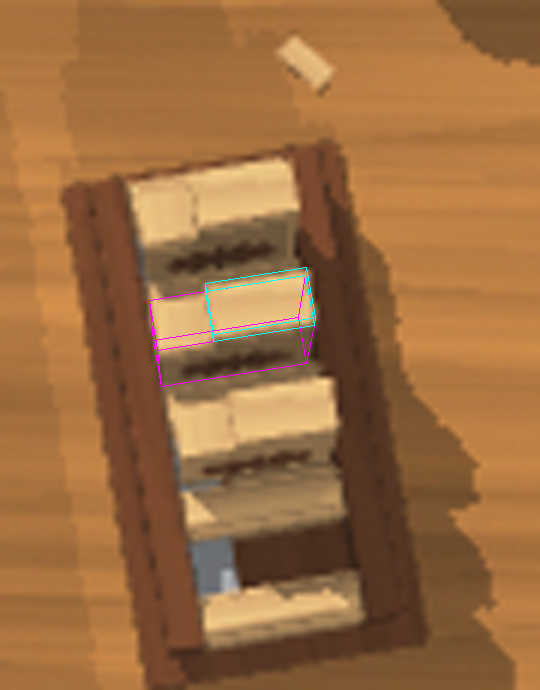

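View pics/sqz.png

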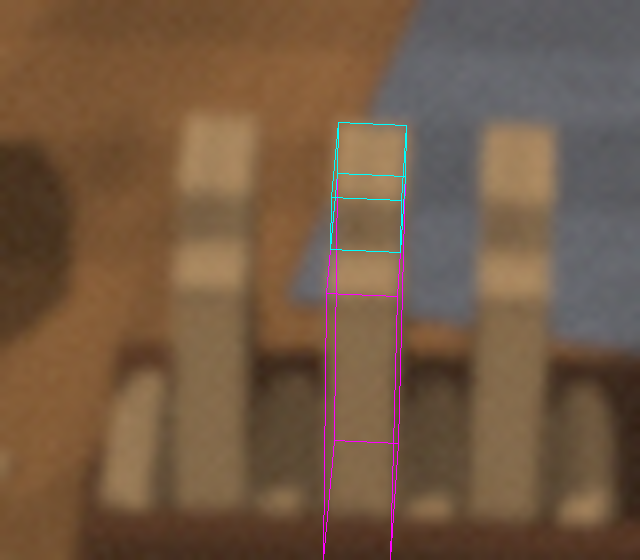

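View pics/tend.png

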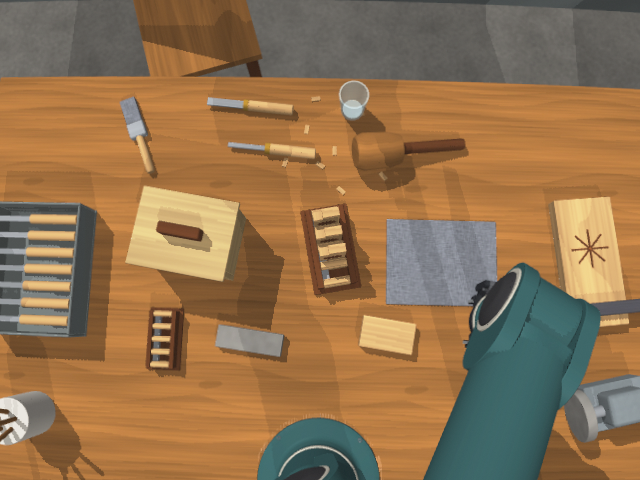

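The final pictures show:
- **Plaques:** all three stand level in the large rack with their stepped ends at the key strips (image left). Their tops match the fully-home model to within a pixel or two.
- **Lid:** it is on the box at top px (183,233), flat, and about 3 mm toward −x from its starting pose, inside the cleats' play.
- **Bystanders:** the mallet at (408,148) and the gouges are where they started.
- **Arm:** clear of everything.

```bash
python3 -c "
from rig import ctrl
s=ctrl.sense(); print(s['time_s'],s['wrist_force'])
print(ctrl.sign_off())"
```

```text
64.15 [ 0.11081807  0.42827269 -0.32678192]
the job is handed in; nothing more can be done
None
```

I handed the job in at 64 s of the 210 s allowed, with all three plaques in the rack and the lid back on the box. The sign-off gives no verdict, so what follows rests on my own checks.

**What I did:** I set the lid flat on the felt pad and drew the three plaques present straight up out of their wells. I stood them in slots of the larger rack, stepped edges to the key strip, then put the lid back on the empty box.

**Last checks:**
- **Plaques:** all three stand upright at equal height. Two touched the slot floor at the height I predicted from their grasp. The first slipped in the grip, so for it I rely on the pictures.
- **Lid:** it touched down at exactly the predicted seated height, with its pose matching the side view. The top view puts it about 3 mm toward −x of where it started, which is within the cleats' play and the 12 mm limit.
- **Clearance:** the mallet and gouges have not moved, the wrist force reads about zero and the arm is clear.

**What went wrong or disagreed:**
- **First plaque:** it hit the rack rim several times, with up to about 51 N at the wrist. My camera position for the slot was off by 2–3 mm along its length, and the plaque tilted and slid 4–5 mm in the grip. I corrected the position from the force readings and it then went home.
- **Setting the lid on the pad:** the wrist force rose to about 58 N for a moment, below the 120 N limit.
- **Cameras against the arm:** they disagreed by 1–3 mm throughout.

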